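# Right the fallen sample bottles in the feed lane

## Robot

A 6-joint arm with a two-finger parallel gripper is mounted at the origin on the work surface. World frame = base frame: x ahead of the robot, y to its left, z up, the work surface at z = 0. Lengths are in mm, angles in rad, forces in N, time in s.
With the tool pointing down it reaches from about 300 to 775 mm from the base axis. Payload 14.6 kg.
Tool frame: the origin (TCP) lies midway between the tips of the shut fingers; the grasp point (between the pads) lies bot.grip_point_offset behind it (bot.grip_point_offset is the distance from the TCP to the grasp point, in mm); z points along the fingers, y is the direction in which the jaws open and shut (so a half turn about z gives the same grasp; the last joint's range is limited). The gripper opens to 85 mm and grips with 20 to 120 N. Pads are 22 mm wide; open, the fingers measure 114 mm over their backs; the gripper's body (76 mm by 85 mm) begins 54 mm behind the grasp point. The pads swing forward as they close: fully open they stand 13 mm farther back than shut.
Start: joints at [-1.38, 0.3, 1.521, -0, 1.321, -0.067], TCP at [140.218, -531.816, 210.881] pointing down, gripper open.
Joint ranges: [-3.03, 3.03], [-0.79, 2.21], [0.23, 2.52], [-1.04, 4.18], [0, 3.07], [-2.55, 2.55]. Speed limits (rad/s): [2.22, 2.22, 2.57, 3.14, 3.14, 3.14].

## Interface

Orientations are given as a unit quaternion [w, x, y, z].
In Python, from station import bot gives the robot as it stands. The module is installed in compiled form; this text tells all that it offers.
- The arm moves only by the tool step_arm, never from a script. Its argument "commands" is a list of rows, each an object of numbers: "x", "y", "z": the shift along the tool's x, y, z in m; "spin": the turn about the tool's z in degrees; "hand": the gripper command: -1 is fully open, 1 is shut, values between are in proportion. A call has 1 to 8 rows; each row is the pose to reach, as a shift and turn from the pose measured when the call began, along the tool's axes at that moment; what a row does not reach only later rows make up. A row lasts 1/12 s, in which the tool goes at most 41.7 mm and 7.16 degrees, less where a joint would pass 70% of its speed; a pose out of reach is approached as far as the arm can. A call with a gripper value outside its range is refused whole. The fingers move at their own pace and stop on an object; "grip_force" is the grip in N (left out, the last holds). Time passes only in rows, so rows that repeat a pose let the fingers close. It gives the time, the measured TCP pose, the force and the opening at its end, in the units of the state.
- bot.observe(): the state, without advancing time (a new reading comes with each control period).
- bot.read_camera(name): name is "side" or "top"; returns a dict with "image" (384x512x3 uint8, blue, green, red), "z_map" (384x512 float32, mm along the optical axis (not along the pixel's ray), 0 where there is no reading), "camera_matrix" (3x3 intrinsics, pixels), "R" (3x3) and "t" (3): a world point X has camera coordinates R X + t. Camera axes: x right, y down, z forward; pixel columns grow to the right and rows downward; lengths in mm; the calibration is good to about 2 mm. A picture is of the moment at which its call begins.
- bot.sign_off(): hands the job in, once; it reports no verdict.
The state is a dict: "time_s": time; "joint_pos": joint angles; "qvel": joint speeds; "tau": joint torques, N m; "tcp_pos": TCP position; "eef_rot": TCP orientation; "ft_force": force on the tool from outside, world axes, zero at the start; "torque": the same for the moment, N m; "finger_gap": opening from 0.0 (shut) to 1.0 (fully open).
Only numpy, scipy, OpenCV 4.12 (cv2) and the standard library are available. Lean on these libraries where they do the work, as an engineer would, in place of code of your own. Each camera call takes 0.05 s, during which the arm holds its last target.

## Task

Some soil-sample bottles have toppled in and beside the feed lane. Pause the lane with the large push button (press it fully down and let it come back), then stand every fallen bottle upright, cap up, on the lane's deck between its rails, among the bottles already standing there; when all stand, restart the lane by pressing the small button fully down and letting it come back. All bottles, including those that stood at first, must be left standing in the lane, and the tin lid, the tin and the steel weight left where they are.

Things in the scene. Friction and masses are not known exactly. Their poses are not given: they have to be found in the camera images.
- lane: fixed feed lane running along its y axis, roughly across in front of the robot: black deck with its top 20 mm above the table, an aluminium guide rail 12 mm above the deck along both long sides, 124 mm clear between rails, 640 mm between the end housings (55 mm tall and long); 150 mm wide overall. Origin: centre of its underside on the table; x across the lane, away from the robot; z up.
- fallen1: square white sample bottle, blank paper wrap, round black cap: body 44 x 44 x 100 mm, cap 35 mm across, 135 mm tall in all, 0.2 to 0.35 kg. Origin: centre of its underside; z axis from underside to cap. Fallen at the start: lies on a flat side, axis 22 mm above what it lies on. May be absent (None). It lies on the table between the robot and the lane.
- fallen2: square white sample bottle, blank paper wrap, round black cap: body 44 x 44 x 100 mm, cap 35 mm across, 135 mm tall in all, 0.2 to 0.35 kg. Origin: centre of its underside; z axis from underside to cap. Fallen at the start: lies on a flat side, axis 22 mm above what it lies on. May be absent (None). It lies on the table between the robot and the lane.
- fallen3: square white sample bottle, blank paper wrap, round black cap: body 44 x 44 x 100 mm, cap 35 mm across, 135 mm tall in all, 0.2 to 0.35 kg. Origin: centre of its underside; z axis from underside to cap. Fallen at the start: lies on a flat side, axis 22 mm above what it lies on. May be absent (None). It lies along the lane, on the deck, its underside towards the standing bottle at that end.
- fallen4: square white sample bottle, blank paper wrap, round black cap: body 44 x 44 x 100 mm, cap 35 mm across, 135 mm tall in all, 0.2 to 0.35 kg. Origin: centre of its underside; z axis from underside to cap. Fallen at the start: lies on a flat side, axis 22 mm above what it lies on. May be absent (None). It lies along the lane, on the deck, its underside towards the standing bottle at that end.
- stand1: square white sample bottle, blank paper wrap, round black cap: body 44 x 44 x 100 mm, cap 35 mm across, 135 mm tall in all, 0.2 to 0.35 kg. Origin: centre of its underside; z axis from underside to cap. Stands upright on the deck near one end of the lane at the start.
- stand2: square white sample bottle, blank paper wrap, round black cap: body 44 x 44 x 100 mm, cap 35 mm across, 135 mm tall in all, 0.2 to 0.35 kg. Origin: centre of its underside; z axis from underside to cap. Stands upright on the deck near one end of the lane at the start.
- pause (a joint): travel of the pause button: 0 = released, 0.006 = fully down (m); moves straight down against a spring that needs about 5 N at the bottom and comes back by itself.
- pause_top (a point): centre of the top face of the pause button when released (it rides with the button): the LARGE black button, a 48 mm disc, in a steel collar, on a fixed grey box 75 x 75 x 45 mm on the table; the top face stands 67 mm above the table and 10 mm above the collar. It may be at the robot's left or right.
- start (a joint): travel of the start button: 0 = released, 0.006 = fully down (m); moves straight down against a spring that needs about 5 N at the bottom and comes back by itself.
- start_top (a point): centre of the top face of the start button when released (it rides with the button): the SMALL black button, a 26 mm disc, in a steel collar, on a fixed grey box 75 x 75 x 45 mm on the table; the top face stands 67 mm above the table and 10 mm above the collar. It may be at the robot's left or right.
- tinlid: bystander: flat round aluminium tin lid, 60 mm in diameter, 10 mm tall, lying on the table between the fallen bottles. Origin: centre of its underside.
- tin: bystander: open aluminium tin, 72 mm in diameter, 45 mm tall, beside one end of the lane. Origin: centre of its underside.
- puck: bystander: round steel weight, 100 mm in diameter, 55 mm tall with its knob, beside the other end of the lane. Origin: centre of its underside.
Not all that is in view belongs to the job. What is shaped like the fallen4 but blue is not meant.

How it is judged (in metres and radians):
On the way, in this order (a step that is already met when the one before it is completed fails the run):
1. the large pause button is pressed fully down (value of joint pause above 0.005 m), for 0.05 s.
2. all bottles stand upright on the lane's deck between the rails, the pause button released (angle between each of fallen1, fallen2, fallen3, fallen4, stand1, stand2's own z axis and vertical below 0.1 rad and x of fallen1 in the frame of lane between -0.048 and 0.048 m and y of fallen1 in the frame of lane between -0.305 and 0.305 m and z of fallen1 in the frame of lane between 0.014 and 0.026 m and linear speed of each of fallen1, fallen2, fallen3, fallen4, stand1, stand2 below 0.05 m/s and x of fallen2 in the frame of lane between -0.048 and 0.048 m and y of fallen2 in the frame of lane between -0.305 and 0.305 m and z of fallen2 in the frame of lane between 0.014 and 0.026 m and x of fallen3 in the frame of lane between -0.048 and 0.048 m and y of fallen3 in the frame of lane between -0.305 and 0.305 m and z of fallen3 in the frame of lane between 0.014 and 0.026 m and x of fallen4 in the frame of lane between -0.048 and 0.048 m and y of fallen4 in the frame of lane between -0.305 and 0.305 m and z of fallen4 in the frame of lane between 0.014 and 0.026 m and x of stand1 in the frame of lane between -0.048 and 0.048 m and y of stand1 in the frame of lane between -0.305 and 0.305 m and z of stand1 in the frame of lane between 0.014 and 0.026 m and x of stand2 in the frame of lane between -0.048 and 0.048 m and y of stand2 in the frame of lane between -0.305 and 0.305 m and z of stand2 in the frame of lane between 0.014 and 0.026 m and value of joint pause below 0.0015 m), for 0.3 s.
3. the small start button is pressed fully down (value of joint start above 0.005 m), for 0.05 s.
At the end, for the whole second after the job is handed in: Every bottle present stands on the lane's deck between the rails, cap up, within 0.1 rad of upright, at rest and let go; both buttons are released. (Fully down: at least 5 of 6 mm.) (all of step 2 and value of joint start below 0.0015 m); the robot touches nothing.
It fails at once if the tin lid, the tin or the steel weight is pushed more than 60 mm from its place (distance of any of tinlid, tin, puck from where it was at the start of the episode above 0.06 m).
Of fallen1, fallen2, fallen3, fallen4 only 3 to 4 are there at a start; the rules pass over those that are not, and their reading is None.
At some moment in a run one of fallen1, fallen2 may be knocked a few centimetres aside while the robot is not near it.
It also fails if it takes over 210 s, if anything falls off the work surface, if the arm or the gripper's body presses on something with over 40 N, if the wrist force passes 120 N, or if a joint passes its speed limit or range.

## Working session

There is one attempt and no reset: what is moved stays moved. The work goes in short steps, Python scripts to look and compute and a tool call to move; the robot and the scene stay as the last step left them, time stands still between calls to the robot, and variables do not carry over. Pictures are saved under pics/ and viewed, and the job is handed in when it is done.

Besides the shell and the picture viewer there is one more tool, called as name(argument=value, ...) on one line, values as JSON. step_arm: Moves the arm, as the interface text tells. Its arguments: {"type":"object","properties":{"commands":{"type":"array","items":{"type":"object","properties":{"x":{"type":"number"},"y":{"type":"number"},"z":{"type":"number"},"spin":{"type":"number"},"hand":{"type":"number"}}}},"grip_force":{"type":"number"}},"required":["commands"]}

```bash
mkdir -p pics; ls
python3 - <<'E'
from station import bot
import cv2,numpy as np
s=bot.observe()
for k,v in s.items(): print(k,np.round(v,3))
print(bot.grip_point_offset)
for n in("top","side"):
    c=bot.read_camera(n); cv2.imwrite(f"pics/{n}0.png",c["image"]); print(n,c["camera_matrix"].round(1).tolist(),c["R"].round(3).tolist(),c["t"])
E
```

```text
pics
time_s 0.0
joint_pos [-1.38   0.301  1.522 -0.     1.321 -0.067]
qvel [-0.001 -0.002 -0.001  0.002 -0.     0.001]
tau [-3.000e-03 -5.435e+01 -3.618e+01 -0.000e+00  4.000e-03  0.000e+00]
tcp_pos [ 140.188 -531.561  210.289]
eef_rot [-0.001  0.992  0.129 -0.   ]
ft_force [ 0.362 -0.253  0.201]
torque [-0.026 -0.017  0.027]
finger_gap 1.002
18.700000000000003
top [[473.7, 0.0, 251.5], [0.0, 473.7, 187.8], [0.0, 0.0, 1.0]] [[-0.021, -1.0, -0.003], [-0.982, 0.021, -0.188], [0.188, -0.001, -0.982]] [  17.47255532  474.79110496 1472.36082191]
side [[400.9, 0.0, 253.7], [0.0, 400.9, 188.3], [0.0, 0.0, 1.0]] [[-0.89, -0.455, -0.022], [-0.257, 0.543, -0.799], [0.376, -0.706, -0.6]] [432.87724472 190.93740214 939.71472402]
```

View pics/top0.png

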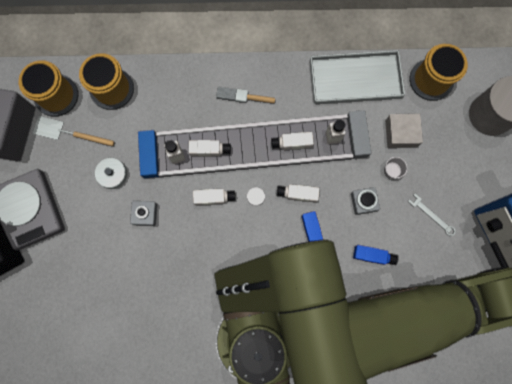

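View pics/side0.png

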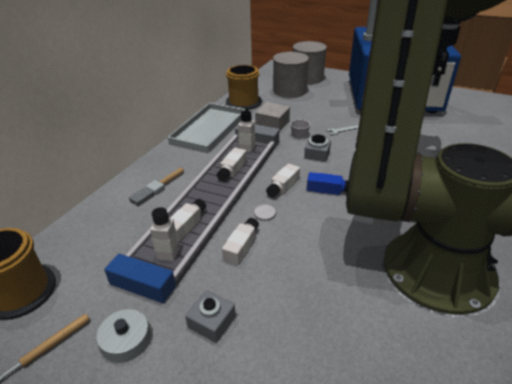

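The two buttons (about (367,200) and (143,212)), two standing bottles, four fallen bottles and two blue decoys are visible. Next I'll enlarge the crops and measure.

```bash
cat > h.py <<'E'
from station import bot
import cv2,numpy as np
def cam(n):
    c=bot.read_camera(n); K=c["camera_matrix"];R=c["R"];t=c["t"];im=c["image"]
    h,w=im.shape[:2]; u,v=np.meshgrid(np.arange(w),np.arange(h)); z=c["z_map"]
    P=np.stack([(u-K[0,2])/K[0,0]*z,(v-K[1,2])/K[1,1]*z,z],-1)
    c["W"]=(P-t)@R; c["W"][z==0]=np.nan   # R^T (P-t)
    return c
def onplane(c,uv,zz):
    K=c["camera_matrix"];R=c["R"];t=c["t"]
    d=R.T@np.linalg.solve(K,[uv[0],uv[1],1.]); o=-R.T@t
    return o+d*(zz-o[2])/d[2]
def proj(c,X):
    p=c["R"]@np.asarray(X,float)+c["t"]; q=c["camera_matrix"]@p; return q[:2]/q[2]
def go(x,y,z,ang=None):
    """world target mm -> tool shift (m). ang: world direction (deg) of tool y axis (mod 180)"""
    s=bot.observe(); w,a,b,d=s["eef_rot"]
    from scipy.spatial.transform import Rotation as Ro
    M=Ro.from_quat([a,b,d,w]).as_matrix()
    sh=M.T@(np.array([x,y,z])-s["tcp_pos"])/1000
    cur=np.degrees(np.arctan2(M[1,1],M[0,1]))
    out="shift x %.4f y %.4f z %.4f"%tuple(sh)
    if ang is not None:
        dl=(ang-cur+90)%180-90
        out+="  spin %.1f (tool z down) j6 %.2f"%(-dl,s["joint_pos"][5])
    print(out,"| tcp",np.round(s["tcp_pos"],1),"yang %.1f gap %.2f F"%(cur,s["finger_gap"]),np.round(s["ft_force"],1),"t %.1f"%s["time_s"])
E
python3 - <<'E'
from h import *
c=cam("top"); im=c["image"]; W=c["W"]
cv2.imwrite("pics/btn.png",cv2.resize(np.hstack([im[170:240,335:405],im[180:250,108:178]]),None,fx=5,fy=5))
cv2.imwrite("pics/mid.png",cv2.resize(im[105:215,130:380],None,fx=3.2,fy=3.2,interpolation=cv2.INTER_CUBIC))
hsv=cv2.cvtColor(im,cv2.COLOR_BGR2HSV)
for nm,z0,z1 in(("btn",58,75),("tops",140,170)):
    m=((W[...,2]>z0)&(W[...,2]<z1)&(W[...,0]>300)&(W[...,0]<700)&(abs(W[...,1])<420)).astype(np.uint8)
    n,l,st,ce=cv2.connectedComponentsWithStats(m)
    for i in range(1,n):
        if st[i,4]>20: print(nm,ce[i].round(),st[i,4],np.nanmean(W[l==i],0).round(1))
m=((hsv[...,1]<45)&(hsv[...,2]>185)&(W[...,2]<90)&(W[...,2]>8)).astype(np.uint8)
n,l,st,ce=cv2.connectedComponentsWithStats(m)
for i in range(1,n):
    if st[i,4]>60: print("white",ce[i].round(),st[i].tolist(),np.nanmean(W[l==i],0).round(1))
E
```

```text
btn [333. 137.] 32 [ 631.1 -257.4   66.4]
btn [296. 139.] 395 [ 629.  -140.6   63.2]
btn [206. 146.] 421 [610.8 152.   63.1]
btn [176. 159.] 22 [570.6 245.2  65.9]
btn [368. 198.] 199 [ 429.  -357.9   65.1]
btn [141. 212.] 77 [402.4 354.6  64. ]
tops [339. 125.] 110 [ 644.7 -263.6  152.3]
tops [170. 145.] 111 [590.2 249.8 152.9]
white [241.  95.] [236, 90, 11, 10, 86] [801.2  35.9  19.5]
white [249. 124.] [157, 115, 190, 20, 421] [691.9   9.5  30.8]
white [297. 139.] [283, 133, 30, 13, 352] [ 628.8 -143.6   63. ]
white [204. 146.] [189, 140, 30, 13, 364] [610.8 158.7  63.1]
white [253. 164.] [160, 155, 192, 20, 433] [556.    0.6  30.9]
white [109. 172.] [95, 159, 29, 28, 557] [538.1 468.2  34.3]
white [ 19. 203.] [0, 183, 39, 42, 1178] [437.7 740.7  60.2]
white [303. 192.] [286, 185, 33, 15, 384] [ 458.4 -156.2   42.6]
white [208. 195.] [193, 189, 31, 14, 386] [453.2 146.1  43.2]
white [255. 196.] [247, 188, 18, 17, 136] [454.6  -4.3  11.3]
```

```bash
sleep 0
```

```text
(no output)
```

View pics/btn.png

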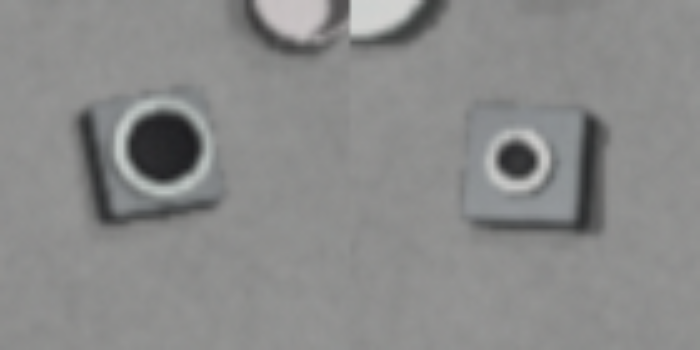

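View pics/mid.png

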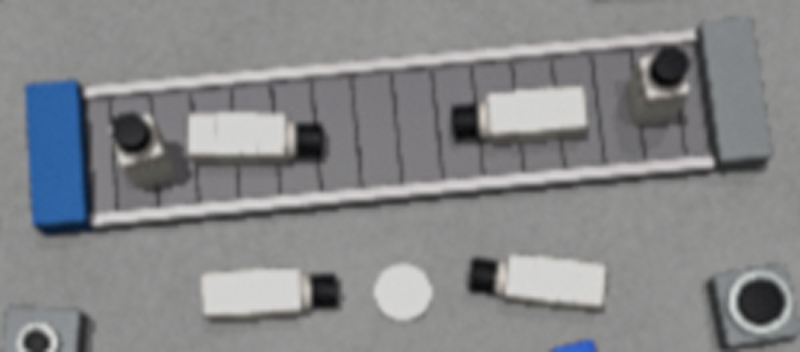

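```bash
cat >> h.py <<'E'
def bottles(c):
    im=c["image"];W=c["W"];hsv=cv2.cvtColor(im,cv2.COLOR_BGR2HSV)
    m=((hsv[...,1]<60)&(hsv[...,2]>170)&(W[...,2]>33)&(W[...,2]<72)&(W[...,0]>330)&(W[...,0]<680)&(abs(W[...,1])<320)).astype(np.uint8)
    n,l,st,ce=cv2.connectedComponentsWithStats(m); out=[]
    for i in range(1,n):
        if st[i,4]<150: continue
        zt=np.nanmedian(W[l==i][:,2]); zt=44 if zt<54 else 64
        cs=cv2.findContours((l==i).astype(np.uint8),cv2.RETR_EXTERNAL,cv2.CHAIN_APPROX_NONE)[0]
        p=np.array([onplane(c,q,zt)[:2] for q in max(cs,key=len)[:,0].astype(float)],np.float32)
        (cx,cy),(a,b),th=cv2.minAreaRect(p)
        d=np.radians(th if a>b else th+90); ax=np.array([np.cos(d),np.sin(d)])
        # cap direction: darker end
        def val(s):
            q=proj(c,[cx+s*ax[0]*68,cy+s*ax[1]*68,zt-8]); return im[int(round(q[1])),int(round(q[0]))].mean()
        if val(1)>val(-1): ax=-ax
        out.append((cx,cy,ax,zt)); print("bottle centroid %.0f %.0f axis ang %.1f ztop %d size %.0f %.0f cap(+67) %.0f %.0f"%(cx,cy,np.degrees(np.arctan2(ax[1],ax[0])),zt,max(a,b),min(a,b),cx+67*ax[0],cy+67*ax[1]))
    return out
E
python3 - <<'E'
from h import *
c=cam("top"); bottles(c); im=c["image"]
g=im.max(2)
for (u,v,r) in((367,199,12),(142,212,8)):
    m=np.zeros_like(g);cv2.circle(m,(u,v),r,1,-1); m=(m>0)&(g<60)
    vv,uu=np.nonzero(m); q=(uu.mean(),vv.mean()); print("btn",q,len(uu),onplane(c,q,67).round(1))
# lane rails: rays on z=32
hsv=cv2.cvtColor(im,cv2.COLOR_BGR2HSV)
m=((hsv[...,1]<60)&(hsv[...,2]>150)&(c["W"][...,2]<40)&(c["W"][...,2]>22)&(c["W"][...,0]>520)&(c["W"][...,0]<720)&(abs(c["W"][...,1])<300)).astype(np.uint8)
n,l,st,ce=cv2.connectedComponentsWithStats(m)
for i in range(1,n):
    if st[i,4]>200:
        vv,uu=np.nonzero(l==i); p=np.array([onplane(c,(a,b),32)[:2] for a,b in zip(uu,vv)],np.float32)
        f=cv2.fitLine(p,cv2.DIST_HUBER,0,.01,.01).ravel(); print("rail at y=0: x=",f[2]-f[3]*f[0]/f[1],"dir",np.degrees(np.arctan2(f[1],f[0])),p[:,1].min(),p[:,1].max())
for u,v in((339,125),(170,145)):
    m=(abs(c["W"][...,2]-154)<8); mm=np.zeros_like(g);cv2.circle(mm,(u,v),9,1,-1); vv,uu=np.nonzero(m&(mm>0)); print("stand",onplane(c,(uu.mean(),vv.mean()),155).round())
go(427,-358,120,90)
E
```

```text
bottle centroid 629 -140 axis ang 93.0 ztop 64 size 105 42 cap(+67) 625 -73
bottle centroid 612 154 axis ang -91.3 ztop 64 size 104 40 cap(+67) 610 87
bottle centroid 459 -154 axis ang 83.0 ztop 44 size 104 42 cap(+67) 467 -88
bottle centroid 453 142 axis ang -91.2 ztop 44 size 106 42 cap(+67) 452 75
btn (np.float64(367.3357142857143), np.float64(198.85)) 140 [ 427.5 -355.7   67. ]
btn (np.float64(140.92857142857142), np.float64(211.57142857142858)) 28 [402.5 354.6  67. ]
rail at y=0: x= 692.8142 dir -85.761444 -298.9731 299.17996
rail at y=0: x= 556.5558 dir -85.73636 -298.06155 297.2349
stand [ 644. -263.  155.]
stand [590. 251. 155.]
shift x 0.3216 y -0.0948 z 0.0906  spin 14.8 (tool z down) j6 -0.07 | tcp [ 140.2 -531.7  210.5] yang -75.2 gap 1.00 F [-0.4  0.9  0. ] t 0.2
```

step_arm(commands=[{"x": 0.04,"y": -0.012,"z": 0,"hand": 1},{"x": 0.08,"y": -0.024,"z": 0,"hand": 1},{"x": 0.12,"y": -0.036,"z": 0,"hand": 1},{"x": 0.16,"y": -0.048,"z": 0,"hand": 1},{"x": 0.2,"y": -0.06,"z": 0,"hand": 1},{"x": 0.24,"y": -0.072,"z": 0,"hand": 1},{"x": 0.28,"y": -0.084,"z": 0,"hand": 1},{"x": 0.3216,"y": -0.0948,"z": 0,"hand": 1}], grip_force=20)

```text
$.commands[0]: bad value
```

step_arm(commands=[{"hand": 1},{"hand": 1}])

```text
$.commands[0]: bad value
```

```bash
python3 -c "
from h import *
go(427.5,-356,75,90)"
```

```text
shift x 0.3226 y -0.0965 z 0.1356  spin 14.8 (tool z down) j6 -0.07 | tcp [ 140.2 -531.7  210.5] yang -75.2 gap 1.00 F [-0.4  0.9  0. ] t 0.2
```

step_arm(commands=[{"x": 0.04,"y": -0.012,"z": 0.0,"spin": 0,"hand": 1},{"x": 0.08,"y": -0.024,"z": 0,"spin": 0,"hand": 1}], grip_force=20)

```text
time_s: 0.37
tcp_pos: [210.9, -488.0, 210.1]
eef_rot: [-0.001, 0.992, 0.127, -0.0]
ft_force: [0.5, -1.1, -0.1]
finger_gap: 0.751
```

```bash
python3 -c "
from h import *
go(427.5,-356,80,90)"
```

```text
shift x 0.2429 y -0.0731 z 0.1302  spin 14.6 (tool z down) j6 0.08 | tcp [ 210.9 -488.   210.1] yang -75.4 gap 0.75 F [ 0.5 -1.1 -0.1] t 0.4
```

step_arm(commands=[{"x": 0.2429,"y": -0.0731,"z": 0,"spin": 0,"hand": 1},{"x": 0.2429,"y": -0.0731,"z": 0,"spin": 0,"hand": 1},{"x": 0.2429,"y": -0.0731,"z": 0,"spin": 0,"hand": 1},{"x": 0.2429,"y": -0.0731,"z": 0,"spin": 0,"hand": 1},{"x": 0.2429,"y": -0.0731,"z": 0,"spin": 0,"hand": 1},{"x": 0.2429,"y": -0.0731,"z": 0,"spin": 0,"hand": 1},{"x": 0.2429,"y": -0.0731,"z": 0.11,"spin": 0,"hand": 1},{"x": 0.2429,"y": -0.0731,"z": 0.11,"spin": 0,"hand": 1}])

```text
time_s: 1.03
tcp_pos: [429.3, -355.6, 127.3]
eef_rot: [0.001, 0.992, 0.128, 0.001]
ft_force: [0.1, -1.2, -1.4]
finger_gap: 0.001
```

```bash
python3 -c "
from h import *
go(427.5,-356,60,90)"
```

```text
shift x -0.0020 y -0.0002 z 0.0673  spin 14.8 (tool z down) j6 0.55 | tcp [ 429.3 -355.6  127.3] yang -75.2 gap 0.00 F [ 0.1 -1.2 -1.4] t 1.0
```

step_arm(commands=[{"x": -0.002,"y": 0,"z": 0.04,"spin": 0,"hand": 1},{"x": -0.002,"y": 0,"z": 0.055,"spin": 0,"hand": 1},{"x": -0.002,"y": 0,"z": 0.062,"spin": 0,"hand": 1},{"x": -0.002,"y": 0,"z": 0.066,"spin": 0,"hand": 1},{"x": -0.002,"y": 0,"z": 0.067,"spin": 0,"hand": 1},{"x": -0.002,"y": 0,"z": 0.067,"spin": 0,"hand": 1}])

```text
time_s: 1.53
tcp_pos: [428.0, -356.8, 61.5]
eef_rot: [0.002, 0.992, 0.128, 0.002]
ft_force: [0.0, 0.8, -0.1]
finger_gap: -0.001
```

step_arm(commands=[{"x": 0,"y": 0,"z": 0.001,"spin": 0,"hand": 1},{"x": 0,"y": 0,"z": 0.002,"spin": 0,"hand": 1},{"x": 0,"y": 0,"z": 0.002,"spin": 0,"hand": 1}])

```text
time_s: 1.78
tcp_pos: [428.2, -357.0, 60.2]
eef_rot: [0.002, 0.992, 0.128, 0.002]
ft_force: [0.8, 1.2, -0.6]
finger_gap: 0.0
```

```bash
python3 -c "
from h import *
go(427.5,-356,60,90)
c=cam('side');cv2.imwrite('pics/s1.png',cv2.resize(c['image'][90:200,250:410],None,fx=4,fy=4))
c=cam('top');cv2.imwrite('pics/t1.png',cv2.resize(c['image'][150:250,320:420],None,fx=5,fy=5))"
```

```text
shift x -0.0004 y -0.0012 z 0.0002  spin 14.8 (tool z down) j6 0.55 | tcp [ 428.2 -357.    60.2] yang -75.2 gap 0.00 F [ 0.8  1.2 -0.6] t 1.8
```

View pics/s1.png

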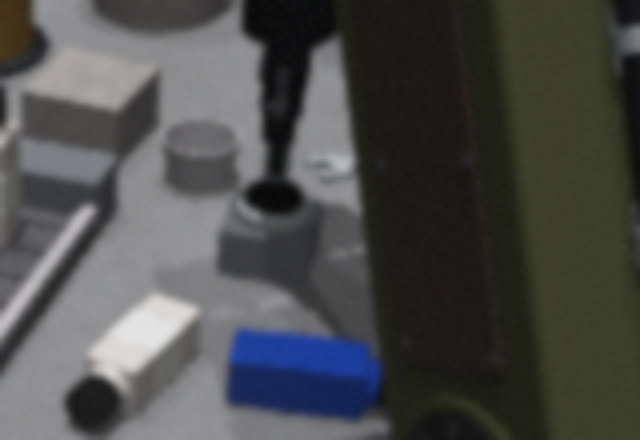

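step_arm(commands=[{"x": 0,"y": 0,"z": 0.001,"spin": 0,"hand": 1},{"x": 0,"y": 0,"z": 0.002,"spin": 0,"hand": 1},{"x": 0,"y": 0,"z": 0.003,"spin": 0,"hand": 1},{"x": 0,"y": 0,"z": 0.003,"spin": 0,"hand": 1}])

```text
time_s: 2.22
tcp_pos: [428.0, -356.8, 56.6]
eef_rot: [0.002, 0.992, 0.128, 0.002]
ft_force: [-0.2, -0.4, -0.1]
finger_gap: 0.0
```

```bash
python3 -c "
from h import *
T=bot.observe()['tcp_pos']; print(bot.observe()['joint_pos'],bot.observe()['tau'])
c=cam('side');im=c['image'].copy();
for X,col in((T,(0,0,255)),((427.5,-355.7,67),(0,255,0))):
  p=proj(c,X);print(p);cv2.circle(im,tuple(int(round(a)) for a in p),1,col,-1)
cv2.imwrite('pics/s2.png',cv2.resize(im[100:170,290:360],None,fx=8,fy=8,interpolation=cv2.INTER_NEAREST))
c=cam('top');cv2.imwrite('pics/t2.png',cv2.resize(c['image'][150:250,320:420],None,fx=5,fy=5))
"
```

```text
[-7.61060179e-01  4.87091705e-01  1.64894774e+00  9.80404524e-04
  1.00001586e+00  5.51664971e-01] [-3.87275446e-03 -5.93684971e+01 -3.05964589e+01  1.98384914e-03
 -6.65956247e-02 -4.86555018e-05]
[318.40472805 140.19951428]
[318.67082696 137.62733123]
```

View pics/s2.png

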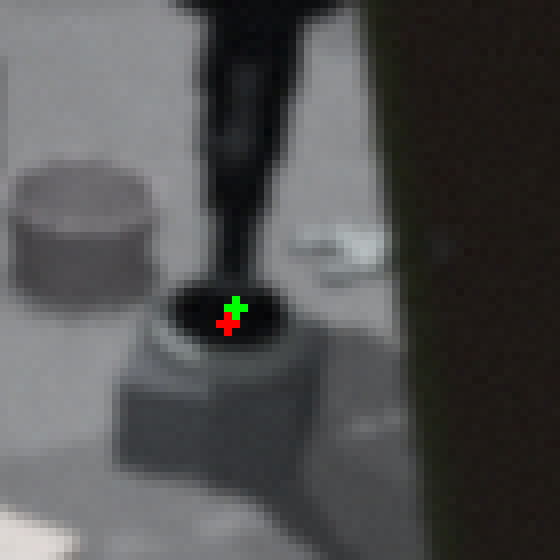

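View pics/t2.png

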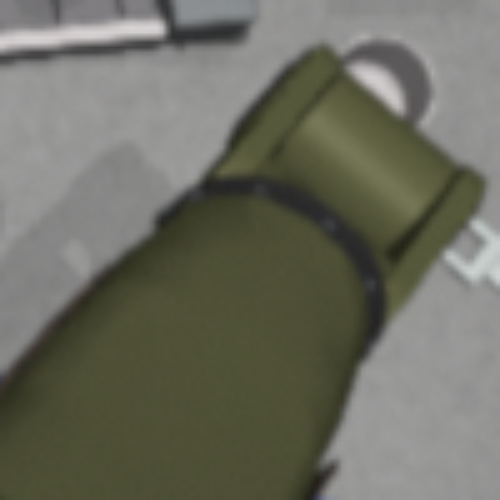

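```bash
python3 -c "
from h import *
c=cam('side')
for v in range(118,150,1): print(v,c['W'][v,319].round(0),c['image'][v,319], c['W'][v,313].round(0))
"
```

```text
118 [ 414. -297.  168.] [47 43 42] [ 535. -605.   -0.]
119 [ 414. -299.  164.] [35 34 34] [ 531. -596.    0.]
120 [ 413. -297.  162.] [28 27 26] [ 527. -585.    2.]
121 [ 414. -300.  157.] [23 21 20] [ 529. -590.   -5.]
122 [ 418. -315.  145.] [16 15 17] [ 522. -572.    1.]
123 [ 415. -308.  146.] [14 13 14] [ 519. -561.    3.]
124 [ 419. -319.  136.] [14 13 13] [ 519. -562.   -2.]
125 [ 421. -327.  129.] [14 15 13] [ 516. -553.   -2.]
126 [ 422. -331.  123.] [15 14 13] [ 512. -544.   -1.]
127 [ 426. -345.  112.] [15 14 13] [ 510. -538.   -1.]
128 [ 428. -353.  104.] [16 13 14] [ 508. -533.   -3.]
129 [ 426. -347.  103.] [15 13 11] [ 504. -522.   -1.]
130 [ 424. -341.  103.] [16 12 11] [ 503. -521.   -4.]
131 [ 426. -347.   96.] [17 17 15] [ 498. -506.    0.]
132 [ 423. -339.   97.] [18 15 16] [ 496. -502.   -2.]
133 [ 425. -345.   90.] [22 21 20] [ 491. -486.    4.]
134 [ 424. -344.   87.] [30 30 28] [ 491. -487.   -1.]
135 [ 426. -350.   80.] [36 35 32] [ 451. -367.   66.]
136 [ 432. -372.   64.] [30 29 26] [ 449. -361.   65.]
137 [ 429. -363.   65.] [16 16 17] [ 446. -353.   67.]
138 [ 426. -355.   66.] [9 9 8] [ 443. -345.   67.]
139 [ 425. -352.   64.] [10  7  9] [ 441. -338.   68.]
140 [ 421. -340.   68.] [15 14 13] [ 438. -332.   68.]
141 [ 420. -338.   65.] [17 15 16] [ 440. -339.   60.]
142 [ 421. -341.   60.] [21 21 19] [ 438. -333.   60.]
143 [ 419. -338.   58.] [45 43 42] [ 438. -332.   57.]
144 [ 418. -336.   56.] [71 70 67] [ 436. -329.   55.]
145 [ 417. -333.   54.] [79 78 75] [ 435. -326.   53.]
146 [ 416. -331.   52.] [80 79 76] [ 436. -329.   48.]
147 [ 416. -332.   47.] [72 72 68] [ 436. -329.   44.]
148 [ 416. -333.   43.] [62 60 59] [ 433. -321.   45.]
149 [ 413. -322.   46.] [57 55 53] [ 432. -320.   42.]
```

step_arm(commands=[{"x": 0,"y": 0,"z": 0.002,"spin": 0,"hand": 1},{"x": 0,"y": 0,"z": 0.004,"spin": 0,"hand": 1},{"x": 0,"y": 0,"z": 0.004,"spin": 0,"hand": 1}])

```text
time_s: 2.62
tcp_pos: [427.9, -356.8, 52.3]
eef_rot: [0.002, 0.992, 0.128, 0.002]
ft_force: [-0.3, -0.3, -0.9]
finger_gap: 0.001
```

```bash
python3 -c "
from h import *
go(427.5,-356,50)
c=cam('side');im=c['image'].copy();
cv2.imwrite('pics/s3.png',cv2.resize(im[100:170,290:360],None,fx=8,fy=8,interpolation=cv2.INTER_CUBIC))"
```

```text
shift x -0.0002 y -0.0008 z 0.0023 | tcp [ 427.9 -356.8   52.3] yang -75.2 gap 0.00 F [-0.3 -0.3 -0.9] t 2.6
```

View pics/s3.png

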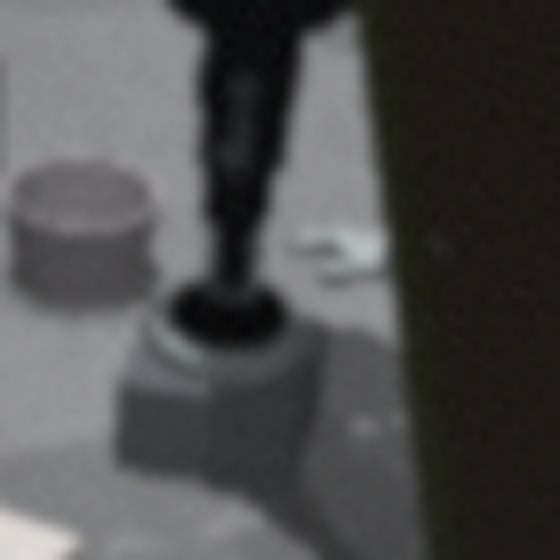

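step_arm(commands=[{"x": 0,"y": 0,"z": 0.002,"spin": 0,"hand": 1},{"x": 0,"y": 0,"z": 0.004,"spin": 0,"hand": 1},{"x": 0,"y": 0,"z": 0.006,"spin": 0,"hand": 1},{"x": 0,"y": 0,"z": 0.006,"spin": 0,"hand": 1}])

```text
time_s: 3.0
tcp_pos: [428.0, -356.8, 46.2]
eef_rot: [0.002, 0.992, 0.128, 0.002]
ft_force: [-0.5, 0.6, 2.0]
finger_gap: -0.002
```

step_arm(commands=[{"x": 0,"y": 0,"z": 0.002,"spin": 0,"hand": 1},{"x": 0,"y": 0,"z": 0.002,"spin": 0,"hand": 1}])

```text
time_s: 3.17
tcp_pos: [428.1, -356.9, 44.1]
eef_rot: [0.002, 0.992, 0.128, 0.002]
ft_force: [0.2, -0.7, 3.5]
finger_gap: 0.0
```

step_arm(commands=[{"x": 0,"y": 0,"z": 0.002,"spin": 0,"hand": 1},{"x": 0,"y": 0,"z": 0.002,"spin": 0,"hand": 1}])

```text
time_s: 3.33
tcp_pos: [428.2, -357.0, 42.0]
eef_rot: [0.002, 0.992, 0.128, 0.002]
ft_force: [-0.1, 0.5, 3.9]
finger_gap: 0.004
```

step_arm(commands=[{"x": 0,"y": 0,"z": 0.002,"spin": 0,"hand": 1},{"x": 0,"y": 0,"z": 0.002,"spin": 0,"hand": 1}])

```text
time_s: 3.5
tcp_pos: [428.2, -357.0, 40.6]
eef_rot: [0.002, 0.992, 0.128, 0.002]
ft_force: [-3.0, 2.6, 9.5]
finger_gap: 0.001
```

step_arm(commands=[{"x": 0,"y": 0,"z": 0.001,"spin": 0,"hand": 1},{"x": 0,"y": 0,"z": 0.001,"spin": 0,"hand": 1}])

```text
time_s: 3.67
tcp_pos: [428.3, -357.1, 40.5]
eef_rot: [0.002, 0.992, 0.128, 0.002]
ft_force: [-5.0, 4.7, 15.2]
finger_gap: 0.001
```

step_arm(commands=[{"x": 0,"y": 0,"z": -0.01,"spin": 0,"hand": 1},{"x": 0,"y": 0,"z": -0.05,"spin": 0,"hand": 1},{"x": 0,"y": 0,"z": -0.09,"spin": 0,"hand": 1},{"x": 0,"y": 0,"z": -0.13,"spin": 0,"hand": 1},{"x": 0,"y": 0,"z": -0.14,"spin": -7,"hand": 0},{"x": 0,"y": 0,"z": -0.14,"spin": -14,"hand": 0},{"x": 0,"y": 0,"z": -0.14,"spin": -21,"hand": 0},{"x": 0,"y": 0,"z": -0.14,"spin": -28,"hand": 0}])

```text
time_s: 4.33
tcp_pos: [427.5, -356.5, 180.8]
eef_rot: [0.003, 0.93, 0.367, 0.002]
ft_force: [0.2, 0.1, -0.3]
finger_gap: 0.5
```

```bash
python3 -c "
from h import *
c=cam('top'); bottles(c)
cv2.imwrite('pics/t3.png',c['image'])
c=cam('side');im=c['image'].copy();
cv2.imwrite('pics/s4.png',im)
go(459,-90,130,-7)"
```

```text
bottle centroid 629 -140 axis ang 93.0 ztop 64 size 106 43 cap(+67) 626 -73
bottle centroid 612 154 axis ang -91.3 ztop 64 size 104 40 cap(+67) 610 87
bottle centroid 459 -154 axis ang 82.3 ztop 44 size 104 43 cap(+67) 468 -88
bottle centroid 453 142 axis ang -91.2 ztop 44 size 106 42 cap(+67) 452 75
shift x 0.2044 y -0.1740 z 0.0496  spin -40.1 (tool z down) j6 0.06 | tcp [ 427.5 -356.4  180.4] yang -47.1 gap 0.50 F [ 0.2 -0.1 -0.4] t 4.4
```

View pics/s4.png

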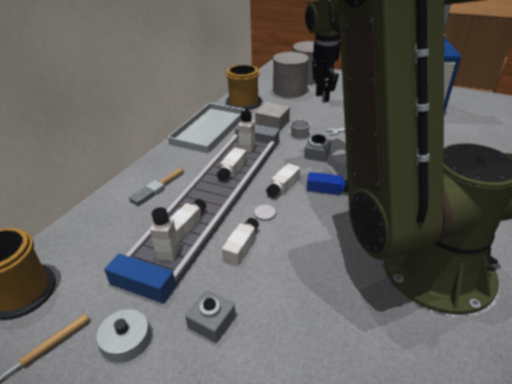

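View pics/t3.png

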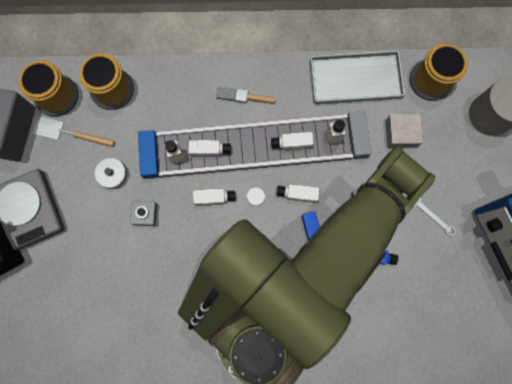

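step_arm(commands=[{"x": 0.026,"y": -0.022,"z": 0,"spin": -5,"hand": -0.5},{"x": 0.052,"y": -0.044,"z": 0,"spin": -10,"hand": -0.5},{"x": 0.078,"y": -0.066,"z": 0,"spin": -15,"hand": -0.5},{"x": 0.104,"y": -0.088,"z": 0,"spin": -20,"hand": -0.5},{"x": 0.13,"y": -0.11,"z": 0,"spin": -25,"hand": -0.5},{"x": 0.156,"y": -0.132,"z": 0,"spin": -30,"hand": -0.5},{"x": 0.182,"y": -0.154,"z": 0,"spin": -35,"hand": -0.5},{"x": 0.2044,"y": -0.174,"z": 0.05,"spin": -40,"hand": -0.5}])

```text
time_s: 5.1
tcp_pos: [461.0, -96.8, 148.8]
eef_rot: [0.007, 0.749, 0.662, 0.003]
ft_force: [2.2, -1.3, 0.4]
finger_gap: 0.751
```

```bash
python3 -c "
from h import *
go(468,-88,-18,-7.5)"
```

```text
shift x 0.0103 y 0.0033 z 0.1668  spin 0.4 (tool z down) j6 -0.16 | tcp [461.  -96.8 148.8] yang -7.1 gap 0.75 F [ 2.2 -1.3  0.4] t 5.1
```

step_arm(commands=[{"x": 0.0103,"y": 0.0033,"z": 0.0,"spin": 0.4,"hand": -0.5},{"x": 0.0103,"y": 0.0033,"z": 0.04,"spin": 0.4,"hand": -0.5},{"x": 0.0103,"y": 0.0033,"z": 0.075,"spin": 0.4,"hand": -0.5},{"x": 0.0103,"y": 0.0033,"z": 0.075,"spin": 0.4,"hand": -0.5}])

```text
time_s: 5.43
tcp_pos: [463.6, -86.4, 68.5]
eef_rot: [0.003, 0.753, 0.658, 0.001]
ft_force: [-0.3, -0.2, -1.0]
finger_gap: 0.754
```

```bash
python3 -c "
from h import *
go(468,-88,-18,-7.5)
c=cam('side');im=c['image'].copy();
T=bot.observe()['tcp_pos']
for X,col in((T,(0,0,255)),((468,-88,22),(0,255,0))):
  p=proj(c,X);print(p);cv2.circle(im,tuple(int(round(a)) for a in p),1,col,-1)
cv2.imwrite('pics/s5.png',cv2.resize(im[100:230,210:350],None,fx=5,fy=5,interpolation=cv2.INTER_CUBIC))"
```

```text
shift x -0.0008 y 0.0040 z 0.0865  spin -0.2 (tool z down) j6 -0.12 | tcp [463.6 -86.4  68.5] yang -7.7 gap 0.75 F [-0.3 -0.2 -1. ] t 5.4
[273.7969983  176.52764214]
[272.87532116 190.08370598]
```

View pics/s5.png

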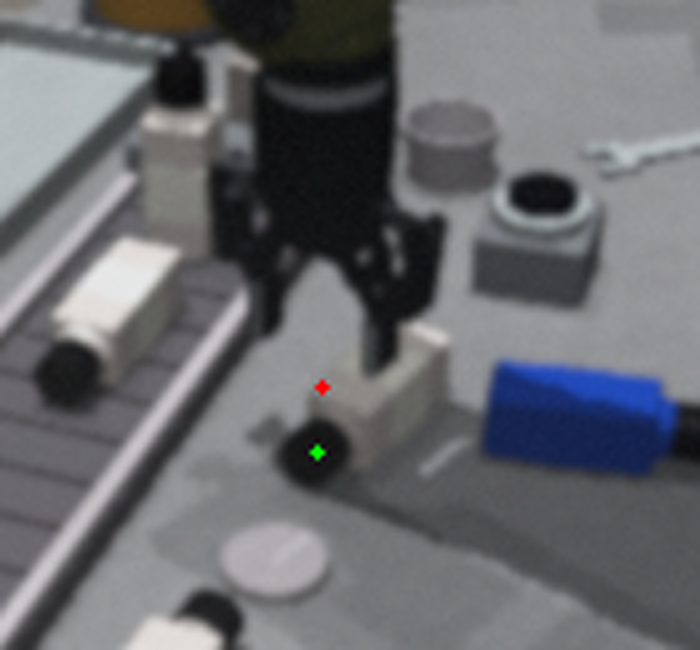

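step_arm(commands=[{"x": -0.001,"y": 0.004,"z": 0.03,"spin": 0,"hand": -0.5},{"x": -0.001,"y": 0.004,"z": 0.055,"spin": 0,"hand": -0.5},{"x": -0.001,"y": 0.004,"z": 0.07,"spin": 0,"hand": -0.5},{"x": -0.001,"y": 0.004,"z": 0.078,"spin": 0,"hand": -0.5},{"x": -0.001,"y": 0.004,"z": 0.084,"spin": 0,"hand": -0.5},{"x": -0.001,"y": 0.004,"z": 0.084,"spin": 0,"hand": -0.5}])

```text
time_s: 5.98
tcp_pos: [470.1, -89.1, -11.5]
eef_rot: [0.005, 0.753, 0.658, 0.002]
ft_force: [-0.6, -0.0, -0.7]
finger_gap: 0.75
```

```bash
python3 -c "
from h import *
go(468,-88,-18,-7.5)
c=cam('side');im=c['image'].copy();
cv2.imwrite('pics/s6.png',cv2.resize(im[100:230,210:350],None,fx=5,fy=5,interpolation=cv2.INTER_CUBIC))"
```

```text
shift x 0.0008 y -0.0023 z 0.0064  spin -0.2 (tool z down) j6 -0.13 | tcp [470.1 -89.1 -11.5] yang -7.7 gap 0.75 F [-0.6 -0.  -0.7] t 6.0
```

View pics/s6.png

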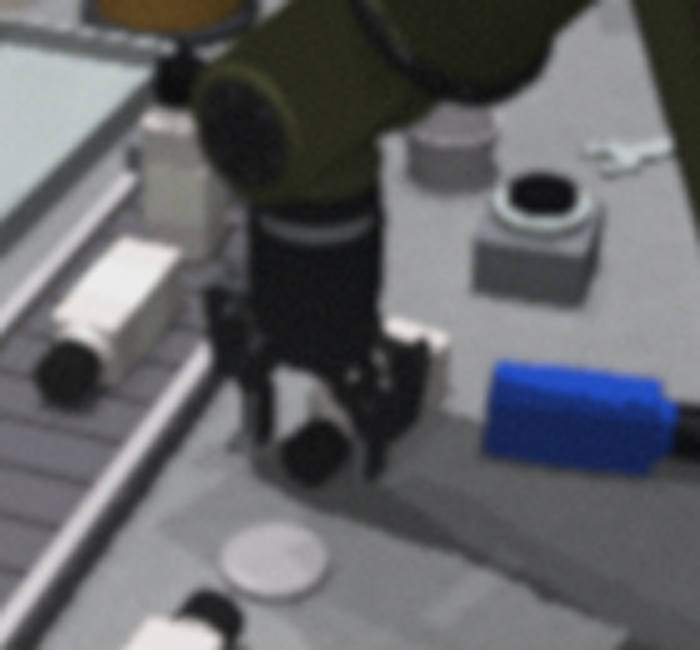

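step_arm(commands=[{"x": 0.001,"y": -0.002,"z": 0.005,"spin": 0,"hand": -0.5},{"x": 0.001,"y": -0.002,"z": 0.005,"spin": 0,"hand": 1},{"x": 0.001,"y": -0.002,"z": 0.005,"spin": 0,"hand": 1},{"x": 0.001,"y": -0.002,"z": 0.005,"spin": 0,"hand": 1},{"x": 0.001,"y": -0.002,"z": 0.005,"spin": 0,"hand": 1},{"x": 0.001,"y": -0.002,"z": 0.005,"spin": 0,"hand": 1}], grip_force=20)

```text
time_s: 6.53
tcp_pos: [468.7, -87.9, -15.6]
eef_rot: [0.005, 0.753, 0.658, 0.002]
ft_force: [-2.1, 1.3, 7.0]
finger_gap: 0.399
```

step_arm(commands=[{"x": 0,"y": 0,"z": -0.01,"spin": 0,"hand": 1},{"x": 0,"y": 0,"z": -0.02,"spin": 0,"hand": 1},{"x": 0,"y": 0,"z": -0.03,"spin": 0,"hand": 1},{"x": 0,"y": 0,"z": -0.04,"spin": 0,"hand": 1},{"x": 0,"y": 0,"z": -0.04,"spin": 0,"hand": 1}])

```text
time_s: 6.95
tcp_pos: [469.3, -87.9, 26.8]
eef_rot: [0.007, 0.753, 0.658, 0.003]
ft_force: [0.2, 0.2, -3.0]
finger_gap: 0.401
```

```bash
python3 -c "
from h import *
go(468,-88,-18,-7.5)
c=cam('side');im=c['image'].copy();
cv2.imwrite('pics/s7.png',cv2.resize(im[100:230,210:350],None,fx=5,fy=5,interpolation=cv2.INTER_CUBIC))"
```

```text
shift x -0.0001 y -0.0019 z 0.0448  spin -0.2 (tool z down) j6 -0.12 | tcp [469.3 -87.9  26.8] yang -7.7 gap 0.40 F [ 0.2  0.2 -3. ] t 7.0
```

View pics/s7.png

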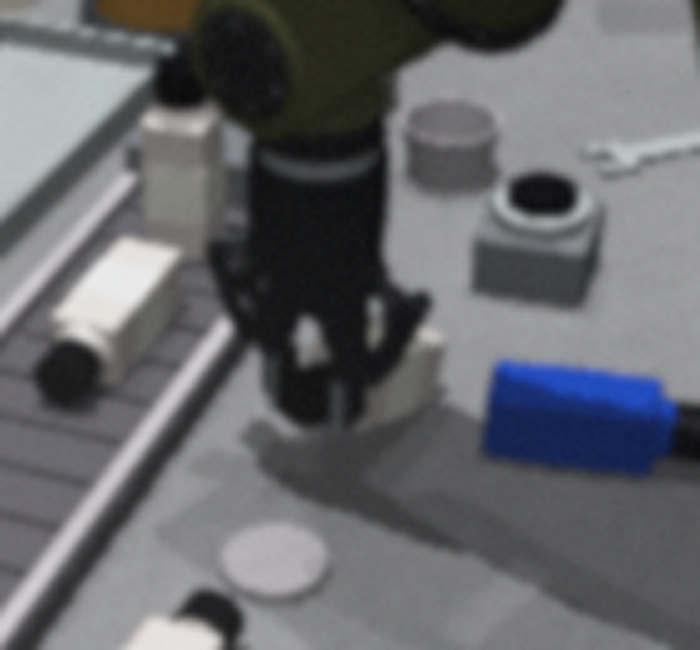

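step_arm(commands=[{"x": 0,"y": 0,"z": -0.02,"spin": 0,"hand": 1},{"x": 0,"y": 0,"z": -0.04,"spin": 0,"hand": 1},{"x": 0,"y": 0,"z": -0.06,"spin": 0,"hand": 1},{"x": 0,"y": 0,"z": -0.08,"spin": 0,"hand": 1},{"x": 0,"y": 0,"z": -0.1,"spin": 0,"hand": 1},{"x": 0,"y": 0,"z": -0.1,"spin": 0,"hand": 1}])

```text
time_s: 7.5
tcp_pos: [469.0, -87.6, 128.7]
eef_rot: [0.008, 0.753, 0.658, 0.004]
ft_force: [0.2, 1.0, -2.4]
finger_gap: 0.403
```

```bash
python3 -c "
from h import *
go(468,-88,-18,-7.5)
c=cam('side');im=c['image'].copy();
cv2.imwrite('pics/s8.png',cv2.resize(im[80:210,210:350],None,fx=5,fy=5,interpolation=cv2.INTER_CUBIC))"
```

```text
shift x 0.0001 y -0.0036 z 0.1467  spin -0.2 (tool z down) j6 -0.12 | tcp [469.  -87.6 128.7] yang -7.7 gap 0.40 F [ 0.2  1.  -2.4] t 7.5
```

View pics/s8.png

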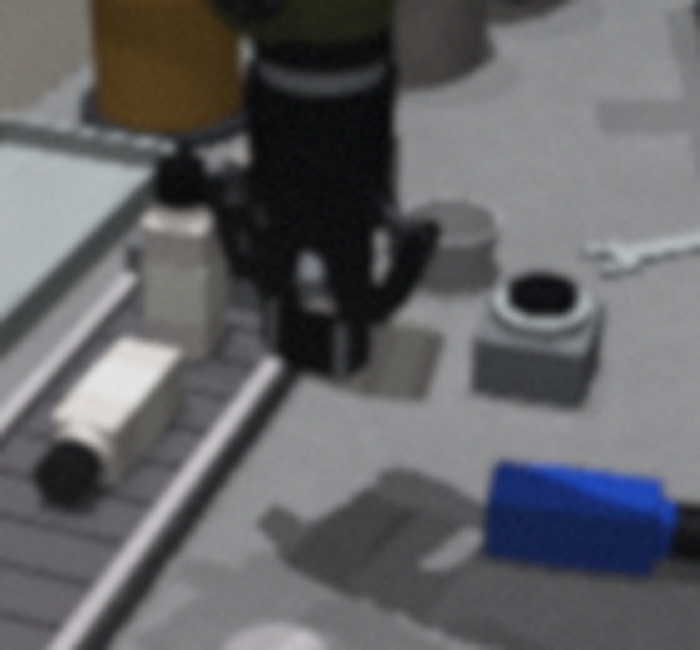

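step_arm(commands=[{"x": 0,"y": 0,"z": -0.0417,"spin": 0,"hand": 1},{"x": 0,"y": 0,"z": -0.0834,"spin": 0,"hand": 1},{"x": 0,"y": 0,"z": -0.0834,"spin": 0,"hand": 1},{"x": 0,"y": 0,"z": -0.06,"spin": 0,"hand": 1},{"x": 0,"y": 0,"z": -0.03,"spin": 0,"hand": 1},{"x": 0,"y": 0,"z": 0,"spin": 0,"hand": 1},{"x": 0,"y": 0,"z": -0.0417,"spin": 0,"hand": 1},{"x": 0,"y": 0,"z": -0.0834,"spin": 0,"hand": 1}])

```text
time_s: 8.22
tcp_pos: [464.8, -86.4, 204.5]
eef_rot: [0.002, 0.753, 0.658, 0.0]
ft_force: [0.9, -0.5, -1.2]
finger_gap: 0.405
```

```bash
cat >> h.py <<'E'
def shot(name,cx=None,hw=75,n='side'):
    c=cam(n); im=c['image']
    if cx is None:
        T=bot.observe()['tcp_pos']; cx=proj(c,T+np.array([0,0,20]))
    u,v=int(cx[0]),int(cx[1]); u0,v0=max(u-hw,0),max(v-hw,0)
    cv2.imwrite('pics/'+name+'.png',cv2.resize(im[v0:v+hw,u0:u+hw],None,fx=3.9*75/hw,fy=3.9*75/hw,interpolation=cv2.INTER_CUBIC)); print('crop origin',u0,v0)
    return c
E
python3 -c "
from h import *
shot('s9');go(468,-88,-18,-7.5)"
```

```text
crop origin 198 49
shift x 0.0004 y -0.0051 z 0.2337  spin -0.2 (tool z down) j6 -0.12 | tcp [468.5 -87.3 215.7] yang -7.7 gap 0.40 F [ 1.3 -0.2  9.4] t 8.3
```

View pics/s9.png

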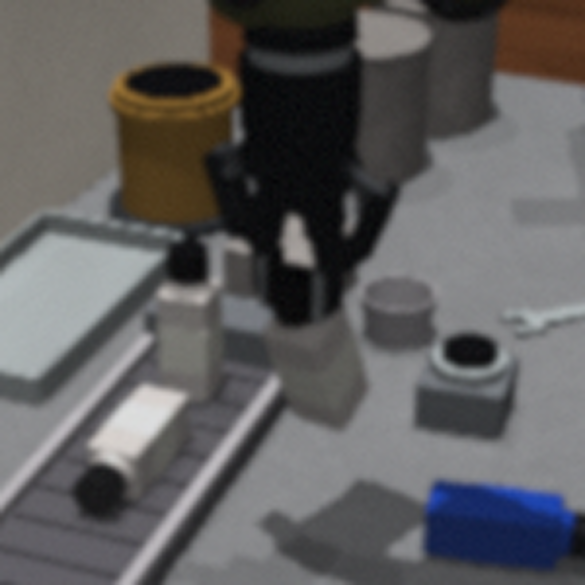

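step_arm(commands=[{"x": 0,"y": -0.003,"z": 0.03,"spin": 0,"hand": 1},{"x": 0,"y": -0.003,"z": 0.06,"spin": 0,"hand": 1},{"x": 0,"y": -0.003,"z": 0.08,"spin": 0,"hand": 1},{"x": 0,"y": -0.003,"z": 0.0383,"spin": 0,"hand": 1},{"x": 0,"y": -0.003,"z": -0.003,"spin": 0,"hand": 1},{"x": 0,"y": -0.003,"z": 0.03,"spin": 0,"hand": 1},{"x": 0,"y": -0.003,"z": 0.06,"spin": 0,"hand": 1},{"x": 0,"y": -0.003,"z": 0.08,"spin": 0,"hand": 1}])

```text
time_s: 8.93
tcp_pos: [466.1, -87.3, 132.3]
eef_rot: [0.008, 0.753, 0.658, 0.004]
ft_force: [-0.4, 1.0, -3.6]
finger_gap: 0.404
```

step_arm(commands=[{"x": 0,"y": 0,"z": -0.0417,"spin": 0,"hand": 1},{"x": 0,"y": 0,"z": -0.0834,"spin": 0,"hand": 1},{"x": 0,"y": 0,"z": -0.06,"spin": 0,"hand": 1},{"x": 0,"y": 0,"z": -0.03,"spin": 0,"hand": 1},{"x": 0,"y": 0,"z": 0,"spin": 0,"hand": 1},{"x": 0,"y": 0,"z": -0.0417,"spin": 0,"hand": 1},{"x": 0,"y": 0,"z": -0.06,"spin": 0,"hand": 1},{"x": 0,"y": 0,"z": -0.06,"spin": 0,"hand": 1}])

```text
time_s: 9.6
tcp_pos: [466.3, -87.2, 193.8]
eef_rot: [0.01, 0.753, 0.658, 0.005]
ft_force: [0.6, 0.4, -1.9]
finger_gap: 0.4
```

```bash
python3 -c "
from h import *
shot('s10');go(468,-88,-18,-7.5)"
```

```text
crop origin 199 57
shift x 0.0004 y -0.0016 z 0.2101  spin -0.2 (tool z down) j6 -0.13 | tcp [465.5 -87.  192.1] yang -7.7 gap 0.40 F [-0.2  0.7 -3.5] t 9.7
```

View pics/s10.png

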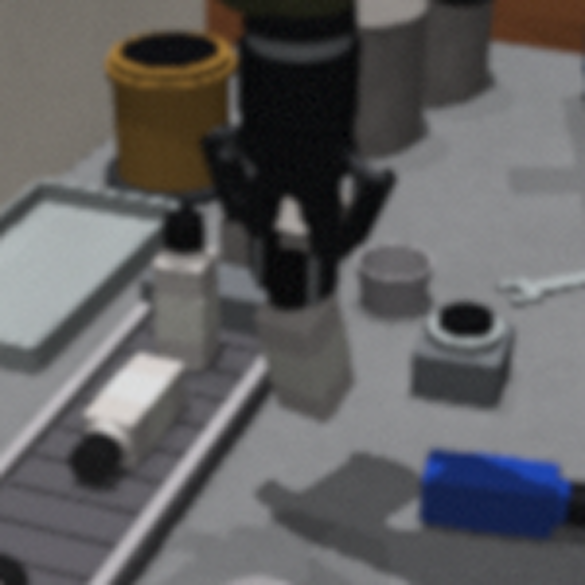

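```bash
python3 -c "
from h import *
go(621.5,45,185,4.2)"
```

```text
shift x 0.1518 y 0.1366 z 0.0091  spin -11.9 (tool z down) j6 -0.13 | tcp [465.5 -87.  192.1] yang -7.7 gap 0.40 F [-0.2  0.7 -3.5] t 9.7
```

step_arm(commands=[{"x": 0.018,"y": 0.016,"z": 0,"spin": -1.5,"hand": 1},{"x": 0.038,"y": 0.034,"z": 0,"spin": -3,"hand": 1},{"x": 0.058,"y": 0.052,"z": 0,"spin": -4.5,"hand": 1},{"x": 0.078,"y": 0.07,"z": 0,"spin": -6,"hand": 1},{"x": 0.098,"y": 0.088,"z": 0,"spin": -8,"hand": 1},{"x": 0.118,"y": 0.106,"z": 0,"spin": -10,"hand": 1},{"x": 0.138,"y": 0.124,"z": 0,"spin": -12,"hand": 1},{"x": 0.1518,"y": 0.1366,"z": 0,"spin": -12,"hand": 1}])

```text
time_s: 10.32
tcp_pos: [622.0, 46.6, 191.2]
eef_rot: [0.009, 0.679, 0.734, 0.003]
ft_force: [0.5, -0.2, -2.1]
finger_gap: 0.402
```

```bash
python3 -c "
from h import *
go(621.5,45,125,4.2)
shot('s11')"
```

```text
shift x -0.0010 y -0.0017 z 0.0662  spin 0.2 (tool z down) j6 -0.06 | tcp [622.   46.6 191.2] yang 4.4 gap 0.40 F [ 0.5 -0.2 -2.1] t 10.3
crop origin 119 69
```

View pics/s11.png

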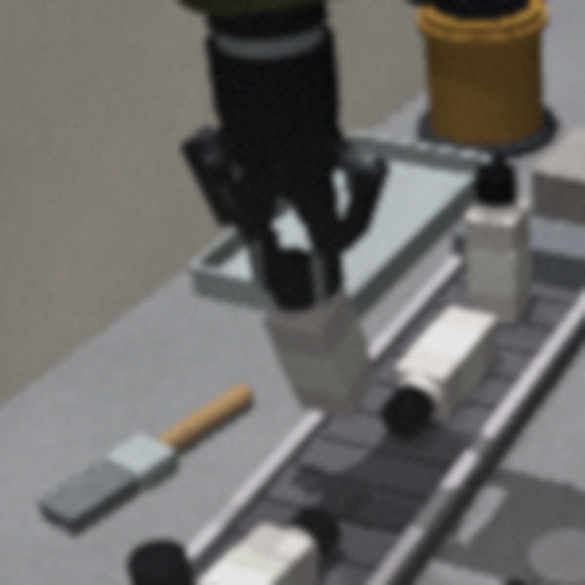

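step_arm(commands=[{"x": 0,"y": -0.002,"z": 0.02,"spin": 0,"hand": 1},{"x": 0,"y": -0.002,"z": 0.04,"spin": 0,"hand": 1},{"x": 0,"y": -0.002,"z": 0.06,"spin": 0,"hand": 1},{"x": 0,"y": -0.002,"z": 0.08,"spin": 0,"hand": 1},{"x": 0,"y": -0.002,"z": 0.088,"spin": 0,"hand": 1},{"x": 0,"y": -0.002,"z": 0.088,"spin": 0,"hand": 1}])

```text
time_s: 10.87
tcp_pos: [622.9, 47.6, 101.8]
eef_rot: [0.009, 0.679, 0.734, 0.004]
ft_force: [0.6, -0.1, 6.1]
finger_gap: 0.404
```

step_arm(commands=[{"x": -0.008,"y": 0,"z": -0.001,"spin": 0,"hand": 1},{"x": -0.016,"y": 0,"z": -0.001,"spin": 0,"hand": 1},{"x": -0.024,"y": 0,"z": -0.001,"spin": 0,"hand": 1},{"x": -0.032,"y": 0,"z": -0.001,"spin": 0,"hand": 1},{"x": -0.032,"y": 0,"z": -0.001,"spin": 0,"hand": 1}])

```text
time_s: 11.28
tcp_pos: [625.1, 14.6, 101.8]
eef_rot: [0.009, 0.68, 0.733, 0.003]
ft_force: [-0.5, 1.0, 2.9]
finger_gap: 0.399
```

```bash
python3 -c "
from h import *
go(621.5,5,125,4.2)
shot('s12')"
```

```text
shift x -0.0095 y -0.0039 z -0.0232  spin 0.2 (tool z down) j6 -0.11 | tcp [625.1  14.6 101.8] yang 4.4 gap 0.40 F [-0.5  1.   2.9] t 11.3
crop origin 129 91
```

View pics/s12.png

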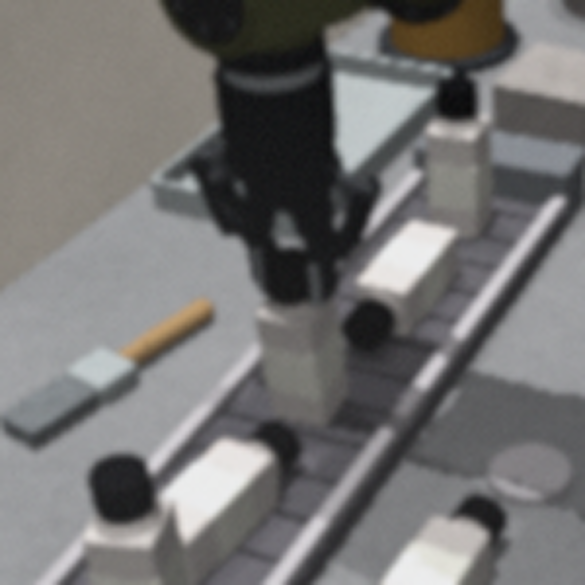

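step_arm(commands=[{"x": -0.006,"y": 0,"z": 0.0,"spin": 0,"hand": 1},{"x": -0.012,"y": 0,"z": 0.0,"spin": 0,"hand": 1},{"x": -0.016,"y": 0,"z": 0.001,"spin": 0,"hand": 1},{"x": -0.016,"y": 0,"z": 0.002,"spin": 0,"hand": 1},{"x": -0.016,"y": 0,"z": 0.002,"spin": 0,"hand": 1}])

```text
time_s: 11.75
tcp_pos: [626.5, -1.3, 100.3]
eef_rot: [0.009, 0.68, 0.733, 0.003]
ft_force: [-0.4, -0.6, 4.5]
finger_gap: 0.406
```

```bash
python3 -c "
from h import *
go(621.5,5,125,4.2)
shot('s13',hw=55)"
```

```text
shift x 0.0065 y -0.0041 z -0.0249  spin 0.1 (tool z down) j6 -0.13 | tcp [626.5  -1.3 100.3] yang 4.3 gap 0.41 F [-0.4 -0.6  4.5] t 11.8
crop origin 152 108
```

View pics/s13.png

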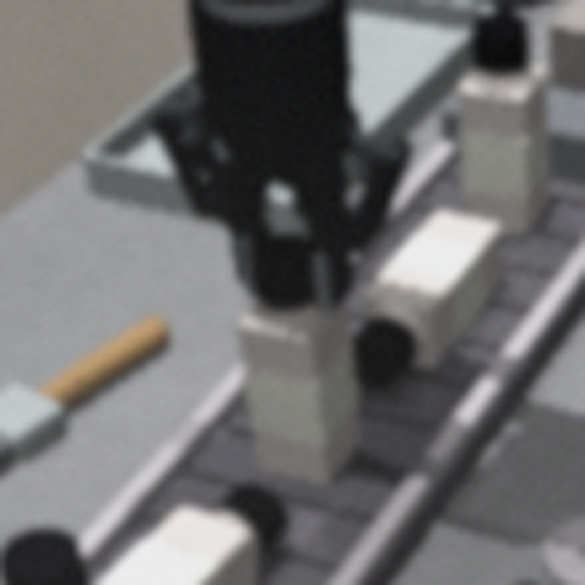

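```bash
python3 -c "
from h import *
c=cam('side')
for y in(-1,2.5): print(proj(c,(605,y+22,20)),proj(c,(605,y+22,120)),proj(c,(605,y-22,20)),proj(c,(605,y-22,120)))
print((152+np.array([245,260])/5.32),108+np.array([320,470])/5.32)
im=c['image'].copy()
for y in(22,-22):
  for x in (604,648):
    a,b=proj(c,(x+0,y,20)),proj(c,(x,y,120)); cv2.line(im,tuple(np.round(a).astype(int)),tuple(np.round(b).astype(int)),(0,0,255),1)
cv2.imwrite('pics/s14.png',cv2.resize(im[108:218,152:262],None,fx=5.3,fy=5.3))"
```

```text
[212.97840185 199.10061319] [209.88591481 170.02958045] [220.90764369 190.63629745] [218.33006182 161.92053952]
[212.32907628 199.79375596] [209.1933206  170.69468905] [220.29233806 191.29312457] [217.67568964 162.54894294]
[198.05263158 200.87218045] [168.15037594 196.34586466]
```

View pics/s14.png

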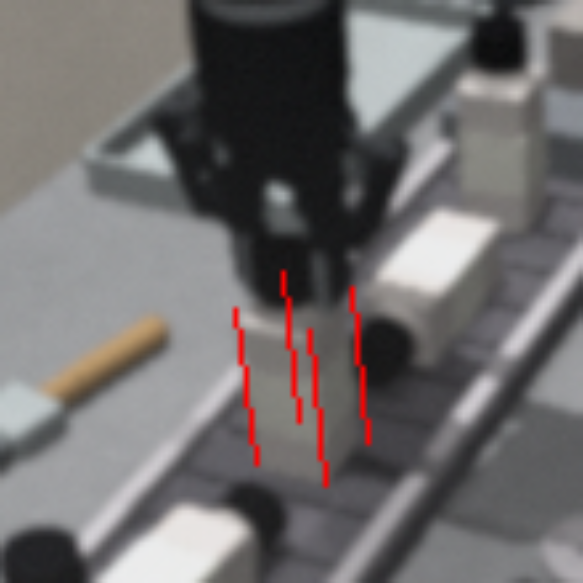

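step_arm(commands=[{"x": 0,"y": 0,"z": -0.001,"spin": 0,"hand": 0.0},{"x": 0,"y": 0,"z": -0.001,"spin": 0,"hand": -0.3},{"x": 0,"y": 0,"z": -0.001,"spin": 0,"hand": -0.6},{"x": 0,"y": 0,"z": -0.02,"spin": 0,"hand": -0.6},{"x": 0,"y": 0,"z": -0.05,"spin": 0,"hand": -0.6},{"x": 0,"y": 0,"z": -0.08,"spin": 0,"hand": -0.6},{"x": 0,"y": 0,"z": -0.1,"spin": 0,"hand": -0.6}])

```text
time_s: 12.43
tcp_pos: [625.1, -0.5, 203.0]
eef_rot: [0.01, 0.68, 0.733, 0.004]
ft_force: [-0.0, -0.7, 0.1]
finger_gap: 0.801
```

```bash
python3 -c "
from h import *
c=cam('top'); bottles(c)
cv2.imwrite('pics/t15.png',c['image'])
shot('s15',cx=(215,180))
go(626,-73,150,3)"
```

```text
bottle centroid 629 -145 axis ang 94.1 ztop 64 size 97 43 cap(+67) 624 -78
bottle centroid 612 154 axis ang -91.3 ztop 64 size 103 40 cap(+67) 610 87
bottle centroid 453 161 axis ang -91.2 ztop 44 size 67 42 cap(+67) 452 94
crop origin 140 105
shift x -0.0718 y -0.0067 z 0.0547  spin 1.4 (tool z down) j6 -0.13 | tcp [ 6.259e+02 -5.000e-01  2.042e+02] yang 4.4 gap 0.80 F [-0.2  0.   0.7] t 12.5
```

View pics/s15.png

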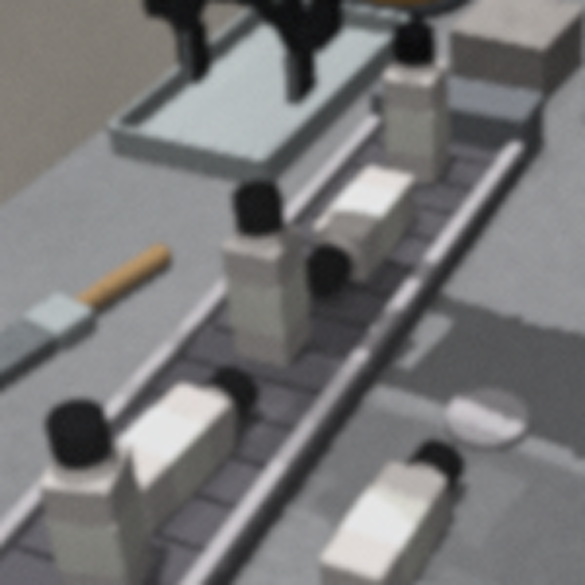

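View pics/t15.png

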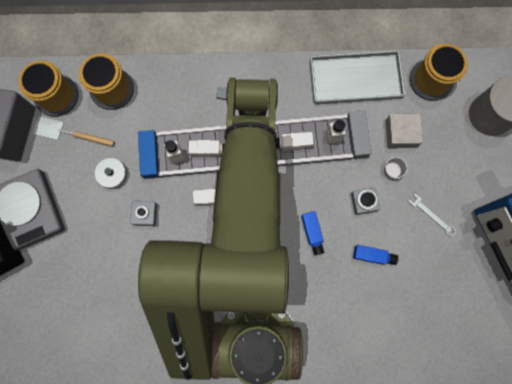

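```bash
python3 -c "
from h import *
go(626,-77,110,3)"
```

```text
shift x -0.0754 y -0.0079 z 0.0947  spin 1.4 (tool z down) j6 -0.13 | tcp [ 6.259e+02 -5.000e-01  2.042e+02] yang 4.4 gap 0.80 F [-0.2  0.   0.7] t 12.5
```

step_arm(commands=[{"x": -0.03,"y": -0.003,"z": 0,"spin": 0,"hand": -0.4},{"x": -0.06,"y": -0.006,"z": 0,"spin": 1,"hand": -0.4},{"x": -0.0754,"y": -0.0079,"z": 0,"spin": 1.4,"hand": -0.4},{"x": -0.0754,"y": -0.0079,"z": 0.03,"spin": 1.4,"hand": -0.4},{"x": -0.0754,"y": -0.0079,"z": 0.07,"spin": 1.4,"hand": -0.4},{"x": -0.0754,"y": -0.0079,"z": 0.0947,"spin": 1.4,"hand": -0.4},{"x": -0.0754,"y": -0.0079,"z": 0.0947,"spin": 1.4,"hand": -0.4}])

```text
time_s: 13.12
tcp_pos: [623.1, -76.5, 103.4]
eef_rot: [0.007, 0.689, 0.725, 0.003]
ft_force: [-0.2, 0.3, -1.6]
finger_gap: 0.7
```

```bash
python3 -c "
from h import *
shot('s16',hw=60)
go(626,-77,8,3)"
```

```text
crop origin 161 88
shift x 0.0003 y -0.0004 z 0.0992  spin -0.0 (tool z down) j6 -0.23 | tcp [624.6 -76.7 107.2] yang 3.0 gap 0.70 F [-0.3 -0.1  1.5] t 13.2
```

View pics/s16.png

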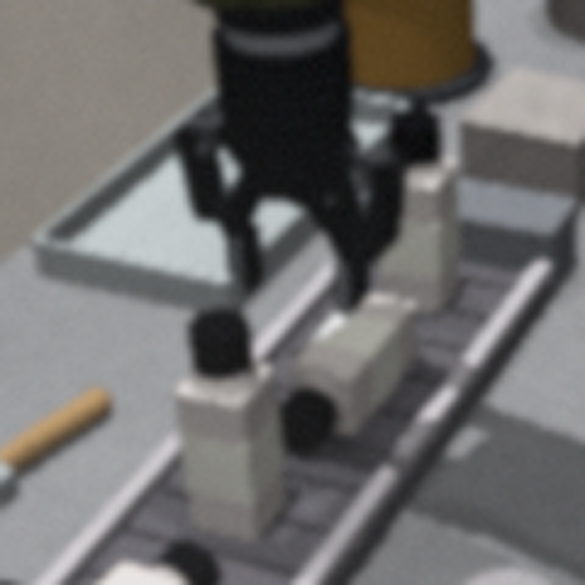

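step_arm(commands=[{"x": 0,"y": 0,"z": 0.03,"spin": 0,"hand": -0.4},{"x": 0,"y": 0,"z": 0.06,"spin": 0,"hand": -0.4},{"x": 0,"y": 0,"z": 0.08,"spin": 0,"hand": -0.4},{"x": 0,"y": 0,"z": 0.092,"spin": 0,"hand": -0.4},{"x": 0,"y": 0,"z": 0.098,"spin": 0,"hand": -0.4},{"x": 0,"y": 0,"z": 0.098,"spin": 0,"hand": -0.4}])

```text
time_s: 13.67
tcp_pos: [626.8, -77.3, 9.6]
eef_rot: [0.009, 0.689, 0.725, 0.004]
ft_force: [-0.0, -0.1, 0.9]
finger_gap: 0.7
```

```bash
python3 -c "
from h import *
shot('s17',hw=60)
go(626,-77,7,3)"
```

```text
crop origin 163 116
shift x 0.0004 y -0.0012 z 0.0035  spin -0.0 (tool z down) j6 -0.23 | tcp [627.1 -77.4  10.6] yang 3.0 gap 0.70 F [ 0.9 -0.3 -0.2] t 13.7
```

View pics/s17.png

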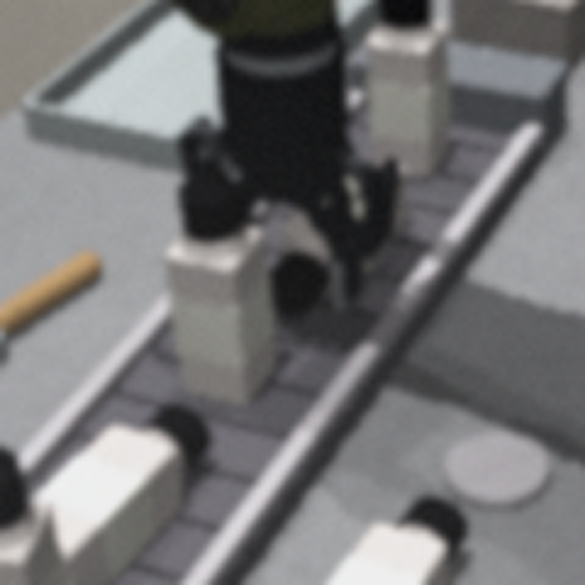

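step_arm(commands=[{"x": 0,"y": -0.001,"z": 0.0035,"spin": 0,"hand": -0.4},{"x": 0,"y": -0.001,"z": 0.0035,"spin": 0,"hand": 1},{"x": 0,"y": -0.001,"z": 0.0035,"spin": 0,"hand": 1},{"x": 0,"y": -0.001,"z": 0.0035,"spin": 0,"hand": 1},{"x": 0,"y": -0.001,"z": 0.0035,"spin": 0,"hand": 1},{"x": 0,"y": -0.001,"z": 0.0035,"spin": 0,"hand": 1}], grip_force=20)

```text
time_s: 14.22
tcp_pos: [626.7, -77.5, 8.0]
eef_rot: [0.01, 0.689, 0.725, 0.005]
ft_force: [-2.3, 1.6, 6.9]
finger_gap: 0.405
```

step_arm(commands=[{"x": 0,"y": 0,"z": -0.0417,"spin": 0,"hand": 1},{"x": 0,"y": 0,"z": -0.0834,"spin": 0,"hand": 1},{"x": 0,"y": 0,"z": -0.125,"spin": 0,"hand": 1},{"x": 0,"y": 0,"z": -0.166,"spin": 0,"hand": 1},{"x": 0,"y": 0,"z": -0.166,"spin": 0,"hand": 1},{"x": 0,"y": 0,"z": -0.146,"spin": 0,"hand": 1},{"x": 0,"y": 0,"z": -0.126,"spin": 0,"hand": 1},{"x": 0,"y": 0,"z": -0.106,"spin": 0,"hand": 1}])

```text
time_s: 14.88
tcp_pos: [624.3, -76.7, 113.2]
eef_rot: [0.01, 0.689, 0.725, 0.005]
ft_force: [0.6, 0.4, -2.8]
finger_gap: 0.4
```

```bash
python3 -c "
from h import *
shot('s18',hw=65)
go(626,-77,7,3)"
```

```text
crop origin 157 83
shift x -0.0001 y 0.0019 z 0.1015  spin -0.0 (tool z down) j6 -0.23 | tcp [622.5 -76.4 108.4] yang 3.0 gap 0.40 F [-1.2  0.1 -8.1] t 14.9
```

View pics/s18.png

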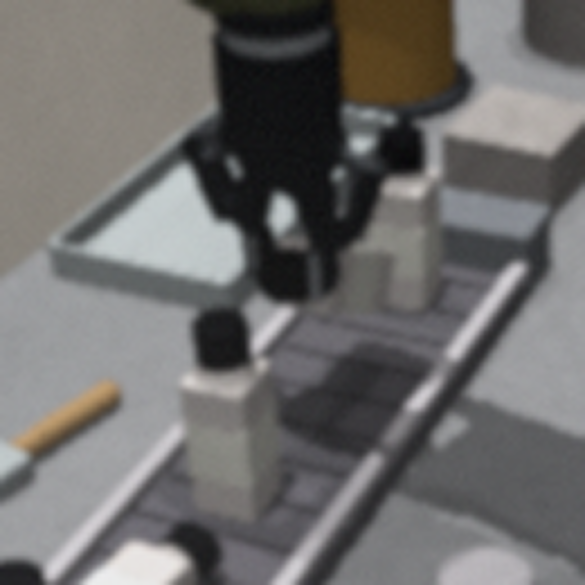

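step_arm(commands=[{"x": 0,"y": 0,"z": -0.0417,"spin": 0,"hand": 1},{"x": 0,"y": 0,"z": -0.0834,"spin": 0,"hand": 1},{"x": 0,"y": 0,"z": -0.0834,"spin": 0,"hand": 1},{"x": 0,"y": 0,"z": -0.06,"spin": 0,"hand": 1},{"x": 0,"y": 0,"z": -0.03,"spin": 0,"hand": 1},{"x": 0,"y": 0,"z": 0,"spin": 0,"hand": 1},{"x": 0,"y": 0,"z": -0.0417,"spin": 0,"hand": 1},{"x": 0,"y": 0,"z": -0.0834,"spin": 0,"hand": 1}])

```text
time_s: 15.6
tcp_pos: [619.3, -75.6, 187.2]
eef_rot: [0.003, 0.689, 0.725, 0.0]
ft_force: [1.1, 0.3, -0.2]
finger_gap: 0.399
```

step_arm(commands=[{"x": 0,"y": 0,"z": 0.03,"spin": 0,"hand": 1},{"x": 0,"y": 0,"z": 0.06,"spin": 0,"hand": 1},{"x": 0,"y": 0,"z": 0.08,"spin": 0,"hand": 1},{"x": 0,"y": 0,"z": 0.0383,"spin": 0,"hand": 1},{"x": 0,"y": 0,"z": -0.003,"spin": 0,"hand": 1},{"x": 0,"y": 0,"z": 0.03,"spin": 0,"hand": 1},{"x": 0,"y": 0,"z": 0.06,"spin": 0,"hand": 1},{"x": 0,"y": 0,"z": 0.07,"spin": 0,"hand": 1}])

```text
time_s: 16.27
tcp_pos: [618.0, -75.6, 113.7]
eef_rot: [0.001, 0.689, 0.725, -0.001]
ft_force: [-1.4, -0.6, -4.1]
finger_gap: 0.399
```

step_arm(commands=[{"x": 0,"y": 0,"z": -0.0417,"spin": 0,"hand": 1},{"x": 0,"y": 0,"z": -0.0834,"spin": 0,"hand": 1},{"x": 0,"y": 0,"z": -0.06,"spin": 0,"hand": 1},{"x": 0,"y": 0,"z": -0.03,"spin": 0,"hand": 1},{"x": 0,"y": 0,"z": 0,"spin": 0,"hand": 1},{"x": 0,"y": 0,"z": -0.0417,"spin": 0,"hand": 1},{"x": 0,"y": 0,"z": -0.0834,"spin": 0,"hand": 1},{"x": 0,"y": 0,"z": -0.0834,"spin": 0,"hand": 1}])

```text
time_s: 16.93
tcp_pos: [620.6, -75.8, 205.7]
eef_rot: [0.005, 0.689, 0.725, 0.002]
ft_force: [1.3, 0.7, 0.1]
finger_gap: 0.403
```

```bash
python3 -c "
from h import *
shot('s19',hw=65)
go(630,-85,135,4.2)"
```

```text
crop origin 155 54
shift x -0.0095 y 0.0092 z 0.0675  spin -1.3 (tool z down) j6 -0.23 | tcp [619.8 -75.7 202.3] yang 2.9 gap 0.40 F [ 0.3  0.8 -2.7] t 17.0
```

View pics/s19.png

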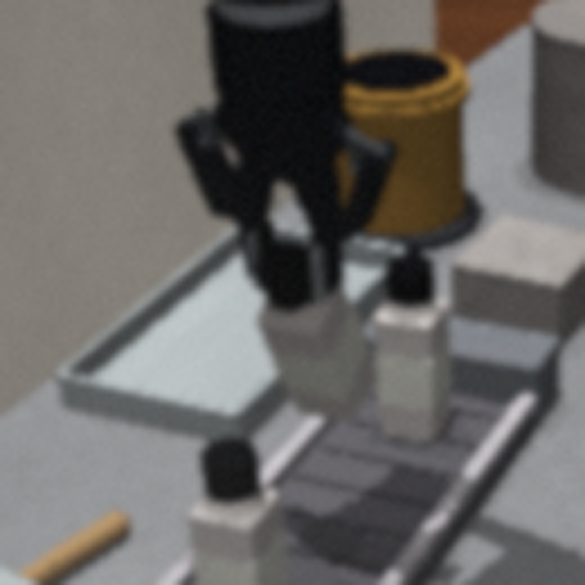

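step_arm(commands=[{"x": -0.006,"y": 0.006,"z": 0.02,"spin": -1,"hand": 1},{"x": -0.012,"y": 0.01,"z": 0.04,"spin": -1.3,"hand": 1},{"x": -0.012,"y": 0.01,"z": 0.06,"spin": -1.3,"hand": 1},{"x": -0.012,"y": 0.01,"z": 0.08,"spin": -1.3,"hand": 1},{"x": -0.012,"y": 0.01,"z": 0.096,"spin": -1.3,"hand": 1},{"x": -0.012,"y": 0.01,"z": 0.1,"spin": -1.3,"hand": 1},{"x": -0.012,"y": 0.01,"z": 0.1,"spin": -1.3,"hand": 1}])

```text
time_s: 17.57
tcp_pos: [631.0, -87.4, 102.0]
eef_rot: [0.004, 0.68, 0.733, 0.001]
ft_force: [1.0, 0.1, -2.1]
finger_gap: 0.403
```

step_arm(commands=[{"x": 0,"y": 0,"z": 0.003,"spin": 0,"hand": 1},{"x": 0,"y": 0,"z": 0.003,"spin": 0,"hand": 1}])

```text
time_s: 17.73
tcp_pos: [632.0, -87.1, 101.3]
eef_rot: [0.005, 0.68, 0.733, 0.002]
ft_force: [-3.7, 3.4, 15.6]
finger_gap: 0.397
```

step_arm(commands=[{"x": 0,"y": 0,"z": 0.003,"spin": 0,"hand": 1},{"x": 0,"y": 0,"z": 0.003,"spin": 0,"hand": 1}])

```text
time_s: 17.9
tcp_pos: [632.6, -86.8, 101.1]
eef_rot: [0.006, 0.68, 0.733, 0.003]
ft_force: [-8.9, 4.1, 20.8]
finger_gap: 0.401
```

step_arm(commands=[{"x": -0.004,"y": 0,"z": -0.001,"spin": 0,"hand": 1},{"x": -0.012,"y": 0,"z": -0.001,"spin": 0,"hand": 1},{"x": -0.02,"y": 0,"z": -0.001,"spin": 0,"hand": 1},{"x": -0.028,"y": 0,"z": -0.001,"spin": 0,"hand": 1},{"x": -0.034,"y": 0,"z": -0.001,"spin": 0,"hand": 1},{"x": -0.034,"y": 0,"z": -0.001,"spin": 0,"hand": 1}])

```text
time_s: 18.4
tcp_pos: [635.6, -122.4, 103.5]
eef_rot: [0.007, 0.681, 0.732, 0.003]
ft_force: [-2.8, 2.5, 11.2]
finger_gap: 0.403
```

```bash
python3 -c "
from h import *
shot('s20',hw=55)
go(633,-128,100,4.2)"
```

```text
crop origin 171 86
shift x -0.0058 y -0.0031 z 0.0035  spin 0.0 (tool z down) j6 -0.32 | tcp [ 635.6 -122.   103.5] yang 4.2 gap 0.40 F [-2.   1.8 11.1] t 18.4
```

View pics/s20.png

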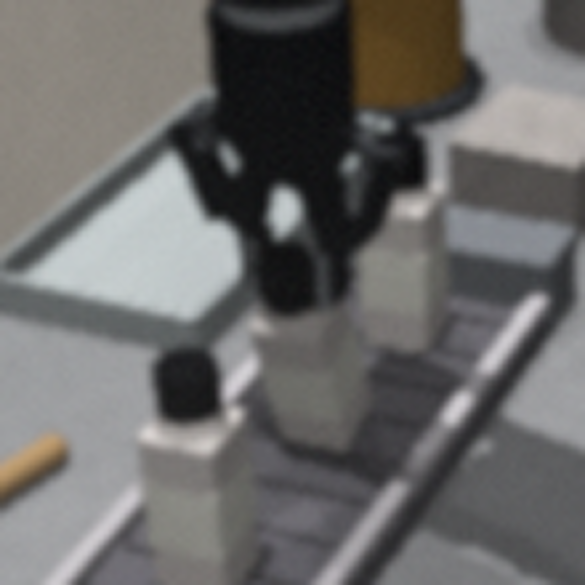

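step_arm(commands=[{"x": -0.006,"y": -0.001,"z": 0.0,"spin": 0,"hand": 1},{"x": -0.012,"y": -0.002,"z": 0.0,"spin": 0,"hand": 1},{"x": -0.018,"y": -0.003,"z": 0.001,"spin": 0,"hand": 1},{"x": -0.018,"y": -0.003,"z": 0.002,"spin": 0,"hand": 1},{"x": -0.018,"y": -0.003,"z": 0.002,"spin": 0,"hand": 1}])

```text
time_s: 18.87
tcp_pos: [635.0, -141.7, 103.2]
eef_rot: [0.008, 0.681, 0.732, 0.004]
ft_force: [1.4, -0.9, 13.4]
finger_gap: 0.402
```

```bash
cat >> h.py <<'E'
def upcheck(name,x,y,base=20,hw=55):
    c=cam('side'); im=c['image'].copy()
    s=4
    ctr=proj(c,(x,y,90)); u0,v0=int(ctr[0])-hw,int(ctr[1])-hw; v0=max(v0,0);u0=max(u0,0)
    big=cv2.resize(im[v0:v0+2*hw,u0:u0+2*hw],None,fx=s*1.3,fy=s*1.3,interpolation=cv2.INTER_CUBIC)
    for dx,dy in((-22,22),(-22,-22),(22,22)):
        a=(proj(c,(x+dx,y+dy,base))-[u0,v0]+.5)*s*1.3; b=(proj(c,(x+dx,y+dy,base+100))-[u0,v0]+.5)*s*1.3
        cv2.line(big,tuple(a.astype(int)),tuple(b.astype(int)),(0,0,255),1)
    cv2.imwrite('pics/'+name+'.png',big)
E
python3 -c "
from h import *
T=bot.observe()['tcp_pos']
upcheck('s21',T[0],T[1])
go(633,-128,100,4.2)"
```

```text
shift x 0.0137 y -0.0011 z 0.0031  spin -0.0 (tool z down) j6 -0.35 | tcp [ 635.  -141.5  103.2] yang 4.2 gap 0.40 F [ 1.9  0.9 12.5] t 18.9
```

View pics/s21.png

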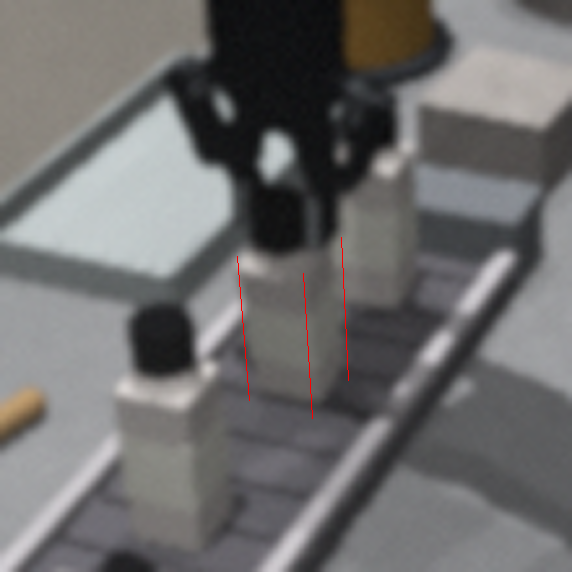

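step_arm(commands=[{"x": 0,"y": 0,"z": -0.001,"spin": 0,"hand": 0.0},{"x": 0,"y": 0,"z": -0.001,"spin": 0,"hand": -0.3},{"x": 0,"y": 0,"z": -0.001,"spin": 0,"hand": -0.6},{"x": 0,"y": 0,"z": -0.02,"spin": 0,"hand": -0.6},{"x": 0,"y": 0,"z": -0.05,"spin": 0,"hand": -0.6},{"x": 0,"y": 0,"z": -0.08,"spin": 0,"hand": -0.6},{"x": 0,"y": 0,"z": -0.1,"spin": 0,"hand": -0.6}])

```text
time_s: 19.5
tcp_pos: [633.4, -141.4, 205.6]
eef_rot: [0.009, 0.681, 0.732, 0.004]
ft_force: [0.2, -0.0, 1.1]
finger_gap: 0.801
```

```bash
python3 -c "
from h import *
c=cam('top'); bottles(c)
shot('s22',cx=(215,170),hw=90)
go(610,88,204,-1.3)"
```

```text
bottle centroid 612 154 axis ang -91.3 ztop 64 size 104 40 cap(+67) 610 87
bottle centroid 453 142 axis ang -91.2 ztop 44 size 106 42 cap(+67) 452 75
crop origin 125 80
shift x 0.2307 y -0.0076 z 0.0007  spin 5.5 (tool z down) j6 -0.35 | tcp [ 634.2 -141.5  206.9] yang 4.2 gap 0.80 F [-0.5 -0.1  0.4] t 19.6
```

View pics/s22.png

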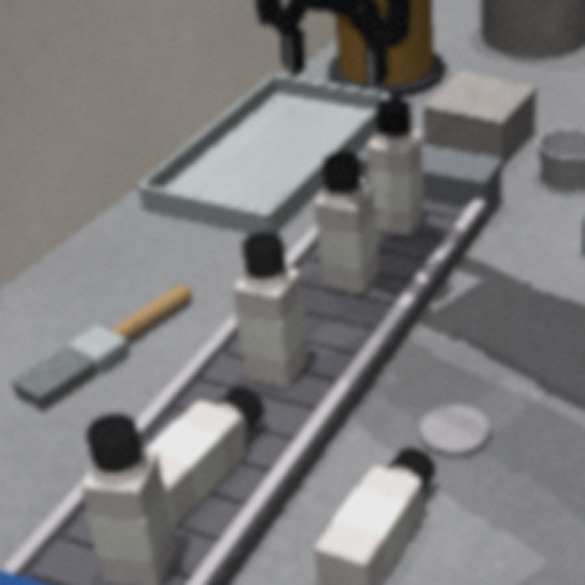

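step_arm(commands=[{"x": 0.04,"y": -0.001,"z": 0,"spin": 1,"hand": -0.4},{"x": 0.08,"y": -0.002,"z": 0,"spin": 2,"hand": -0.4},{"x": 0.12,"y": -0.004,"z": 0,"spin": 3,"hand": -0.4},{"x": 0.16,"y": -0.005,"z": 0,"spin": 4,"hand": -0.4},{"x": 0.2,"y": -0.006,"z": 0,"spin": 5,"hand": -0.4},{"x": 0.2307,"y": -0.0076,"z": 0,"spin": 5.5,"hand": -0.4},{"x": 0.2307,"y": -0.0076,"z": 0.03,"spin": 5.5,"hand": -0.4},{"x": 0.2307,"y": -0.0076,"z": 0.06,"spin": 5.5,"hand": -0.4}])

```text
time_s: 20.27
tcp_pos: [611.3, 89.4, 144.2]
eef_rot: [0.011, 0.714, 0.7, 0.006]
ft_force: [0.1, -0.4, -1.8]
finger_gap: 0.698
```

```bash
python3 -c "
from h import *
go(610,89,10,-1.3)"
```

```text
shift x 0.0004 y -0.0047 z 0.1342  spin 0.1 (tool z down) j6 0.11 | tcp [611.3  89.4 144.2] yang -1.2 gap 0.70 F [ 0.1 -0.4 -1.8] t 20.3
```

step_arm(commands=[{"x": 0,"y": -0.003,"z": 0.03,"spin": 0,"hand": -0.4},{"x": 0,"y": -0.004,"z": 0.06,"spin": 0,"hand": -0.4},{"x": 0,"y": -0.004,"z": 0.09,"spin": 0,"hand": -0.4},{"x": 0,"y": -0.004,"z": 0.11,"spin": 0,"hand": -0.4},{"x": 0,"y": -0.004,"z": 0.125,"spin": 0,"hand": -0.4},{"x": 0,"y": -0.004,"z": 0.13,"spin": 0,"hand": -0.4}])

```text
time_s: 20.77
tcp_pos: [608.6, 88.2, 10.3]
eef_rot: [0.009, 0.714, 0.7, 0.004]
ft_force: [0.0, 0.6, 0.1]
finger_gap: 0.703
```

```bash
python3 -c "
from h import *
go(610,89,8,-1.3); shot('s23',hw=55)"
```

```text
shift x 0.0008 y 0.0013 z 0.0023  spin 0.1 (tool z down) j6 0.12 | tcp [608.6  88.2  10.3] yang -1.2 gap 0.70 F [0.  0.6 0.1] t 20.8
crop origin 143 154
```

View pics/s23.png

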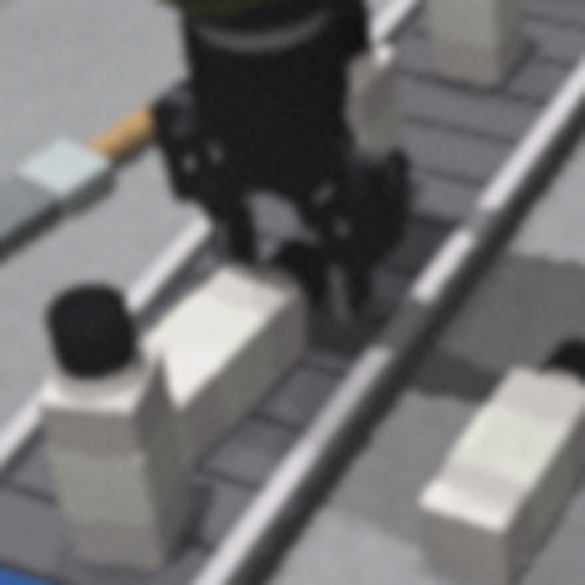

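step_arm(commands=[{"x": 0,"y": 0.001,"z": 0.002,"spin": 0,"hand": -0.4},{"x": 0,"y": 0.001,"z": 0.002,"spin": 0,"hand": 1},{"x": 0,"y": 0.001,"z": 0.002,"spin": 0,"hand": 1},{"x": 0,"y": 0.001,"z": 0.002,"spin": 0,"hand": 1},{"x": 0,"y": 0.001,"z": 0.002,"spin": 0,"hand": 1},{"x": 0,"y": 0.001,"z": 0.002,"spin": 0,"hand": 1}], grip_force=20)

```text
time_s: 21.32
tcp_pos: [610.4, 88.3, 9.8]
eef_rot: [0.01, 0.714, 0.7, 0.005]
ft_force: [-1.0, -1.2, 3.9]
finger_gap: 0.403
```

step_arm(commands=[{"x": 0,"y": 0,"z": -0.0417,"spin": 0,"hand": 1},{"x": 0,"y": 0,"z": -0.0834,"spin": 0,"hand": 1},{"x": 0,"y": 0,"z": -0.125,"spin": 0,"hand": 1},{"x": 0,"y": 0,"z": -0.166,"spin": 0,"hand": 1},{"x": 0,"y": 0,"z": -0.166,"spin": 0,"hand": 1},{"x": 0,"y": 0,"z": -0.146,"spin": 0,"hand": 1},{"x": 0,"y": 0,"z": -0.126,"spin": 0,"hand": 1},{"x": 0,"y": 0,"z": -0.106,"spin": 0,"hand": 1}])

```text
time_s: 21.98
tcp_pos: [608.0, 89.0, 115.0]
eef_rot: [0.01, 0.714, 0.7, 0.005]
ft_force: [0.1, 0.1, -2.1]
finger_gap: 0.402
```

step_arm(commands=[{"x": 0,"y": 0,"z": -0.0417,"spin": 0,"hand": 1},{"x": 0,"y": 0,"z": -0.0834,"spin": 0,"hand": 1},{"x": 0,"y": 0,"z": -0.0834,"spin": 0,"hand": 1},{"x": 0,"y": 0,"z": -0.06,"spin": 0,"hand": 1},{"x": 0,"y": 0,"z": -0.03,"spin": 0,"hand": 1},{"x": 0,"y": 0,"z": 0,"spin": 0,"hand": 1},{"x": 0,"y": 0,"z": -0.0417,"spin": 0,"hand": 1},{"x": 0,"y": 0,"z": -0.0834,"spin": 0,"hand": 1}])

```text
time_s: 22.65
tcp_pos: [604.2, 89.4, 193.3]
eef_rot: [0.007, 0.714, 0.7, 0.001]
ft_force: [1.2, -0.1, -1.0]
finger_gap: 0.403
```

step_arm(commands=[{"x": 0,"y": 0,"z": 0.03,"spin": 0,"hand": 1},{"x": 0,"y": 0,"z": 0.06,"spin": 0,"hand": 1},{"x": 0,"y": 0,"z": 0.08,"spin": 0,"hand": 1},{"x": 0,"y": 0,"z": 0.0383,"spin": 0,"hand": 1},{"x": 0,"y": 0,"z": -0.003,"spin": 0,"hand": 1},{"x": 0,"y": 0,"z": 0.03,"spin": 0,"hand": 1},{"x": 0,"y": 0,"z": 0.06,"spin": 0,"hand": 1},{"x": 0,"y": 0,"z": 0.07,"spin": 0,"hand": 1}])

```text
time_s: 23.32
tcp_pos: [603.3, 88.7, 119.3]
eef_rot: [0.005, 0.714, 0.7, -0.001]
ft_force: [-0.8, -0.5, -3.9]
finger_gap: 0.396
```

step_arm(commands=[{"x": 0,"y": 0,"z": -0.0417,"spin": 0,"hand": 1},{"x": 0,"y": 0,"z": -0.0834,"spin": 0,"hand": 1},{"x": 0,"y": 0,"z": -0.06,"spin": 0,"hand": 1},{"x": 0,"y": 0,"z": -0.03,"spin": 0,"hand": 1},{"x": 0,"y": 0,"z": 0,"spin": 0,"hand": 1},{"x": 0,"y": 0,"z": -0.0417,"spin": 0,"hand": 1},{"x": 0,"y": 0,"z": -0.0834,"spin": 0,"hand": 1},{"x": 0,"y": 0,"z": -0.0834,"spin": 0,"hand": 1}])

```text
time_s: 23.98
tcp_pos: [605.3, 89.7, 210.7]
eef_rot: [0.009, 0.714, 0.7, 0.003]
ft_force: [0.1, 0.3, -0.8]
finger_gap: 0.397
```

```bash
python3 -c "
from h import *
go(616,92,110,4.2); shot('s24',hw=65)"
```

```text
shift x 0.0032 y 0.0090 z 0.1008  spin -5.4 (tool z down) j6 0.11 | tcp [605.3  89.7 210.7] yang -1.2 gap 0.40 F [ 0.1  0.3 -0.8] t 24.0
crop origin 126 82
```

View pics/s24.png

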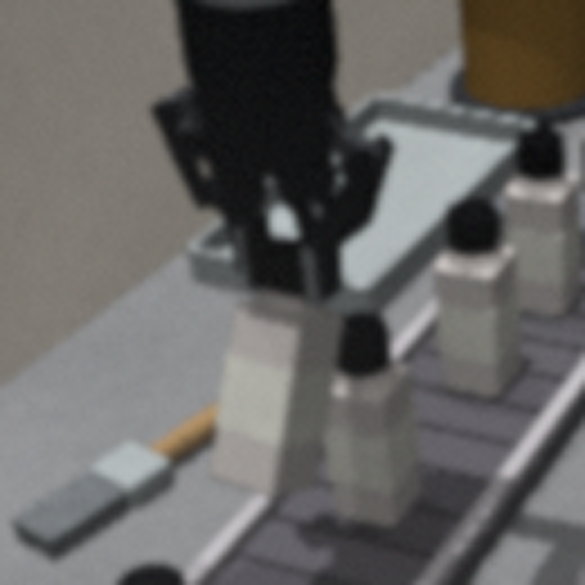

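step_arm(commands=[{"x": 0.003,"y": 0.005,"z": 0.02,"spin": -3,"hand": 1},{"x": 0.006,"y": 0.009,"z": 0.04,"spin": -5.4,"hand": 1},{"x": 0.006,"y": 0.009,"z": 0.06,"spin": -5.4,"hand": 1},{"x": 0.006,"y": 0.009,"z": 0.08,"spin": -5.4,"hand": 1},{"x": 0.006,"y": 0.009,"z": 0.1,"spin": -5.4,"hand": 1},{"x": 0.006,"y": 0.009,"z": 0.104,"spin": -5.4,"hand": 1},{"x": 0.006,"y": 0.009,"z": 0.104,"spin": -5.4,"hand": 1}])

```text
time_s: 24.62
tcp_pos: [614.7, 94.4, 102.2]
eef_rot: [0.007, 0.681, 0.733, 0.001]
ft_force: [-0.1, -0.5, -0.3]
finger_gap: 0.394
```

step_arm(commands=[{"x": 0.0,"y": 0,"z": 0.001,"spin": 0,"hand": 1},{"x": 0.0,"y": 0,"z": 0.001,"spin": 0,"hand": 1}])

```text
time_s: 24.78
tcp_pos: [615.0, 94.1, 101.9]
eef_rot: [0.008, 0.681, 0.733, 0.001]
ft_force: [-0.7, -1.2, 6.0]
finger_gap: 0.402
```

step_arm(commands=[{"x": 0.007,"y": 0,"z": 0,"spin": 0,"hand": 1},{"x": 0.014,"y": 0,"z": 0,"spin": 0,"hand": 1},{"x": 0.021,"y": 0,"z": 0,"spin": 0,"hand": 1},{"x": 0.028,"y": 0,"z": 0,"spin": 0,"hand": 1},{"x": 0.034,"y": 0,"z": 0,"spin": 0,"hand": 1},{"x": 0.034,"y": 0,"z": 0,"spin": 0,"hand": 1}])

```text
time_s: 25.28
tcp_pos: [613.2, 129.0, 103.3]
eef_rot: [0.009, 0.68, 0.733, 0.003]
ft_force: [-1.1, -2.8, 11.9]
finger_gap: 0.4
```

```bash
python3 -c "
from h import *
T=bot.observe()['tcp_pos']
upcheck('s25',T[0],T[1])
go(615,130,100,4.2)"
```

```text
shift x 0.0013 y 0.0018 z 0.0033  spin 0.1 (tool z down) j6 0.08 | tcp [613.2 128.6 103.3] yang 4.3 gap 0.40 F [-0.1 -1.7 11.3] t 25.3
```

View pics/s25.png

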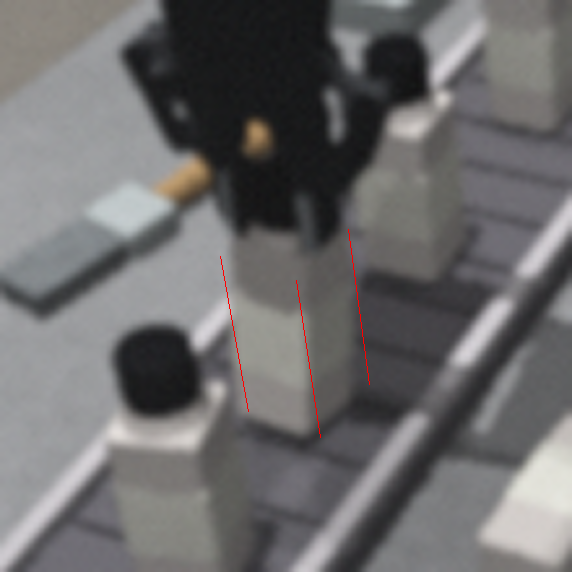

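step_arm(commands=[{"x": 0.006,"y": 0.001,"z": 0,"spin": 0,"hand": 1},{"x": 0.011,"y": 0.001,"z": 0,"spin": 0,"hand": 1},{"x": 0.011,"y": 0.001,"z": 0.001,"spin": 0,"hand": 1},{"x": 0.011,"y": 0.001,"z": 0.002,"spin": 0,"hand": 1},{"x": 0.011,"y": 0.001,"z": 0.002,"spin": 0,"hand": 1}])

```text
time_s: 25.75
tcp_pos: [614.1, 140.1, 103.1]
eef_rot: [0.01, 0.68, 0.733, 0.004]
ft_force: [-4.0, -1.6, 15.9]
finger_gap: 0.401
```

```bash
python3 -c "
from h import *
T=bot.observe()['tcp_pos']
upcheck('s26',T[0],T[1])
go(615,130,100,4.2)"
```

```text
shift x -0.0101 y 0.0001 z 0.0032  spin 0.1 (tool z down) j6 0.10 | tcp [614.  140.1 103.1] yang 4.3 gap 0.40 F [-3.2 -0.7 17.5] t 25.8
```

View pics/s26.png

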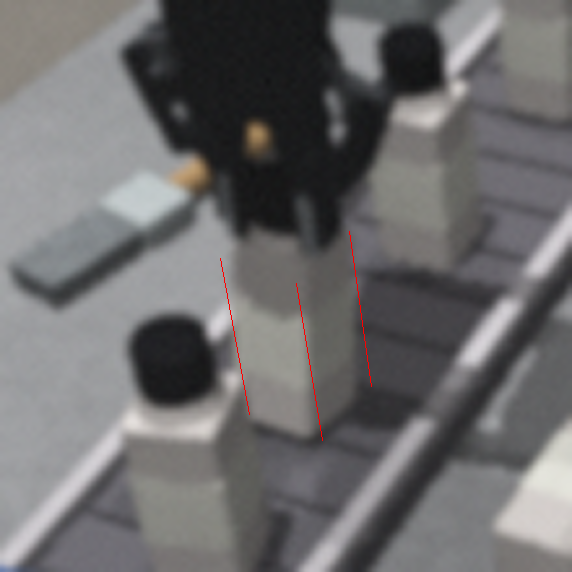

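step_arm(commands=[{"x": 0,"y": 0,"z": -0.002,"spin": 0,"hand": 1},{"x": 0.006,"y": 0,"z": -0.002,"spin": 0,"hand": 1},{"x": 0.006,"y": 0,"z": 0,"spin": 0,"hand": 1},{"x": 0.006,"y": 0,"z": 0,"spin": 0,"hand": 0.15},{"x": 0.006,"y": 0,"z": 0,"spin": 0,"hand": 0.1},{"x": 0.006,"y": 0,"z": 0,"spin": 0,"hand": -0.3},{"x": 0.006,"y": 0,"z": 0,"spin": 0,"hand": -0.6},{"x": 0.006,"y": 0,"z": 0,"spin": 0,"hand": -0.6}])

```text
time_s: 26.47
tcp_pos: [613.5, 146.1, 102.7]
eef_rot: [0.009, 0.68, 0.733, 0.003]
ft_force: [-1.0, -0.2, 0.4]
finger_gap: 0.799
```

step_arm(commands=[{"x": 0,"y": 0,"z": -0.03,"spin": 0,"hand": -0.6},{"x": 0,"y": 0,"z": -0.06,"spin": 0,"hand": -0.6},{"x": 0,"y": 0,"z": -0.1,"spin": 0,"hand": -0.6}])

```text
time_s: 26.72
tcp_pos: [610.7, 146.7, 201.7]
eef_rot: [0.008, 0.68, 0.733, 0.002]
ft_force: [0.3, -0.0, -0.4]
finger_gap: 0.8
```

```bash
python3 -c "
from h import *
c=cam('top'); bottles(c)
upcheck('s27',612,145,hw=75)
go(452,72,150,-1.2)"
```

```text
shift x -0.0626 y -0.1684 z 0.0554  spin 5.5 (tool z down) j6 0.11 | tcp [613.6 147.3 209.5] yang 4.3 gap 0.80 F [ 0.5  0.5 -0.1] t 26.8
```

View pics/s27.png

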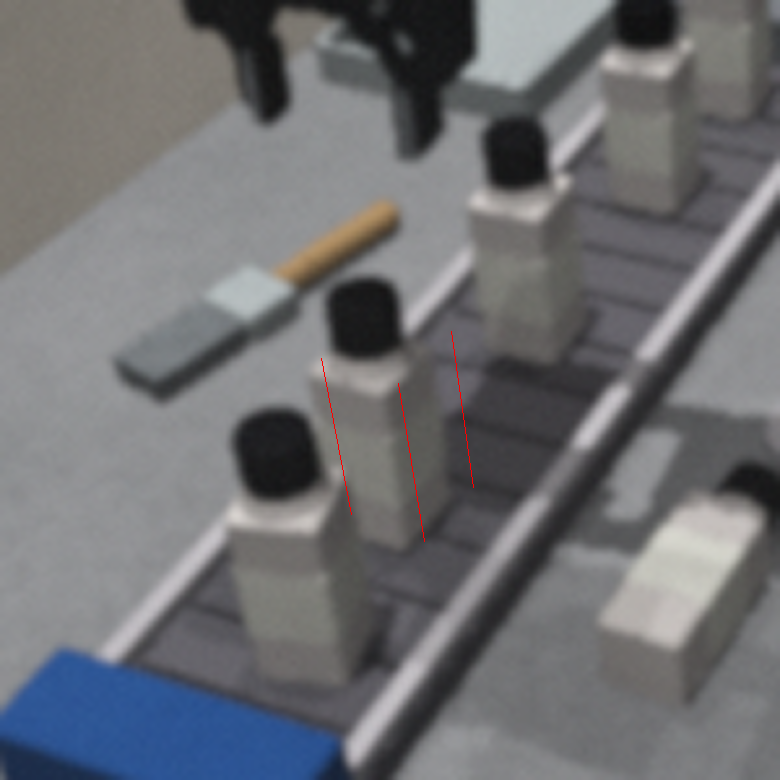

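step_arm(commands=[{"x": -0.01,"y": -0.028,"z": 0,"spin": 1,"hand": -0.4},{"x": -0.02,"y": -0.056,"z": 0,"spin": 2,"hand": -0.4},{"x": -0.03,"y": -0.084,"z": 0,"spin": 3,"hand": -0.4},{"x": -0.04,"y": -0.112,"z": 0,"spin": 4,"hand": -0.4},{"x": -0.05,"y": -0.14,"z": 0,"spin": 5,"hand": -0.4},{"x": -0.0626,"y": -0.1684,"z": 0,"spin": 5.5,"hand": -0.4},{"x": -0.0626,"y": -0.1684,"z": 0.03,"spin": 5.5,"hand": -0.4}])

```text
time_s: 27.4
tcp_pos: [450.4, 71.0, 180.0]
eef_rot: [0.015, 0.715, 0.699, 0.011]
ft_force: [1.3, 0.5, -0.0]
finger_gap: 0.7
```

```bash
python3 -c "
from h import *
c=cam('side'); im=c['image'];W=c['W'];hsv=cv2.cvtColor(im,cv2.COLOR_BGR2HSV)
m=(W[...,2]>38)&(W[...,2]<50)&(abs(W[...,0]-453)<60)&(W[...,1]>30)&(W[...,1]<260)&(hsv[...,1]<60)&(im.max(2)>150)
p=W[m][:,:2].astype(np.float32);print(len(p),cv2.minAreaRect(p),p.mean(0))
m2=(W[...,2]>2)&(W[...,2]<45)&(abs(W[...,0]-453)<50)&(W[...,1]>30)&(W[...,1]<140)&(im.max(2)<60)
print(m2.sum(),np.median(W[m2],0)); go(452,74,-12,-1.2)
shot('s28',cx=(235,230),hw=70)
c=cam('top'); bottles(c)"
```

```text
474 ((453.4145812988281, 146.22544860839844), (42.12627029418945, 99.6144790649414), 2.8350279331207275) [453.0846  149.73286]
82 [448.62206889  73.16323868  35.40764505]
shift x 0.0038 y -0.0022 z 0.1840  spin -0.1 (tool z down) j6 0.11 | tcp [449.1  71.3 172. ] yang -1.3 gap 0.70 F [-0.9  1.5 -7.4] t 27.4
crop origin 165 160
```

View pics/s28.png

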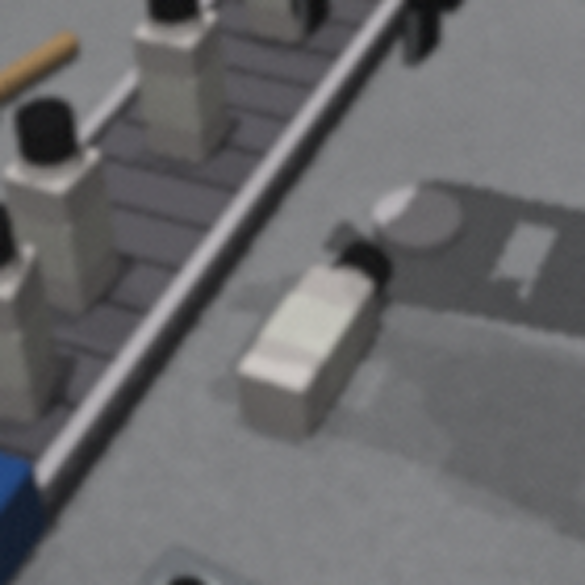

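step_arm(commands=[{"x": 0.005,"y": -0.0005,"z": 0.04,"spin": 0,"hand": -0.4},{"x": 0.006,"y": -0.001,"z": 0.08,"spin": 0,"hand": -0.4},{"x": 0.006,"y": -0.002,"z": 0.11,"spin": 0,"hand": -0.4},{"x": 0.006,"y": -0.002,"z": 0.14,"spin": 0,"hand": -0.4},{"x": 0.006,"y": -0.002,"z": 0.165,"spin": 0,"hand": -0.4},{"x": 0.006,"y": -0.002,"z": 0.178,"spin": 0,"hand": -0.4},{"x": 0.006,"y": -0.002,"z": 0.178,"spin": 0,"hand": -0.4}])

```text
time_s: 28.13
tcp_pos: [453.0, 77.2, -5.3]
eef_rot: [0.01, 0.715, 0.699, 0.005]
ft_force: [-0.3, -0.4, -0.2]
finger_gap: 0.698
```

```bash
python3 -c "
from h import *
go(452,77,-12,-1.2); shot('s29',hw=55)"
```

```text
shift x -0.0002 y -0.0011 z 0.0067  spin -0.0 (tool z down) j6 0.12 | tcp [453.   77.2  -5.3] yang -1.2 gap 0.70 F [-0.3 -0.4 -0.2] t 28.1
crop origin 196 172
```

View pics/s29.png

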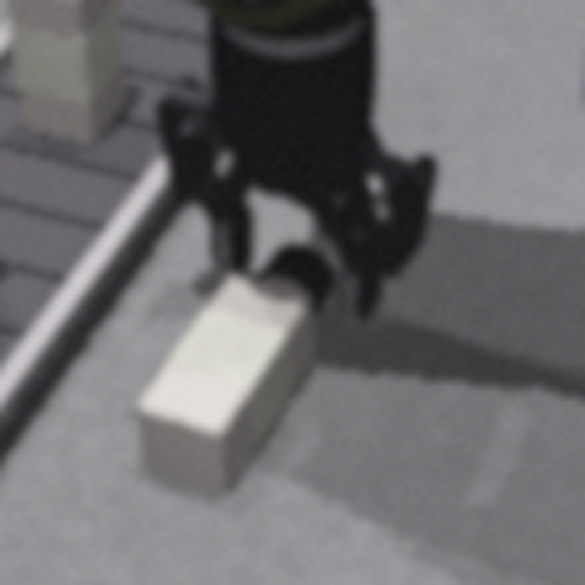

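Aligned. Grip and swing.

step_arm(commands=[{"x": 0,"y": -0.001,"z": 0.006,"spin": 0,"hand": -0.4},{"x": 0,"y": -0.001,"z": 0.007,"spin": 0,"hand": 1},{"x": 0,"y": -0.001,"z": 0.007,"spin": 0,"hand": 1},{"x": 0,"y": -0.001,"z": 0.007,"spin": 0,"hand": 1},{"x": 0,"y": -0.001,"z": 0.007,"spin": 0,"hand": 1},{"x": 0,"y": -0.001,"z": 0.007,"spin": 0,"hand": 1}], grip_force=20)

```text
time_s: 28.68
tcp_pos: [453.5, 77.3, -10.1]
eef_rot: [0.011, 0.715, 0.699, 0.007]
ft_force: [0.6, 0.9, 4.9]
finger_gap: 0.397
```

step_arm(commands=[{"x": 0,"y": 0,"z": -0.0417,"spin": 0,"hand": 1},{"x": 0,"y": 0,"z": -0.0834,"spin": 0,"hand": 1},{"x": 0,"y": 0,"z": -0.125,"spin": 0,"hand": 1},{"x": 0,"y": 0,"z": -0.166,"spin": 0,"hand": 1},{"x": 0,"y": 0,"z": -0.166,"spin": 0,"hand": 1},{"x": 0,"y": 0,"z": -0.146,"spin": 0,"hand": 1},{"x": 0,"y": 0,"z": -0.126,"spin": 0,"hand": 1},{"x": 0,"y": 0,"z": -0.116,"spin": 0,"hand": 1}])

```text
time_s: 29.35
tcp_pos: [449.5, 77.8, 103.9]
eef_rot: [0.01, 0.715, 0.699, 0.006]
ft_force: [0.6, -0.4, -2.2]
finger_gap: 0.402
```

step_arm(commands=[{"x": 0,"y": 0,"z": -0.0417,"spin": 0,"hand": 1},{"x": 0,"y": 0,"z": -0.0834,"spin": 0,"hand": 1},{"x": 0,"y": 0,"z": -0.0834,"spin": 0,"hand": 1},{"x": 0,"y": 0,"z": -0.06,"spin": 0,"hand": 1},{"x": 0,"y": 0,"z": -0.03,"spin": 0,"hand": 1},{"x": 0,"y": 0,"z": 0,"spin": 0,"hand": 1},{"x": 0,"y": 0,"z": -0.0417,"spin": 0,"hand": 1},{"x": 0,"y": 0,"z": -0.0834,"spin": 0,"hand": 1}])

```text
time_s: 30.02
tcp_pos: [445.6, 78.1, 183.1]
eef_rot: [0.007, 0.715, 0.699, 0.001]
ft_force: [1.0, 0.4, 0.4]
finger_gap: 0.396
```

step_arm(commands=[{"x": 0,"y": 0,"z": 0.03,"spin": 0,"hand": 1},{"x": 0,"y": 0,"z": 0.06,"spin": 0,"hand": 1},{"x": 0,"y": 0,"z": 0.08,"spin": 0,"hand": 1},{"x": 0,"y": 0,"z": 0.0383,"spin": 0,"hand": 1},{"x": 0,"y": 0,"z": -0.003,"spin": 0,"hand": 1},{"x": 0,"y": 0,"z": 0.03,"spin": 0,"hand": 1},{"x": 0,"y": 0,"z": 0.06,"spin": 0,"hand": 1},{"x": 0,"y": 0,"z": 0.07,"spin": 0,"hand": 1}])

```text
time_s: 30.68
tcp_pos: [444.8, 77.3, 110.0]
eef_rot: [0.005, 0.715, 0.699, -0.0]
ft_force: [0.2, 0.4, -3.4]
finger_gap: 0.399
```

step_arm(commands=[{"x": 0,"y": 0,"z": -0.0417,"spin": 0,"hand": 1},{"x": 0,"y": 0,"z": -0.0834,"spin": 0,"hand": 1},{"x": 0,"y": 0,"z": -0.06,"spin": 0,"hand": 1},{"x": 0,"y": 0,"z": -0.03,"spin": 0,"hand": 1},{"x": 0,"y": 0,"z": 0,"spin": 0,"hand": 1},{"x": 0,"y": 0,"z": -0.0417,"spin": 0,"hand": 1},{"x": 0,"y": 0,"z": -0.0834,"spin": 0,"hand": 1},{"x": 0,"y": 0,"z": -0.0834,"spin": 0,"hand": 1}])

```text
time_s: 31.35
tcp_pos: [446.8, 78.3, 199.7]
eef_rot: [0.008, 0.715, 0.699, 0.003]
ft_force: [-0.1, 0.6, 0.2]
finger_gap: 0.398
```

```bash
python3 -c "
from h import *
go(452,77,84,-1.2); shot('s30',hw=65)"
```

```text
shift x -0.0004 y 0.0035 z 0.1158  spin -0.0 (tool z down) j6 0.12 | tcp [446.8  78.3 199.7] yang -1.2 gap 0.40 F [-0.1  0.6  0.2] t 31.4
crop origin 186 99
```

View pics/s30.png

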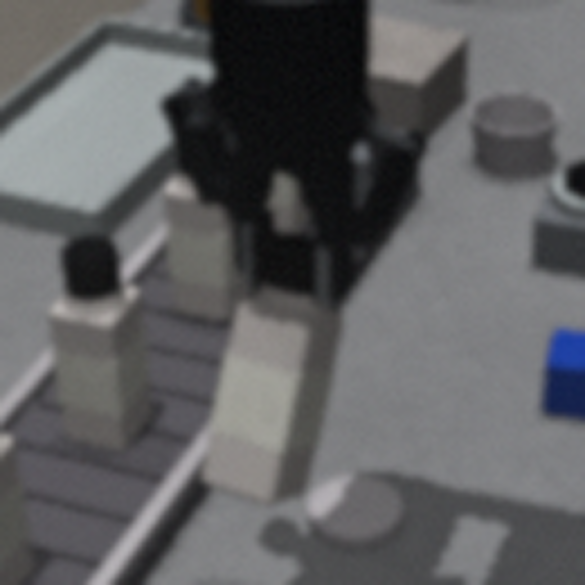

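step_arm(commands=[{"x": 0,"y": 0.002,"z": 0.03,"spin": 0,"hand": 1},{"x": 0,"y": 0.003,"z": 0.06,"spin": 0,"hand": 1},{"x": 0,"y": 0.003,"z": 0.085,"spin": 0,"hand": 1},{"x": 0,"y": 0.003,"z": 0.105,"spin": 0,"hand": 1},{"x": 0,"y": 0.003,"z": 0.113,"spin": 0,"hand": 1},{"x": 0,"y": 0.003,"z": 0.113,"spin": 0,"hand": 1}])

```text
time_s: 31.9
tcp_pos: [449.8, 77.1, 82.6]
eef_rot: [0.007, 0.715, 0.699, 0.001]
ft_force: [0.6, 0.4, -1.1]
finger_gap: 0.403
```

step_arm(commands=[{"x": 0.0,"y": 0,"z": 0.001,"spin": 0,"hand": 1},{"x": 0.0,"y": 0,"z": 0.002,"spin": 0,"hand": 1}])

```text
time_s: 32.07
tcp_pos: [450.7, 76.7, 82.0]
eef_rot: [0.007, 0.715, 0.699, 0.001]
ft_force: [-5.0, -6.3, 22.8]
finger_gap: 0.391
```

step_arm(commands=[{"x": 0.007,"y": 0,"z": -0.001,"spin": 0,"hand": 1},{"x": 0.014,"y": 0,"z": -0.001,"spin": 0,"hand": 1},{"x": 0.021,"y": 0,"z": -0.001,"spin": 0,"hand": 1},{"x": 0.028,"y": 0,"z": -0.001,"spin": 0,"hand": 1},{"x": 0.035,"y": 0,"z": -0.001,"spin": 0,"hand": 1},{"x": 0.042,"y": 0,"z": -0.001,"spin": 0,"hand": 1},{"x": 0.05,"y": 0,"z": 0,"spin": 0,"hand": 1},{"x": 0.05,"y": 0,"z": 0,"spin": 0,"hand": 1}])

```text
time_s: 32.73
tcp_pos: [452.8, 128.3, 83.2]
eef_rot: [0.008, 0.714, 0.7, 0.003]
ft_force: [-2.9, -0.6, 18.4]
finger_gap: 0.399
```

```bash
python3 -c "
from h import *
T=bot.observe()['tcp_pos']
upcheck('s31',T[0],T[1],base=0)
go(452,120,84,-1.2)"
```

```text
shift x -0.0080 y -0.0006 z -0.0007  spin 0.0 (tool z down) j6 0.23 | tcp [452.8 128.   83.2] yang -1.2 gap 0.40 F [-3.6 -0.1 17.5] t 32.8
```

View pics/s31.png

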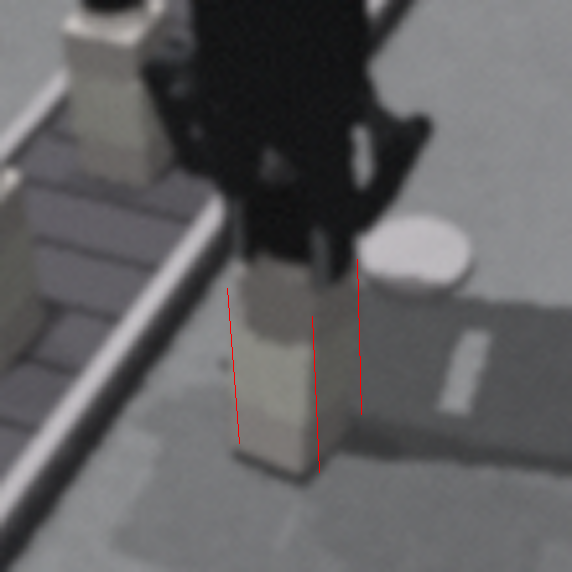

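step_arm(commands=[{"x": 0,"y": 0,"z": -0.001,"spin": 0,"hand": 1},{"x": 0.004,"y": 0,"z": -0.001,"spin": 0,"hand": 0.15},{"x": 0.004,"y": 0,"z": -0.001,"spin": 0,"hand": 0.1},{"x": 0.004,"y": 0,"z": -0.001,"spin": 0,"hand": -0.2},{"x": 0.004,"y": 0,"z": -0.001,"spin": 0,"hand": -0.2},{"x": 0.004,"y": 0,"z": -0.001,"spin": 0,"hand": -0.2}])

```text
time_s: 33.28
tcp_pos: [452.8, 132.0, 84.0]
eef_rot: [0.008, 0.714, 0.7, 0.003]
ft_force: [0.8, 0.7, -0.6]
finger_gap: 0.603
```

```bash
python3 -c "
from h import *
T=bot.observe()['tcp_pos']
upcheck('s32',T[0],T[1],base=0)
go(452,120,84,-1.2)"
```

```text
shift x -0.0119 y -0.0005 z 0.0001  spin 0.0 (tool z down) j6 0.24 | tcp [452.8 131.9  84. ] yang -1.2 gap 0.60 F [ 0.8 -0.6 -0.4] t 33.3
```

View pics/s32.png

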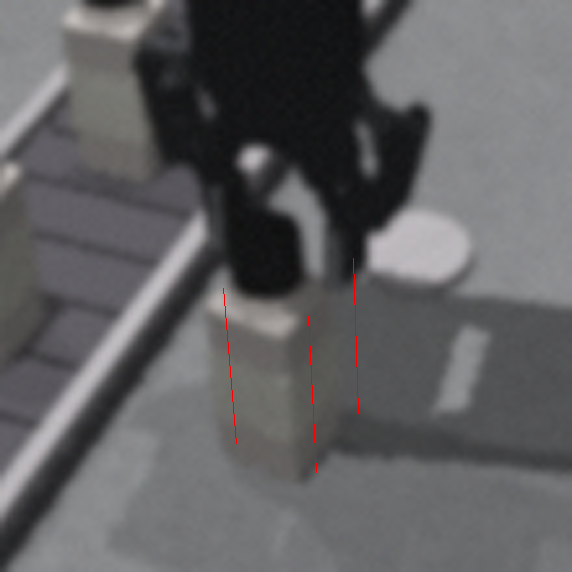

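step_arm(commands=[{"x": 0.007,"y": 0,"z": 0,"spin": 0,"hand": -0.2},{"x": 0.014,"y": 0,"z": 0,"spin": 0,"hand": -0.2},{"x": 0.014,"y": 0,"z": 0,"spin": 0,"hand": 1},{"x": 0.014,"y": 0,"z": 0,"spin": 0,"hand": 1},{"x": 0.014,"y": 0,"z": 0,"spin": 0,"hand": 1},{"x": 0.014,"y": 0,"z": 0,"spin": 0,"hand": 1},{"x": 0.014,"y": 0,"z": 0,"spin": 0,"hand": 1}], grip_force=40)

```text
time_s: 33.92
tcp_pos: [453.2, 145.9, 84.1]
eef_rot: [0.008, 0.714, 0.7, 0.003]
ft_force: [-0.5, 1.7, 2.8]
finger_gap: 0.4
```

step_arm(commands=[{"x": 0,"y": 0,"z": -0.02,"spin": 0,"hand": 1},{"x": 0,"y": 0,"z": -0.04,"spin": 0,"hand": 1},{"x": 0,"y": 0,"z": -0.07,"spin": 0,"hand": 1},{"x": 0,"y": 0,"z": -0.1,"spin": 0,"hand": 1},{"x": 0,"y": 0,"z": -0.12,"spin": 0,"hand": 1},{"x": 0,"y": 0,"z": -0.12,"spin": 0,"hand": 1}])

```text
time_s: 34.42
tcp_pos: [452.5, 147.0, 207.8]
eef_rot: [0.01, 0.714, 0.7, 0.005]
ft_force: [0.1, 0.3, -2.0]
finger_gap: 0.397
```

```bash
python3 -c "
from h import *
T=bot.observe()['tcp_pos']
upcheck('s33',T[0],T[1],base=120,hw=70)
go(618,72,200,4.2)"
```

```text
shift x -0.0713 y 0.1676 z 0.0088  spin -5.4 (tool z down) j6 0.27 | tcp [451.8 146.8 205.2] yang -1.2 gap 0.40 F [-0.5  0.4 -3.4] t 34.5
```

View pics/s33.png

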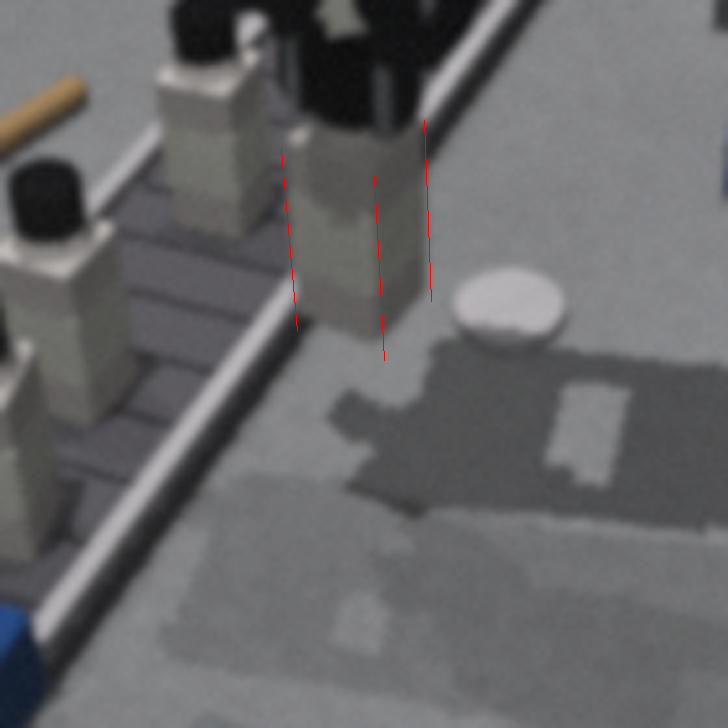

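step_arm(commands=[{"x": 0,"y": 0,"z": -0.02,"spin": 0,"hand": 1},{"x": 0,"y": 0,"z": -0.045,"spin": 0,"hand": 1},{"x": 0,"y": 0,"z": -0.055,"spin": 0,"hand": 1},{"x": 0,"y": 0,"z": -0.055,"spin": 0,"hand": 1}])

```text
time_s: 34.8
tcp_pos: [451.2, 147.3, 260.9]
eef_rot: [0.009, 0.714, 0.7, 0.005]
ft_force: [-0.5, 1.0, -2.8]
finger_gap: 0.396
```

```bash
cat >> h.py <<'E'
def tops(n='top',lo=143,hi=166):
    c=cam(n); W=c["W"]
    m=((W[...,2]>lo)&(W[...,2]<hi)&(abs(W[...,0]-620)<70)&(abs(W[...,1])<310)&(c['image'].max(2)<90)).astype(np.uint8)
    k,l,st,ce=cv2.connectedComponentsWithStats(m)
    for i in range(1,k):
        if st[i,4]>25: print(n,"cap px",ce[i].round(),st[i,4],onplane(c,ce[i],155).round(0))
    return c
E
python3 -c "
from h import *
c=tops(); cv2.imwrite('pics/t34.png',c['image']); tops('side')
go(619,72,255,4.2)"
```

```text
top cap px [339. 125.] 108 [ 644. -263.  155.]
top cap px [302. 128.] 106 [ 635. -151.  155.]
top cap px [252. 132.] 103 [625.   3. 155.]
top cap px [199. 136.] 64 [617. 163. 155.]
top cap px [170. 144.] 72 [593. 252. 155.]
side cap px [230. 131.] 37 [ 629. -137.  155.]
side cap px [205. 156.] 105 [621.  12. 155.]
side cap px [175. 189.] 148 [608. 168. 155.]
side cap px [159. 214.] 177 [586. 257. 155.]
shift x -0.0715 y 0.1700 z 0.0068  spin -5.4 (tool z down) j6 0.27 | tcp [450.4 147.1 258.5] yang -1.2 gap 0.40 F [ 0.3 -0.5 -3. ] t 34.9
```

View pics/t34.png

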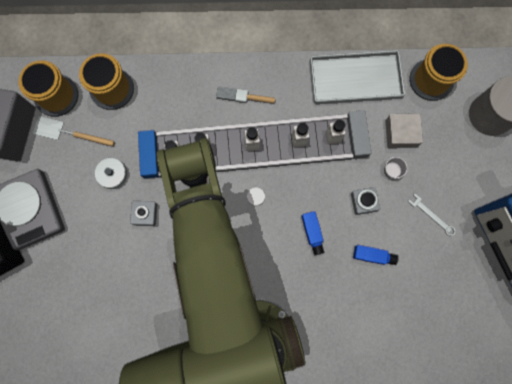

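step_arm(commands=[{"x": -0.01,"y": 0.025,"z": 0,"spin": -1,"hand": 1},{"x": -0.02,"y": 0.05,"z": 0,"spin": -2,"hand": 1},{"x": -0.03,"y": 0.075,"z": 0,"spin": -3,"hand": 1},{"x": -0.04,"y": 0.1,"z": 0,"spin": -4,"hand": 1},{"x": -0.05,"y": 0.125,"z": 0,"spin": -5,"hand": 1},{"x": -0.06,"y": 0.15,"z": 0,"spin": -5.4,"hand": 1},{"x": -0.065,"y": 0.17,"z": 0,"spin": -5.4,"hand": 1},{"x": -0.065,"y": 0.17,"z": 0,"spin": -5.4,"hand": 1}])

```text
time_s: 35.57
tcp_pos: [620.8, 77.0, 258.0]
eef_rot: [0.007, 0.681, 0.732, 0.001]
ft_force: [-0.8, 1.1, -2.6]
finger_gap: 0.396
```

```bash
python3 -c "
from h import *
T=bot.observe()['tcp_pos']
upcheck('s35',T[0],T[1],base=T[2]-84,hw=75)
go(618.7,80,110,4.2)"
```

```text
shift x 0.0036 y -0.0023 z 0.1482  spin -0.1 (tool z down) j6 -0.00 | tcp [619.5  77.8 258.3] yang 4.1 gap 0.40 F [-0.9  0.5 -2.7] t 35.6
```

View pics/s35.png

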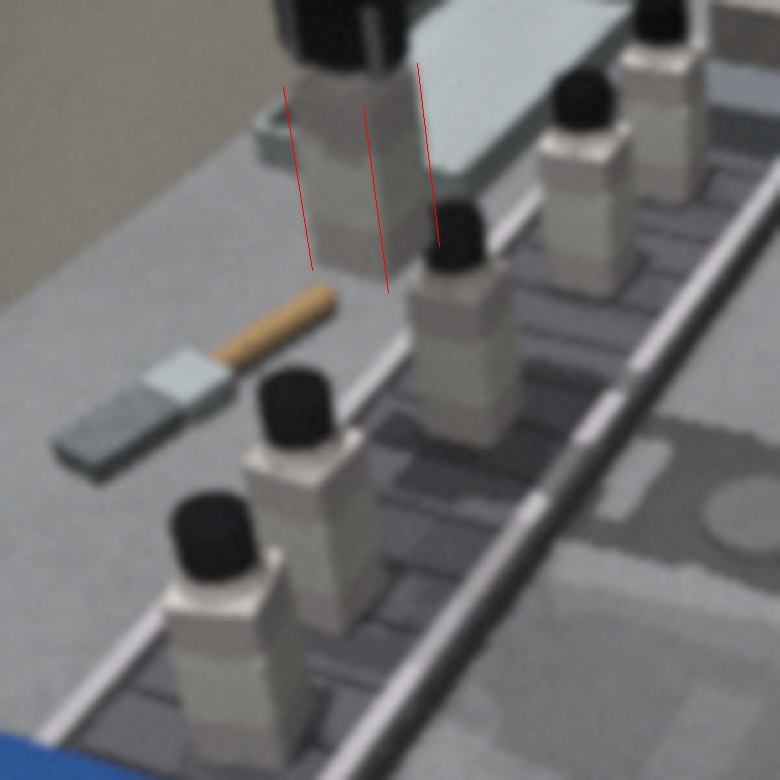

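step_arm(commands=[{"x": 0.0035,"y": -0.002,"z": 0.03,"spin": 0,"hand": 1},{"x": 0.0035,"y": -0.002,"z": 0.06,"spin": 0,"hand": 1},{"x": 0.0035,"y": -0.002,"z": 0.09,"spin": 0,"hand": 1},{"x": 0.0035,"y": -0.002,"z": 0.115,"spin": 0,"hand": 1},{"x": 0.0035,"y": -0.002,"z": 0.135,"spin": 0,"hand": 1},{"x": 0.0035,"y": -0.002,"z": 0.148,"spin": 0,"hand": 1},{"x": 0.0035,"y": -0.002,"z": 0.151,"spin": 0,"hand": 1},{"x": 0.0035,"y": -0.002,"z": 0.151,"spin": 0,"hand": 1}])

```text
time_s: 36.28
tcp_pos: [618.5, 80.1, 106.5]
eef_rot: [0.007, 0.681, 0.732, 0.001]
ft_force: [0.2, -0.2, -2.1]
finger_gap: 0.399
```

step_arm(commands=[{"x": 0,"y": 0,"z": 0.001,"spin": 0,"hand": 1},{"x": 0,"y": 0,"z": 0.002,"spin": 0,"hand": 1}])

```text
time_s: 36.45
tcp_pos: [618.9, 80.2, 105.7]
eef_rot: [0.007, 0.681, 0.732, 0.001]
ft_force: [-0.1, 0.4, -1.6]
finger_gap: 0.397
```

```bash
python3 -c "
from h import *
T=bot.observe()['tcp_pos']
upcheck('s36',T[0],T[1],base=20,hw=60)
go(618.7,80,104,4.2)"
```

```text
shift x -0.0001 y -0.0002 z 0.0014  spin -0.0 (tool z down) j6 0.01 | tcp [618.8  80.1 105.4] yang 4.2 gap 0.40 F [-0.9 -0.9 -2.5] t 36.5
```

View pics/s36.png

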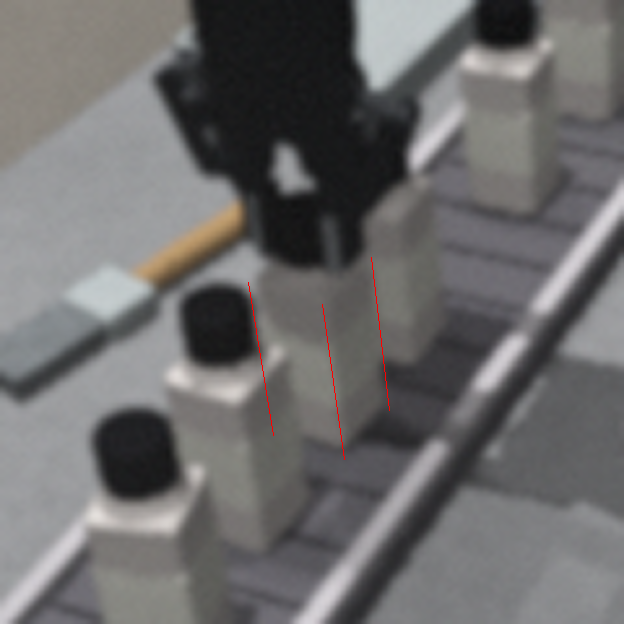

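step_arm(commands=[{"x": 0,"y": 0,"z": 0.001,"spin": 0,"hand": 1},{"x": 0,"y": 0,"z": 0.002,"spin": 0,"hand": 1},{"x": 0,"y": 0,"z": 0.002,"spin": 0,"hand": 1}])

```text
time_s: 36.75
tcp_pos: [619.2, 80.1, 104.1]
eef_rot: [0.008, 0.681, 0.732, 0.002]
ft_force: [0.1, 0.4, 1.5]
finger_gap: 0.394
```

Contact; release slowly and retreat.

step_arm(commands=[{"x": 0,"y": 0,"z": 0.0005,"spin": 0,"hand": 0.15},{"x": 0,"y": 0,"z": 0.0005,"spin": 0,"hand": 0.0},{"x": 0,"y": 0,"z": 0,"spin": 0,"hand": -0.4},{"x": 0,"y": 0,"z": 0,"spin": 0,"hand": -0.4},{"x": 0,"y": 0,"z": -0.03,"spin": 0,"hand": -0.4},{"x": 0,"y": 0,"z": -0.06,"spin": 0,"hand": -0.4},{"x": 0,"y": 0,"z": -0.1,"spin": 0,"hand": -0.4},{"x": 0,"y": 0,"z": -0.12,"spin": 0,"hand": -0.4}])

```text
time_s: 37.42
tcp_pos: [618.3, 81.2, 228.8]
eef_rot: [0.009, 0.681, 0.732, 0.003]
ft_force: [-0.2, -0.0, -0.0]
finger_gap: 0.697
```

```bash
python3 -c "
from h import *
go(402.5,354,225)
shot('s37',cx=(215,170),hw=95)"
```

```text
shift x 0.2878 y -0.1954 z -0.0022 | tcp [618.3  81.2 228.8] yang 4.2 gap 0.70 F [-0.2 -0.  -0. ] t 37.4
crop origin 120 75
```

View pics/s37.png

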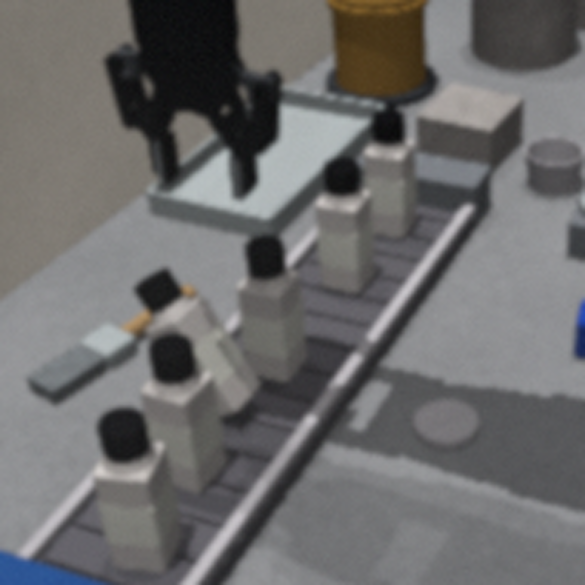

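step_arm(commands=[{"x": 0,"y": 0,"z": -0.01,"spin": 0,"hand": -0.4},{"x": 0,"y": 0,"z": -0.01,"spin": 0,"hand": -0.4},{"x": 0,"y": 0,"z": -0.01,"spin": 0,"hand": -0.4},{"x": 0,"y": 0,"z": -0.01,"spin": 0,"hand": -0.4}])

```text
time_s: 37.8
tcp_pos: [618.6, 81.3, 240.4]
eef_rot: [0.01, 0.681, 0.732, 0.004]
ft_force: [-0.3, -0.8, -0.6]
finger_gap: 0.702
```

```bash
python3 -c "
from h import *
shot('s38',cx=(190,190),hw=75); c=cam('top');cv2.imwrite('pics/t38.png',cv2.resize(c['image'][90:200,130:380],None,fx=3.2,fy=3.2,interpolation=cv2.INTER_CUBIC))"
```

```text
crop origin 115 115
```

View pics/s38.png

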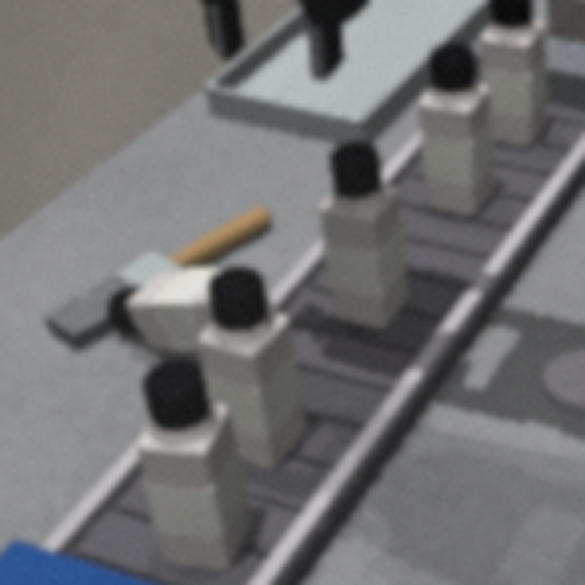

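View pics/t38.png

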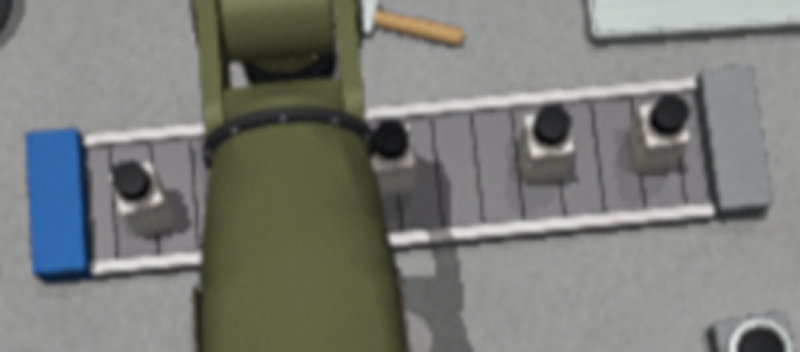

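```bash
python3 -c "
from h import *
go(450,-120,260)"
```

```text
shift x -0.1887 y -0.1824 z -0.0215 | tcp [618.6  81.3 240.4] yang 4.2 gap 0.70 F [1.  0.1 0.1] t 37.9
```

step_arm(commands=[{"x": -0.027,"y": -0.026,"z": 0,"spin": 0,"hand": -0.4},{"x": -0.054,"y": -0.052,"z": 0,"spin": 0,"hand": -0.4},{"x": -0.08,"y": -0.078,"z": 0,"spin": 0,"hand": -0.4},{"x": -0.107,"y": -0.104,"z": 0,"spin": 0,"hand": -0.4},{"x": -0.134,"y": -0.13,"z": 0,"spin": 0,"hand": -0.4},{"x": -0.161,"y": -0.156,"z": 0,"spin": 0,"hand": -0.4},{"x": -0.1887,"y": -0.1824,"z": -0.02,"spin": 0,"hand": -0.4}])

```text
time_s: 38.48
tcp_pos: [448.2, -119.6, 254.4]
eef_rot: [0.007, 0.681, 0.732, 0.003]
ft_force: [0.0, -0.9, -0.8]
finger_gap: 0.703
```

```bash
python3 -c "
from h import *
shot('s39',cx=(180,200),hw=60); c=tops();cv2.imwrite('pics/t39.png',cv2.resize(c['image'][90:190,140:290],None,fx=5,fy=5,interpolation=cv2.INTER_CUBIC))
W=c['W'];print(bot.observe()['joint_pos'])
im=c['image'];hsv=cv2.cvtColor(im,cv2.COLOR_BGR2HSV)
for r in range(105,150,3): print(r,[ (int(W[r,u,2]),int(im[r,u].mean())) for u in range(205,250,4)])"
```

```text
crop origin 120 140
top cap px [339. 125.] 106 [ 644. -263.  155.]
top cap px [302. 128.] 104 [ 635. -151.  155.]
top cap px [252. 132.] 103 [625.   3. 155.]
top cap px [200. 138.] 101 [612. 160. 155.]
top cap px [170. 146.] 105 [589. 250. 155.]
[-3.43316094e-01  5.78349764e-02  1.69225094e+00 -9.64437185e-04
  1.36724256e+00 -4.11888560e-01]
105 [(-4, 142), (0, 144), (0, 143), (0, 142), (49, 194), (59, 204), (56, 204), (48, 131), (0, 146), (1, 146), (-8, 147), (-4, 142)]
108 [(0, 144), (-3, 147), (0, 143), (-6, 143), (62, 209), (61, 211), (55, 211), (60, 128), (-3, 150), (4, 145), (3, 148), (-5, 143)]
111 [(-2, 144), (-3, 140), (2, 145), (3, 146), (70, 214), (65, 212), (61, 213), (50, 121), (-1, 139), (0, 146), (2, 147), (-4, 145)]
114 [(-3, 143), (0, 144), (-2, 143), (-3, 144), (67, 214), (73, 213), (63, 214), (51, 119), (4, 140), (-6, 146), (3, 148), (-3, 148)]
117 [(-7, 145), (-2, 144), (-1, 146), (-1, 146), (69, 209), (78, 208), (72, 208), (49, 110), (-1, 139), (-1, 144), (0, 149), (-2, 147)]
120 [(-4, 142), (7, 144), (5, 147), (0, 143), (71, 206), (82, 204), (82, 205), (48, 92), (-4, 137), (-2, 146), (5, 146), (2, 148)]
123 [(2, 144), (-4, 145), (-1, 146), (0, 143), (81, 200), (80, 202), (85, 201), (46, 84), (-4, 144), (-3, 145), (23, 156), (29, 183)]Traceback (most recent call last):
  File "<string>", line 6, in <module>
    for r in range(105,150,3): print(r,[ (int(W[r,u,2]),int(im[r,u].mean())) for u in range(205,250,4)])
                                          ~~~^^^^^^^^^^
ValueError: cannot convert float NaN to integer
```

View pics/t39.png

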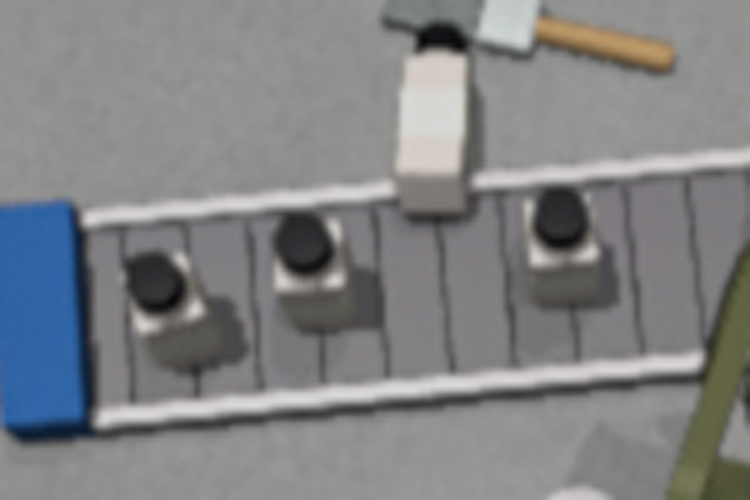

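View pics/s39.png

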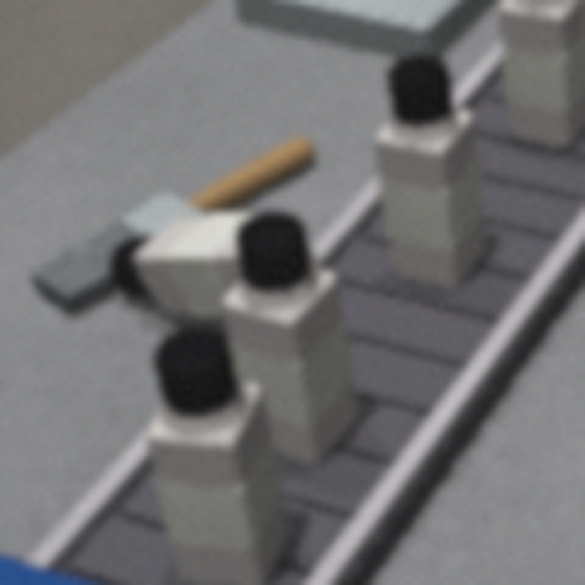

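```bash
python3 -c "
from h import *
c=cam('top');W=c['W'];im=c['image']
for z in(17,30): print('cap',onplane(c,(228,97.6),z).round())
print('underside edge top',onplane(c,(226.5,123),85).round(),onplane(c,(228,100.5),45).round())
for r in range(94,134,2): print(r,[ (W[r,u].round(0).tolist(),int(im[r,u].mean())) for u in (222,227,231)])"
```

```text
cap [793.  80.  17.]
cap [788.  79.  30.]
underside edge top [680.  83.  85.] [772.  79.  45.]
94 [([808.0, 101.0, 13.0], 116), ([802.0, 83.0, 28.0], 70), ([805.0, 70.0, 19.0], 105)]
96 [([807.0, 101.0, -2.0], 81), ([792.0, 83.0, 35.0], 19), ([794.0, 69.0, 27.0], 38)]
98 [([800.0, 102.0, -2.0], 129), ([785.0, 83.0, 33.0], 24), ([784.0, 69.0, 36.0], 14)]
100 [([nan, nan, nan], 133), ([776.0, 83.0, 39.0], 153), ([779.0, 70.0, 30.0], 91)]
102 [([768.0, 99.0, 43.0], 199), ([764.0, 82.0, 51.0], 203), ([762.0, 69.0, 56.0], 203)]
104 [([759.0, 99.0, 48.0], 204), ([756.0, 82.0, 53.0], 203), ([755.0, 69.0, 56.0], 203)]
106 [([748.0, 98.0, 58.0], 205), ([748.0, 82.0, 57.0], 205), ([749.0, 69.0, 55.0], 203)]
108 [([740.0, 98.0, 61.0], 212), ([739.0, 82.0, 61.0], 211), ([738.0, 69.0, 64.0], 211)]
110 [([733.0, 98.0, 62.0], 213), ([731.0, 82.0, 66.0], 212), ([730.0, 68.0, 69.0], 214)]
112 [([724.0, 98.0, 68.0], 214), ([723.0, 82.0, 68.0], 212), ([724.0, 69.0, 64.0], 212)]
114 [([716.0, 98.0, 72.0], 214), ([716.0, 82.0, 68.0], 214), ([713.0, 68.0, 77.0], 212)]
116 [([709.0, 98.0, 72.0], 213), ([708.0, 81.0, 73.0], 212), ([707.0, 68.0, 76.0], 209)]
118 [([700.0, 97.0, 77.0], 206), ([701.0, 81.0, 75.0], 204), ([699.0, 68.0, 78.0], 196)]
120 [([693.0, 98.0, 77.0], 206), ([693.0, 81.0, 77.0], 204), ([690.0, 68.0, 85.0], 190)]
122 [([686.0, 97.0, 80.0], 205), ([685.0, 81.0, 81.0], 205), ([684.0, 68.0, 82.0], 185)]
124 [([679.0, 97.0, 80.0], 170), ([676.0, 81.0, 88.0], 177), ([676.0, 68.0, 86.0], 153)]
126 [([675.0, 98.0, 71.0], 125), ([675.0, 82.0, 71.0], 125), ([675.0, 69.0, 68.0], 117)]
128 [([671.0, 99.0, 63.0], 123), ([670.0, 82.0, 64.0], 121), ([669.0, 69.0, 69.0], 119)]
130 [([666.0, 99.0, 56.0], 120), ([670.0, 83.0, 44.0], 119), ([667.0, 70.0, 51.0], 118)]
132 [([672.0, 102.0, 17.0], 81), ([670.0, 85.0, 24.0], 78), ([672.0, 72.0, 15.0], 82)]
```

step_arm(commands=[{"x": 0.02,"y": 0.02,"z": 0,"spin": -7,"hand": -0.7},{"x": 0.04,"y": 0.05,"z": 0,"spin": -14,"hand": -0.7},{"x": 0.06,"y": 0.08,"z": 0,"spin": -21,"hand": -0.7},{"x": 0.08,"y": 0.11,"z": 0,"spin": -28,"hand": -0.7},{"x": 0.1,"y": 0.14,"z": 0,"spin": -35,"hand": -0.7},{"x": 0.12,"y": 0.17,"z": 0,"spin": -42,"hand": -0.7},{"x": 0.14,"y": 0.2,"z": 0,"spin": -49,"hand": -0.7},{"x": 0.16,"y": 0.22,"z": 0,"spin": -56,"hand": -0.7}])

```text
time_s: 39.3
tcp_pos: [660.2, 57.1, 259.4]
eef_rot: [0.011, 0.256, 0.967, -0.001]
ft_force: [0.2, -0.4, -0.5]
finger_gap: 0.848
```

```bash
python3 -c "
from h import *
go(722,82,190,87.5)"
```

```text
shift x -0.0400 y 0.0520 z 0.0704  spin -27.1 (tool z down) j6 -1.02 | tcp [660.2  57.1 259.4] yang 60.4 gap 0.85 F [ 0.2 -0.4 -0.5] t 39.3
```

step_arm(commands=[{"x": -0.013,"y": 0.017,"z": 0,"spin": -7,"hand": -0.7},{"x": -0.026,"y": 0.034,"z": 0,"spin": -14,"hand": -0.7},{"x": -0.04,"y": 0.052,"z": 0,"spin": -21,"hand": -0.7},{"x": -0.04,"y": 0.052,"z": 0.02,"spin": -27,"hand": -0.7},{"x": -0.04,"y": 0.052,"z": 0.05,"spin": -27,"hand": -0.7},{"x": -0.04,"y": 0.052,"z": 0.08,"spin": -27,"hand": -0.7},{"x": -0.04,"y": 0.052,"z": 0.11,"spin": -27,"hand": -0.7}])

```text
time_s: 39.88
tcp_pos: [722.5, 83.2, 147.1]
eef_rot: [0.009, 0.022, 1.0, -0.004]
ft_force: [0.6, 0.7, -0.7]
finger_gap: 0.85
```

```bash
python3 -c "
from h import *
go(722,82,8,87.5); shot('s40',hw=60)
c=cam('top');cv2.imwrite('pics/t40.png',cv2.resize(c['image'][60:190,140:310],None,fx=4,fy=4,interpolation=cv2.INTER_CUBIC))"
```

```text
shift x 0.0030 y -0.0003 z 0.1391  spin -0.0 (tool z down) j6 -1.46 | tcp [722.5  83.2 147.1] yang 87.5 gap 0.85 F [ 0.6  0.7 -0.7] t 39.9
crop origin 98 99
```

View pics/s40.png

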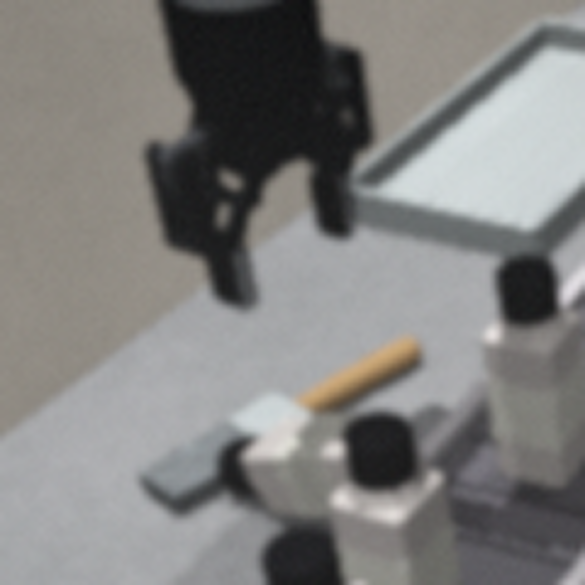

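step_arm(commands=[{"x": 0.001,"y": 0,"z": 0.04,"spin": 0,"hand": -0.7},{"x": 0.003,"y": 0,"z": 0.075,"spin": 0,"hand": -0.7},{"x": 0.003,"y": 0,"z": 0.1,"spin": 0,"hand": -0.7},{"x": 0.003,"y": 0,"z": 0.12,"spin": 0,"hand": -0.7},{"x": 0.003,"y": 0,"z": 0.13,"spin": 0,"hand": -0.7},{"x": 0.003,"y": 0,"z": 0.137,"spin": 0,"hand": -0.7},{"x": 0.003,"y": 0,"z": 0.137,"spin": 0,"hand": -0.7}])

```text
time_s: 40.57
tcp_pos: [718.8, 82.2, 5.8]
eef_rot: [0.004, 0.022, 1.0, -0.004]
ft_force: [0.2, -0.2, 0.4]
finger_gap: 0.848
```

```bash
python3 -c "
from h import *
go(722,82,8,87.5); shot('s41',hw=60)"
```

```text
shift x -0.0032 y -0.0001 z -0.0022  spin -0.0 (tool z down) j6 -1.46 | tcp [718.8  82.2   5.8] yang 87.5 gap 0.85 F [ 0.2 -0.2  0.4] t 40.6
crop origin 107 138
```

View pics/s41.png

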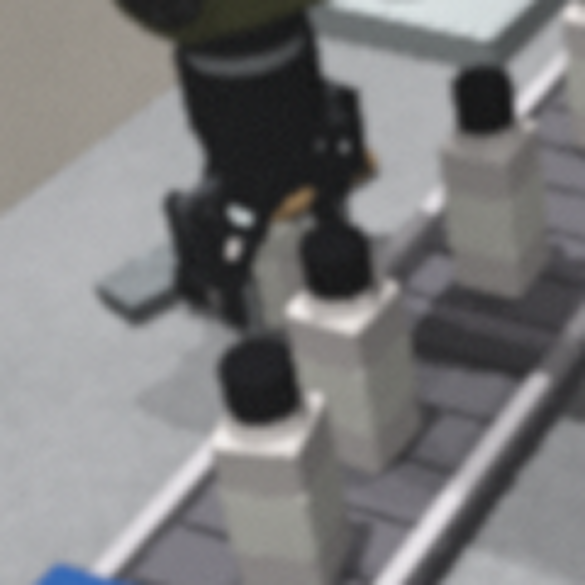

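Bottle lies between the fingers. Grip firmly and lift.

step_arm(commands=[{"x": -0.003,"y": 0,"z": -0.001,"spin": 0,"hand": 1},{"x": -0.003,"y": 0,"z": -0.001,"spin": 0,"hand": 1},{"x": -0.003,"y": 0,"z": -0.001,"spin": 0,"hand": 1},{"x": -0.003,"y": 0,"z": -0.001,"spin": 0,"hand": 1},{"x": -0.003,"y": 0,"z": -0.001,"spin": 0,"hand": 1},{"x": -0.003,"y": 0,"z": -0.001,"spin": 0,"hand": 1}], grip_force=50)

```text
time_s: 41.12
tcp_pos: [723.6, 82.2, 10.0]
eef_rot: [0.007, 0.022, 1.0, -0.004]
ft_force: [3.1, 1.0, 7.1]
finger_gap: 0.506
```

step_arm(commands=[{"x": -0.003,"y": 0,"z": -0.02,"spin": 0,"hand": 1},{"x": -0.003,"y": 0,"z": -0.05,"spin": 0,"hand": 1},{"x": -0.003,"y": 0,"z": -0.08,"spin": 0,"hand": 1},{"x": -0.003,"y": 0,"z": -0.12,"spin": 0,"hand": 1},{"x": -0.003,"y": 0,"z": -0.16,"spin": 0,"hand": 1},{"x": -0.003,"y": 0,"z": -0.2,"spin": 0,"hand": 1},{"x": -0.003,"y": 0,"z": -0.22,"spin": 0,"hand": 1}])

```text
time_s: 41.7
tcp_pos: [724.0, 83.9, 236.6]
eef_rot: [0.01, 0.022, 1.0, -0.004]
ft_force: [-0.7, 0.5, -0.7]
finger_gap: 0.509
```

```bash
python3 -c "
from h import *
go(460,105,225,0); shot('s42',hw=70)"
```

```text
shift x 0.2649 y 0.0094 z 0.0060  spin 87.5 (tool z down) j6 -1.46 | tcp [724.   83.9 236.6] yang 87.5 gap 0.51 F [-0.7  0.5 -0.7] t 41.7
crop origin 80 55
```

View pics/s42.png

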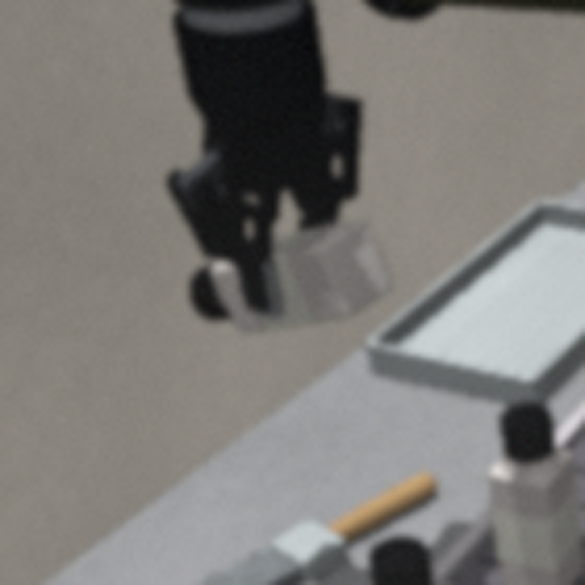

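step_arm(commands=[{"x": 0.03,"y": 0.001,"z": 0,"spin": 6,"hand": 1},{"x": 0.06,"y": 0.002,"z": 0,"spin": 12,"hand": 1},{"x": 0.09,"y": 0.003,"z": 0,"spin": 18,"hand": 1},{"x": 0.12,"y": 0.004,"z": 0,"spin": 24,"hand": 1},{"x": 0.15,"y": 0.005,"z": 0,"spin": 31,"hand": 1},{"x": 0.18,"y": 0.007,"z": 0,"spin": 38,"hand": 1},{"x": 0.21,"y": 0.009,"z": 0,"spin": 45,"hand": 1},{"x": 0.24,"y": 0.0094,"z": 0,"spin": 52,"hand": 1}])

```text
time_s: 42.42
tcp_pos: [483.5, 104.1, 233.0]
eef_rot: [0.012, 0.461, 0.887, 0.002]
ft_force: [-0.9, 0.5, -1.8]
finger_gap: 0.511
```

```bash
python3 -c "
from h import *
go(455,135,120,0)"
```

```text
shift x 0.0440 y -0.0073 z 0.1121  spin 35.1 (tool z down) j6 -0.47 | tcp [483.5 104.1 233. ] yang 35.1 gap 0.51 F [-0.9  0.5 -1.8] t 42.4
```

step_arm(commands=[{"x": 0.02,"y": -0.003,"z": 0,"spin": 7,"hand": 1},{"x": 0.044,"y": -0.007,"z": 0,"spin": 14,"hand": 1},{"x": 0.044,"y": -0.007,"z": 0.02,"spin": 21,"hand": 1},{"x": 0.044,"y": -0.007,"z": 0.05,"spin": 28,"hand": 1},{"x": 0.044,"y": -0.007,"z": 0.08,"spin": 35,"hand": 1},{"x": 0.044,"y": -0.007,"z": 0.112,"spin": 35,"hand": 1},{"x": 0.044,"y": -0.007,"z": 0.112,"spin": 35,"hand": 1}], grip_force=20)

```text
time_s: 43.0
tcp_pos: [452.3, 134.5, 115.1]
eef_rot: [0.009, 0.706, 0.708, 0.002]
ft_force: [0.2, 0.1, -3.7]
finger_gap: 0.508
```

```bash
python3 -c "
from h import *
go(455,135,20,0);shot('s43',hw=65)"
```

```text
shift x 0.0014 y 0.0012 z 0.0951  spin 0.1 (tool z down) j6 0.22 | tcp [452.3 134.5 115.1] yang 0.1 gap 0.51 F [ 0.2  0.1 -3.7] t 43.0
crop origin 173 139
```

View pics/s43.png

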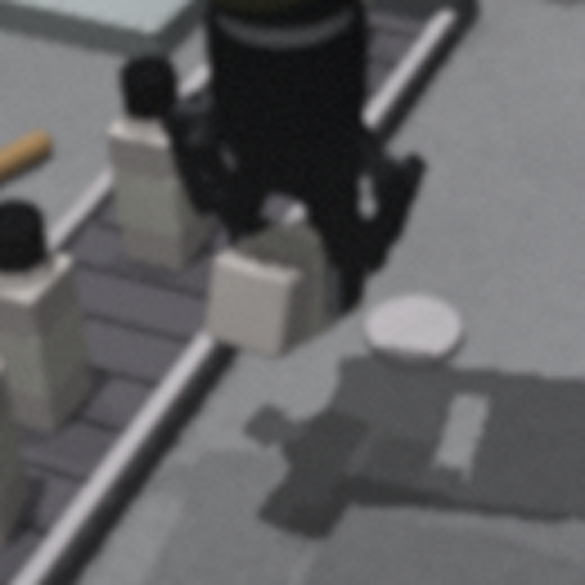

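Lower to the table gradually; the cap touching will turn it flat.

step_arm(commands=[{"x": 0.001,"y": 0,"z": 0.03,"spin": 0,"hand": 1},{"x": 0.001,"y": 0.001,"z": 0.06,"spin": 0,"hand": 1},{"x": 0.001,"y": 0.001,"z": 0.085,"spin": 0,"hand": 1},{"x": 0.001,"y": 0.001,"z": 0.095,"spin": 0,"hand": 1},{"x": 0.001,"y": 0.001,"z": 0.103,"spin": 0,"hand": 1},{"x": 0.001,"y": 0.001,"z": 0.108,"spin": 0,"hand": 1}])

```text
time_s: 43.55
tcp_pos: [457.7, 135.1, 11.3]
eef_rot: [0.01, 0.706, 0.708, 0.004]
ft_force: [0.5, 1.4, -1.9]
finger_gap: 0.507
```

step_arm(commands=[{"x": 0,"y": 0,"z": 0.004,"spin": 0,"hand": 1},{"x": 0,"y": 0,"z": 0.008,"spin": 0,"hand": 1},{"x": 0,"y": 0,"z": 0.012,"spin": 0,"hand": 1}])

```text
time_s: 43.8
tcp_pos: [460.4, 136.3, 2.1]
eef_rot: [0.012, 0.706, 0.708, 0.007]
ft_force: [-0.6, 9.2, 14.2]
finger_gap: 0.509
```

```bash
python3 -c "
from h import *
go(455,135,-12,0);shot('s44',hw=55)"
```

```text
shift x -0.0012 y -0.0057 z 0.0139  spin 0.2 (tool z down) j6 0.23 | tcp [460.4 136.3   2.1] yang 0.2 gap 0.51 F [-0.6  9.2 14.2] t 43.8
crop origin 183 184
```

View pics/s44.png

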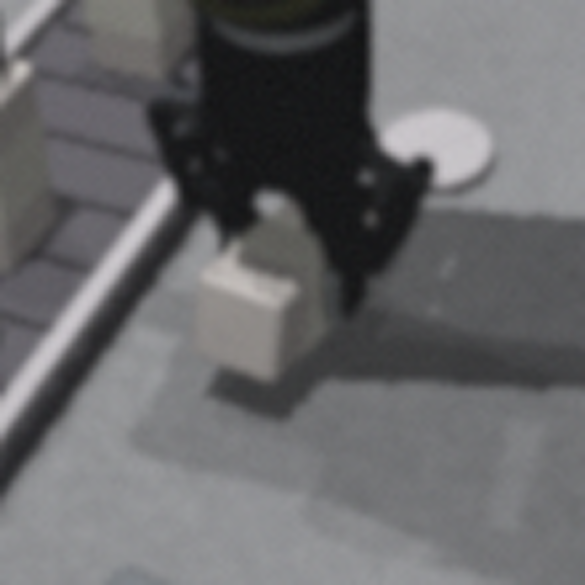

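step_arm(commands=[{"x": 0,"y": 0,"z": 0.003,"spin": 0,"hand": 1},{"x": 0,"y": 0,"z": 0.003,"spin": 0,"hand": -0.2},{"x": 0,"y": 0,"z": 0.003,"spin": 0,"hand": -0.5},{"x": 0,"y": 0,"z": 0.003,"spin": 0,"hand": -0.6},{"x": 0,"y": 0,"z": -0.03,"spin": 0,"hand": -0.6},{"x": 0,"y": 0,"z": -0.07,"spin": 0,"hand": -0.5},{"x": 0,"y": 0,"z": -0.11,"spin": 0,"hand": -0.5},{"x": 0,"y": 0,"z": -0.14,"spin": 0,"hand": -0.5}])

```text
time_s: 44.52
tcp_pos: [456.8, 136.9, 144.8]
eef_rot: [0.012, 0.706, 0.708, 0.008]
ft_force: [0.5, 0.9, 0.6]
finger_gap: 0.749
```

```bash
cat >> h.py <<'E'
def sidefind():
    c=cam('side'); im=c['image'];W=c['W'];hsv=cv2.cvtColor(im,cv2.COLOR_BGR2HSV)
    m=((W[...,2]>37)&(W[...,2]<51)&(abs(W[...,0]-453)<70)&(W[...,1]>-60)&(W[...,1]<280)&(hsv[...,1]<60)&(im.max(2)>130)).astype(np.uint8)
    n,l,st,ce=cv2.connectedComponentsWithStats(m)
    i=1+np.argmax(st[1:,4]); p=np.array([onplane(c,q[::-1],44)[:2] for q in np.argwhere(l==i).astype(float)],np.float32)
    print('side body',len(p),cv2.minAreaRect(p))
E
python3 -c "
from h import *
sidefind();shot('s45',cx=(240,235),hw=60);go(455,77,100,0)"
```

```text
side body 351 ((460.98089599609375, 160.064208984375), (43.599632263183594, 81.27079772949219), 0.8901177644729614)
crop origin 180 175
shift x -0.0601 y -0.0055 z 0.0468  spin 0.2 (tool z down) j6 0.22 | tcp [458.6 137.4 146.7] yang 0.2 gap 0.75 F [ 0.1  0.7 -0.6] t 44.6
```

View pics/s45.png

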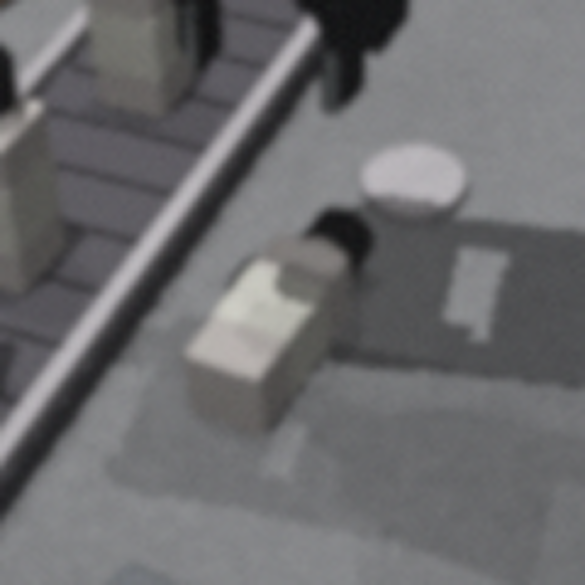

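```bash
python3 -c "
from h import *
c=cam('side');W=c['W'];im=c['image']
print(onplane(c,(249.7,223.2),25))
m=(im.max(2)<45)&(W[...,2]>12)&(W[...,2]<46)&(abs(W[...,0]-455)<50)&(abs(W[...,1]-80)<40)
print(m.sum(),W[m].min(0),W[m].max(0),np.median(W[m],0))
go(459,85,60,0)"
```

```text
[460.80396992  71.39126294  25.        ]
69 [444.28500198  64.93735371  18.54360568] [470.23948291  86.88863041  41.05024888] [453.5422577   76.63118065  34.58196315]
shift x -0.0516 y -0.0014 z 0.0842  spin 0.2 (tool z down) j6 0.22 | tcp [457.6 137.1 143.9] yang 0.2 gap 0.75 F [ 0.5 -0.1 -1.1] t 44.7
```

step_arm(commands=[{"x": -0.03,"y": -0.001,"z": 0,"spin": 0,"hand": -0.4},{"x": -0.0546,"y": -0.0014,"z": 0.0,"spin": 0.2,"hand": -0.4},{"x": -0.0546,"y": -0.0014,"z": 0.04,"spin": 0.2,"hand": -0.4},{"x": -0.0546,"y": -0.0014,"z": 0.08,"spin": 0.2,"hand": -0.4},{"x": -0.0546,"y": -0.0014,"z": 0.115,"spin": 0.2,"hand": -0.4},{"x": -0.0546,"y": -0.0014,"z": 0.14,"spin": 0.2,"hand": -0.4},{"x": -0.0546,"y": -0.0014,"z": 0.146,"spin": 0.2,"hand": -0.4},{"x": -0.0546,"y": -0.0014,"z": 0.146,"spin": 0.2,"hand": -0.4}])

```text
time_s: 45.33
tcp_pos: [459.5, 81.4, -3.6]
eef_rot: [0.012, 0.707, 0.707, 0.007]
ft_force: [0.2, 1.0, 0.3]
finger_gap: 0.697
```

```bash
python3 -c "
from h import *
go(459,82,-10,0);shot('s46',hw=55)"
```

```text
shift x 0.0006 y -0.0007 z 0.0064  spin 0.0 (tool z down) j6 0.11 | tcp [459.5  81.4  -3.6] yang 0.0 gap 0.70 F [0.2 1.  0.3] t 45.3
crop origin 193 172
```

View pics/s46.png

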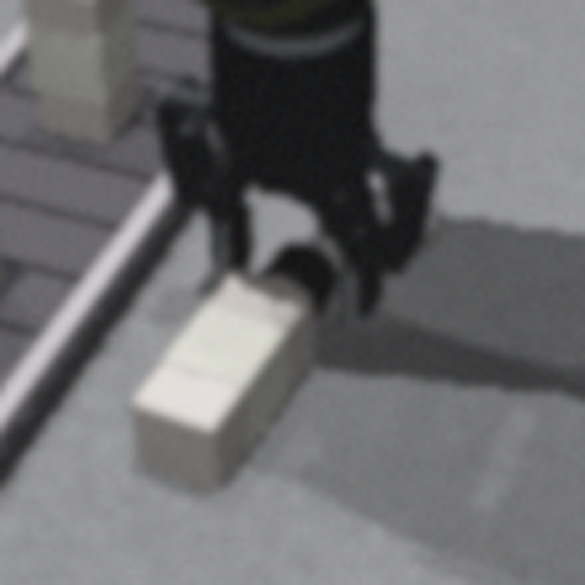

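step_arm(commands=[{"x": 0,"y": 0,"z": 0.006,"spin": 0,"hand": -0.4},{"x": 0,"y": 0,"z": 0.007,"spin": 0,"hand": 1},{"x": 0,"y": 0,"z": 0.007,"spin": 0,"hand": 1},{"x": 0,"y": 0,"z": 0.007,"spin": 0,"hand": 1},{"x": 0,"y": 0,"z": 0.007,"spin": 0,"hand": 1},{"x": 0,"y": 0,"z": 0.007,"spin": 0,"hand": 1}], grip_force=20)

```text
time_s: 45.88
tcp_pos: [461.3, 81.6, -8.2]
eef_rot: [0.013, 0.707, 0.707, 0.009]
ft_force: [-1.1, -1.6, 6.2]
finger_gap: 0.402
```

step_arm(commands=[{"x": 0,"y": 0,"z": -0.0417,"spin": 0,"hand": 1},{"x": 0,"y": 0,"z": -0.0834,"spin": 0,"hand": 1},{"x": 0,"y": 0,"z": -0.125,"spin": 0,"hand": 1},{"x": 0,"y": 0,"z": -0.166,"spin": 0,"hand": 1},{"x": 0,"y": 0,"z": -0.166,"spin": 0,"hand": 1},{"x": 0,"y": 0,"z": -0.146,"spin": 0,"hand": 1},{"x": 0,"y": 0,"z": -0.126,"spin": 0,"hand": 1},{"x": 0,"y": 0,"z": -0.116,"spin": 0,"hand": 1}])

```text
time_s: 46.55
tcp_pos: [456.8, 82.1, 105.9]
eef_rot: [0.012, 0.707, 0.707, 0.008]
ft_force: [0.2, 0.2, -3.0]
finger_gap: 0.397
```

step_arm(commands=[{"x": 0,"y": 0,"z": -0.0417,"spin": 0,"hand": 1},{"x": 0,"y": 0,"z": -0.0834,"spin": 0,"hand": 1},{"x": 0,"y": 0,"z": -0.0834,"spin": 0,"hand": 1},{"x": 0,"y": 0,"z": -0.06,"spin": 0,"hand": 1},{"x": 0,"y": 0,"z": -0.03,"spin": 0,"hand": 1},{"x": 0,"y": 0,"z": 0,"spin": 0,"hand": 1},{"x": 0,"y": 0,"z": -0.0417,"spin": 0,"hand": 1},{"x": 0,"y": 0,"z": -0.0834,"spin": 0,"hand": 1}])

```text
time_s: 47.22
tcp_pos: [452.4, 82.4, 185.0]
eef_rot: [0.009, 0.707, 0.707, 0.003]
ft_force: [1.4, 0.5, 0.4]
finger_gap: 0.399
```

step_arm(commands=[{"x": 0,"y": 0,"z": 0.03,"spin": 0,"hand": 1},{"x": 0,"y": 0,"z": 0.06,"spin": 0,"hand": 1},{"x": 0,"y": 0,"z": 0.08,"spin": 0,"hand": 1},{"x": 0,"y": 0,"z": 0.0383,"spin": 0,"hand": 1},{"x": 0,"y": 0,"z": -0.003,"spin": 0,"hand": 1},{"x": 0,"y": 0,"z": 0.03,"spin": 0,"hand": 1},{"x": 0,"y": 0,"z": 0.06,"spin": 0,"hand": 1},{"x": 0,"y": 0,"z": 0.07,"spin": 0,"hand": 1}])

```text
time_s: 47.88
tcp_pos: [452.1, 81.7, 111.9]
eef_rot: [0.007, 0.707, 0.707, 0.002]
ft_force: [-0.2, 0.3, -2.9]
finger_gap: 0.402
```

step_arm(commands=[{"x": 0,"y": 0,"z": -0.0417,"spin": 0,"hand": 1},{"x": 0,"y": 0,"z": -0.0834,"spin": 0,"hand": 1},{"x": 0,"y": 0,"z": -0.06,"spin": 0,"hand": 1},{"x": 0,"y": 0,"z": -0.03,"spin": 0,"hand": 1},{"x": 0,"y": 0,"z": 0,"spin": 0,"hand": 1},{"x": 0,"y": 0,"z": -0.0417,"spin": 0,"hand": 1},{"x": 0,"y": 0,"z": -0.0834,"spin": 0,"hand": 1},{"x": 0,"y": 0,"z": -0.0834,"spin": 0,"hand": 1}])

```text
time_s: 48.55
tcp_pos: [453.5, 82.7, 201.7]
eef_rot: [0.01, 0.707, 0.707, 0.005]
ft_force: [0.1, -1.0, -0.4]
finger_gap: 0.398
```

```bash
python3 -c "
from h import *
go(458,82,83,0); shot('s47',hw=65)"
```

```text
shift x 0.0001 y 0.0020 z 0.1188  spin 0.0 (tool z down) j6 0.11 | tcp [453.5  82.7 201.7] yang 0.0 gap 0.40 F [ 0.1 -1.  -0.4] t 48.5
crop origin 183 99
```

View pics/s47.png

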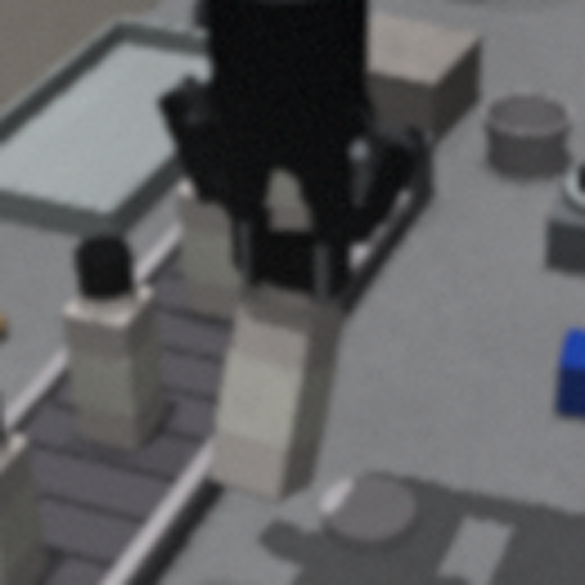

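step_arm(commands=[{"x": 0,"y": 0.001,"z": 0.03,"spin": 0,"hand": 1},{"x": 0,"y": 0.002,"z": 0.06,"spin": 0,"hand": 1},{"x": 0,"y": 0.002,"z": 0.085,"spin": 0,"hand": 1},{"x": 0,"y": 0.002,"z": 0.105,"spin": 0,"hand": 1},{"x": 0,"y": 0.002,"z": 0.113,"spin": 0,"hand": 1},{"x": 0,"y": 0.002,"z": 0.115,"spin": 0,"hand": 1}])

```text
time_s: 49.1
tcp_pos: [456.8, 81.5, 83.3]
eef_rot: [0.009, 0.707, 0.707, 0.004]
ft_force: [-3.1, -3.4, 13.6]
finger_gap: 0.397
```

step_arm(commands=[{"x": 0,"y": 0,"z": 0.001,"spin": 0,"hand": 1},{"x": 0.007,"y": 0,"z": 0.001,"spin": 0,"hand": 1},{"x": 0.014,"y": 0,"z": 0.001,"spin": 0,"hand": 1},{"x": 0.021,"y": 0,"z": 0.001,"spin": 0,"hand": 1},{"x": 0.028,"y": 0,"z": 0.001,"spin": 0,"hand": 1},{"x": 0.035,"y": 0,"z": 0.001,"spin": 0,"hand": 1},{"x": 0.042,"y": 0,"z": 0.001,"spin": 0,"hand": 1},{"x": 0.042,"y": 0,"z": 0.001,"spin": 0,"hand": 1}])

```text
time_s: 49.77
tcp_pos: [457.2, 124.3, 82.7]
eef_rot: [0.01, 0.707, 0.708, 0.004]
ft_force: [-0.8, 0.2, 7.7]
finger_gap: 0.402
```

```bash
python3 -c "
from h import *
T=bot.observe()['tcp_pos']
upcheck('s48',T[0],T[1],base=0)
go(458,82,83,0)"
```

```text
shift x -0.0419 y 0.0006 z 0.0001  spin 0.1 (tool z down) j6 0.20 | tcp [457.3 123.9  82.7] yang 0.1 gap 0.40 F [-1.  -0.3  7.9] t 49.8
```

View pics/s48.png

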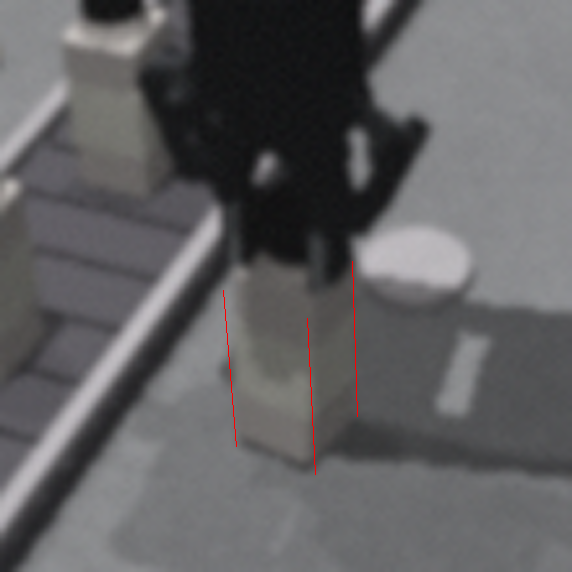

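step_arm(commands=[{"x": 0.005,"y": 0,"z": 0,"spin": 0,"hand": 1},{"x": 0.005,"y": 0,"z": -0.001,"spin": 0,"hand": 0.15},{"x": 0.005,"y": 0,"z": -0.001,"spin": 0,"hand": 0.1},{"x": 0.005,"y": 0,"z": -0.001,"spin": 0,"hand": -0.2},{"x": 0.005,"y": 0,"z": -0.001,"spin": 0,"hand": -0.2},{"x": 0.005,"y": 0,"z": -0.001,"spin": 0,"hand": -0.2}])

```text
time_s: 50.32
tcp_pos: [457.2, 128.7, 83.6]
eef_rot: [0.009, 0.707, 0.708, 0.004]
ft_force: [0.1, 0.5, 0.3]
finger_gap: 0.597
```

```bash
python3 -c "
from h import *
T=bot.observe()['tcp_pos']
upcheck('s49',T[0],T[1],base=0)
go(458,82,83,0)"
```

```text
shift x -0.0468 y 0.0007 z 0.0010  spin 0.1 (tool z down) j6 0.21 | tcp [457.2 128.8  83.6] yang 0.1 gap 0.60 F [-0.4  0.9 -0. ] t 50.4
```

View pics/s49.png

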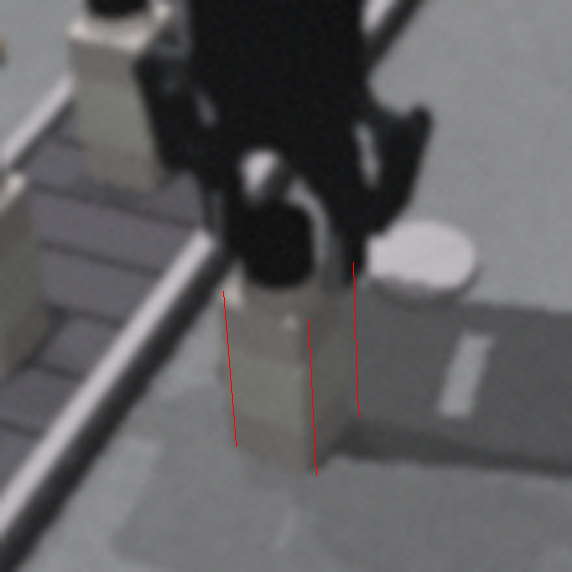

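step_arm(commands=[{"x": 0.004,"y": 0,"z": 0,"spin": 0,"hand": -0.2},{"x": 0.004,"y": 0,"z": 0,"spin": 0,"hand": 1},{"x": 0.004,"y": 0,"z": 0,"spin": 0,"hand": 1},{"x": 0.004,"y": 0,"z": 0,"spin": 0,"hand": 1},{"x": 0.004,"y": 0,"z": 0,"spin": 0,"hand": 1},{"x": 0.004,"y": 0,"z": 0,"spin": 0,"hand": 1}], grip_force=30)

```text
time_s: 50.87
tcp_pos: [457.3, 132.8, 83.7]
eef_rot: [0.01, 0.707, 0.708, 0.004]
ft_force: [1.1, 0.3, 2.3]
finger_gap: 0.398
```

step_arm(commands=[{"x": 0,"y": 0,"z": -0.02,"spin": 0,"hand": 1},{"x": 0,"y": 0,"z": -0.05,"spin": 0,"hand": 1},{"x": 0,"y": 0,"z": -0.08,"spin": 0,"hand": 1},{"x": 0,"y": 0,"z": -0.11,"spin": 0,"hand": 1},{"x": 0,"y": 0,"z": -0.14,"spin": 0,"hand": 1},{"x": 0,"y": 0,"z": -0.165,"spin": 0,"hand": 1},{"x": 0,"y": 0,"z": -0.172,"spin": 0,"hand": 1},{"x": 0,"y": 0,"z": -0.172,"spin": 0,"hand": 1}])

```text
time_s: 51.53
tcp_pos: [454.3, 134.2, 256.7]
eef_rot: [0.01, 0.707, 0.707, 0.005]
ft_force: [0.2, 0.3, -2.5]
finger_gap: 0.397
```

```bash
python3 -c "
from h import *
go(618.7,80,258,4.2)"
```

```text
shift x -0.0544 y 0.1643 z 0.0027  spin -4.1 (tool z down) j6 0.22 | tcp [454.3 134.2 256.7] yang 0.1 gap 0.40 F [ 0.2  0.3 -2.5] t 51.5
```

step_arm(commands=[{"x": -0.008,"y": 0.025,"z": 0,"spin": -1,"hand": 1},{"x": -0.016,"y": 0.05,"z": 0,"spin": -2,"hand": 1},{"x": -0.025,"y": 0.075,"z": 0,"spin": -3,"hand": 1},{"x": -0.033,"y": 0.1,"z": 0,"spin": -4,"hand": 1},{"x": -0.042,"y": 0.125,"z": 0,"spin": -4.1,"hand": 1},{"x": -0.05,"y": 0.15,"z": 0,"spin": -4.1,"hand": 1},{"x": -0.0544,"y": 0.1643,"z": 0,"spin": -4.1,"hand": 1},{"x": -0.0544,"y": 0.1643,"z": 0,"spin": -4.1,"hand": 1}])

```text
time_s: 52.2
tcp_pos: [619.9, 78.7, 256.7]
eef_rot: [0.009, 0.681, 0.732, 0.003]
ft_force: [0.1, -0.3, -3.2]
finger_gap: 0.4
```

```bash
python3 -c "
from h import *
T=bot.observe()['tcp_pos']
upcheck('s50',T[0],T[1],base=T[2]-84,hw=60)
go(618.7,80,107,4.2)"
```

```text
shift x 0.0020 y -0.0026 z 0.1501  spin -0.1 (tool z down) j6 0.00 | tcp [618.8  79.3 257.1] yang 4.1 gap 0.40 F [ 0.4 -0.4 -2.5] t 52.2
```

View pics/s50.png

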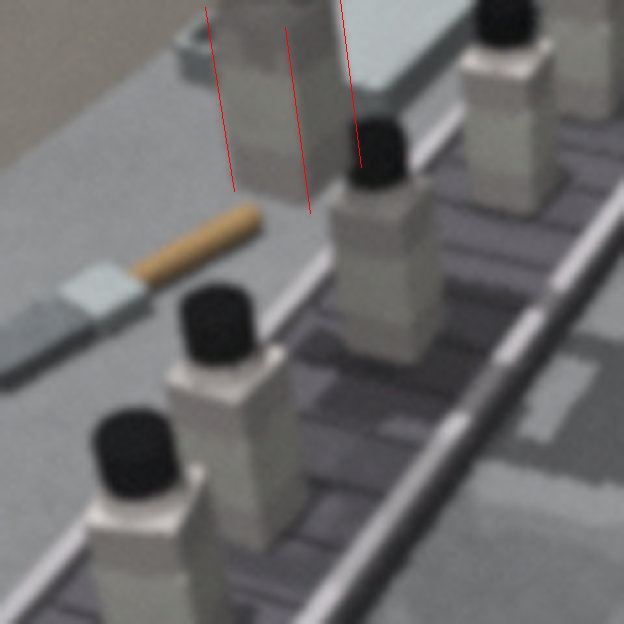

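step_arm(commands=[{"x": 0.002,"y": -0.002,"z": 0.03,"spin": 0,"hand": 1},{"x": 0.002,"y": -0.002,"z": 0.06,"spin": 0,"hand": 1},{"x": 0.002,"y": -0.002,"z": 0.09,"spin": 0,"hand": 1},{"x": 0.002,"y": -0.002,"z": 0.115,"spin": 0,"hand": 1},{"x": 0.002,"y": -0.002,"z": 0.135,"spin": 0,"hand": 1},{"x": 0.002,"y": -0.002,"z": 0.148,"spin": 0,"hand": 1},{"x": 0.002,"y": -0.002,"z": 0.151,"spin": 0,"hand": 1},{"x": 0.002,"y": -0.002,"z": 0.152,"spin": 0,"hand": 1}])

```text
time_s: 52.92
tcp_pos: [618.8, 80.3, 104.6]
eef_rot: [0.009, 0.681, 0.732, 0.003]
ft_force: [0.5, -0.2, -1.4]
finger_gap: 0.398
```

step_arm(commands=[{"x": 0,"y": 0,"z": 0.001,"spin": 0,"hand": 1},{"x": 0,"y": 0,"z": 0.002,"spin": 0,"hand": 1},{"x": 0,"y": 0,"z": 0.002,"spin": 0,"hand": 1}])

```text
time_s: 53.17
tcp_pos: [619.1, 80.4, 103.6]
eef_rot: [0.009, 0.681, 0.732, 0.003]
ft_force: [-0.7, -0.0, 4.2]
finger_gap: 0.4
```

Firmer contact (≈7 N net). Open gently, hold, and look before lifting.

step_arm(commands=[{"x": 0,"y": 0,"z": 0,"spin": 0,"hand": 0.15},{"x": 0,"y": 0,"z": 0,"spin": 0,"hand": 0.05},{"x": 0,"y": 0,"z": 0,"spin": 0,"hand": -0.1},{"x": 0,"y": 0,"z": 0,"spin": 0,"hand": -0.3},{"x": 0,"y": 0,"z": 0,"spin": 0,"hand": -0.4},{"x": 0,"y": 0,"z": 0,"spin": 0,"hand": -0.4}])

```text
time_s: 53.67
tcp_pos: [619.1, 80.3, 103.6]
eef_rot: [0.009, 0.681, 0.732, 0.003]
ft_force: [-0.4, 0.2, 0.5]
finger_gap: 0.7
```

```bash
python3 -c "
from h import *
T=bot.observe()['tcp_pos']
upcheck('s51',T[0],T[1],base=20,hw=60)
go(618.7,80,107,4.2)"
```

```text
shift x -0.0003 y -0.0004 z -0.0034  spin -0.1 (tool z down) j6 0.01 | tcp [619.1  80.3 103.6] yang 4.1 gap 0.70 F [-0.3  0.2  0. ] t 53.7
```

View pics/s51.png

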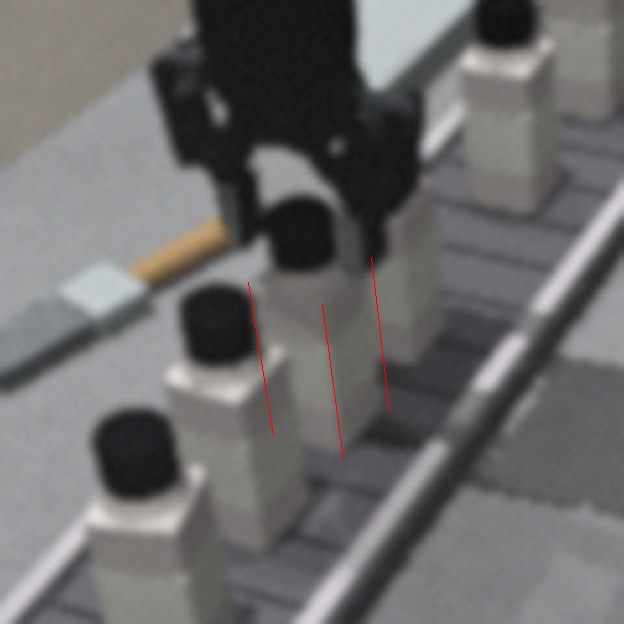

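Stands free. Lift straight up in small steps and look again.

step_arm(commands=[{"x": 0,"y": 0,"z": -0.015,"spin": 0,"hand": -0.4},{"x": 0,"y": 0,"z": -0.03,"spin": 0,"hand": -0.4},{"x": 0,"y": 0,"z": -0.045,"spin": 0,"hand": -0.4},{"x": 0,"y": 0,"z": -0.06,"spin": 0,"hand": -0.4},{"x": 0,"y": 0,"z": -0.08,"spin": 0,"hand": -0.4},{"x": 0,"y": 0,"z": -0.1,"spin": 0,"hand": -0.4},{"x": 0,"y": 0,"z": -0.12,"spin": 0,"hand": -0.4}])

```text
time_s: 54.3
tcp_pos: [616.8, 81.2, 224.5]
eef_rot: [0.009, 0.681, 0.732, 0.003]
ft_force: [0.8, 0.6, 0.6]
finger_gap: 0.7
```

```bash
python3 -c "
from h import *
shot('s52',cx=(200,185),hw=85);go(402.5,354,225)"
```

```text
crop origin 115 100
shift x 0.2875 y -0.1953 z -0.0028 | tcp [618.   81.3 229.1] yang 4.1 gap 0.70 F [-0.5  0.1  4.3] t 54.4
```

View pics/s52.png

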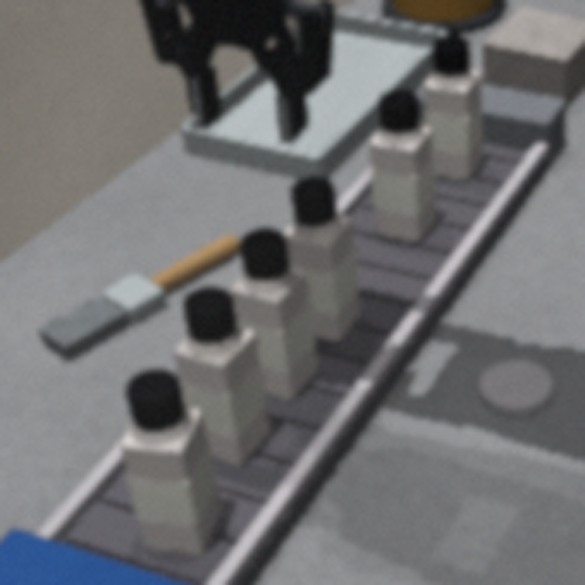

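step_arm(commands=[{"x": 0.0,"y": -0.04,"z": 0,"spin": 0,"hand": 1},{"x": 0.03,"y": -0.068,"z": 0,"spin": 0,"hand": 1},{"x": 0.06,"y": -0.09,"z": 0,"spin": 0,"hand": 1},{"x": 0.095,"y": -0.11,"z": 0,"spin": 0,"hand": 1},{"x": 0.13,"y": -0.13,"z": 0,"spin": 0,"hand": 1},{"x": 0.165,"y": -0.15,"z": 0,"spin": 0,"hand": 1},{"x": 0.2,"y": -0.165,"z": 0,"spin": 0,"hand": 1},{"x": 0.235,"y": -0.18,"z": 0,"spin": 0,"hand": 1}])

```text
time_s: 55.02
tcp_pos: [420.2, 304.1, 223.2]
eef_rot: [0.011, 0.681, 0.732, 0.006]
ft_force: [1.3, -0.4, 0.1]
finger_gap: 0.003
```

```bash
python3 -c "
from h import *
c=tops();cv2.imwrite('pics/t53.png',cv2.resize(c['image'][90:220,130:380],None,fx=3.2,fy=3.2,interpolation=cv2.INTER_CUBIC));go(402.5,354,90)"
```

```text
top cap px [339. 125.] 107 [ 644. -263.  155.]
top cap px [302. 128.] 104 [ 635. -151.  155.]
top cap px [252. 132.] 102 [625.   3. 155.]
top cap px [226. 135.] 96 [619.  80. 155.]
top cap px [200. 138.] 102 [612. 160. 155.]
top cap px [170. 145.] 101 [589. 250. 155.]
shift x 0.0472 y -0.0147 z 0.1324 | tcp [417.7 308.7 223. ] yang 4.3 gap 0.00 F [-2.9  4.2  0.1] t 55.1
```

View pics/t53.png

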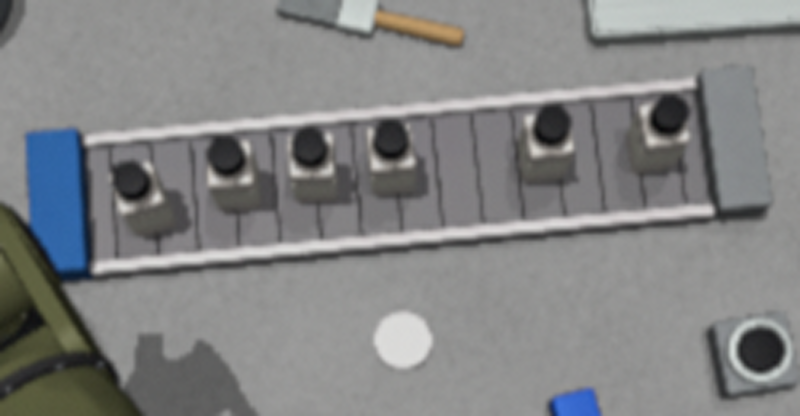

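step_arm(commands=[{"x": 0.03,"y": -0.01,"z": 0,"spin": 0,"hand": 1},{"x": 0.0472,"y": -0.0147,"z": 0,"spin": 0,"hand": 1},{"x": 0.0472,"y": -0.0147,"z": 0.03,"spin": 0,"hand": 1},{"x": 0.0472,"y": -0.0147,"z": 0.07,"spin": 0,"hand": 1},{"x": 0.0472,"y": -0.0147,"z": 0.11,"spin": 0,"hand": 1},{"x": 0.0472,"y": -0.0147,"z": 0.14,"spin": 0,"hand": 1},{"x": 0.0472,"y": -0.0147,"z": 0.15,"spin": 0,"hand": 1},{"x": 0.0472,"y": -0.0147,"z": 0.152,"spin": 0,"hand": 1}])

```text
time_s: 55.73
tcp_pos: [402.3, 353.3, 68.7]
eef_rot: [0.01, 0.68, 0.733, 0.004]
ft_force: [0.9, 0.3, 1.2]
finger_gap: -0.004
```

```bash
python3 -c "
from h import *
go(402.5,354.6,41);shot('s54',cx=(210,300),hw=50)"
```

```text
shift x 0.0015 y -0.0003 z 0.0276 | tcp [402.3 353.3  68.7] yang 4.3 gap -0.00 F [0.9 0.3 1.2] t 55.7
crop origin 160 250
```

View pics/s54.png

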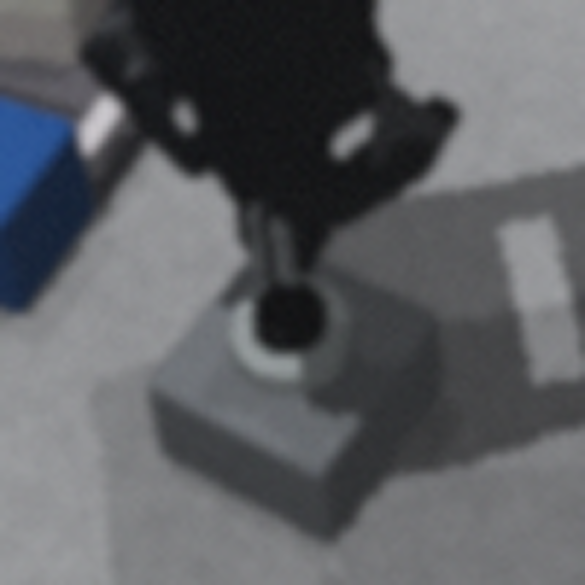

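step_arm(commands=[{"x": 0.001,"y": 0,"z": 0.012,"spin": 0,"hand": 1},{"x": 0.001,"y": 0,"z": 0.02,"spin": 0,"hand": 1},{"x": 0.001,"y": 0,"z": 0.024,"spin": 0,"hand": 1},{"x": 0.001,"y": 0,"z": 0.027,"spin": 0,"hand": 1},{"x": 0.001,"y": 0,"z": 0.027,"spin": 0,"hand": 1}])

```text
time_s: 56.2
tcp_pos: [403.7, 354.9, 43.3]
eef_rot: [0.01, 0.68, 0.733, 0.006]
ft_force: [-0.5, 1.6, 3.5]
finger_gap: 0.001
```

step_arm(commands=[{"x": 0,"y": 0,"z": 0.0015,"spin": 0,"hand": 1},{"x": 0,"y": 0,"z": 0.0015,"spin": 0,"hand": 1}])

```text
time_s: 56.37
tcp_pos: [403.8, 355.0, 42.2]
eef_rot: [0.01, 0.68, 0.733, 0.006]
ft_force: [-0.8, 0.4, 4.3]
finger_gap: -0.002
```

step_arm(commands=[{"x": 0,"y": 0,"z": 0.0015,"spin": 0,"hand": 1},{"x": 0,"y": 0,"z": 0.0015,"spin": 0,"hand": 1}])

```text
time_s: 56.53
tcp_pos: [403.9, 355.1, 40.8]
eef_rot: [0.01, 0.68, 0.733, 0.006]
ft_force: [-2.0, -1.2, 4.4]
finger_gap: -0.003
```

step_arm(commands=[{"x": 0,"y": 0,"z": 0.0015,"spin": 0,"hand": 1},{"x": 0,"y": 0,"z": 0.0015,"spin": 0,"hand": 1}])

```text
time_s: 56.7
tcp_pos: [404.0, 355.2, 40.5]
eef_rot: [0.01, 0.68, 0.733, 0.006]
ft_force: [-6.5, -5.3, 17.3]
finger_gap: 0.002
```

Bottomed out (17 N, beyond the spring's 5 N). Release upward.

step_arm(commands=[{"x": 0,"y": 0,"z": -0.01,"spin": 0,"hand": 1},{"x": 0,"y": 0,"z": -0.04,"spin": 0,"hand": 1},{"x": 0,"y": 0,"z": -0.08,"spin": 0,"hand": 1},{"x": 0,"y": 0,"z": -0.12,"spin": 0,"hand": 1},{"x": 0,"y": 0,"z": -0.16,"spin": 0,"hand": 1},{"x": 0,"y": 0,"z": -0.16,"spin": 0,"hand": 1},{"x": 0,"y": 0,"z": -0.16,"spin": 0,"hand": 1}])

```text
time_s: 57.28
tcp_pos: [400.9, 356.4, 202.6]
eef_rot: [0.011, 0.68, 0.733, 0.009]
ft_force: [0.3, -0.2, -1.1]
finger_gap: 0.001
```

```bash
python3 -c "
from h import *
c=tops();cv2.imwrite('pics/t55.png',c['image']);shot('s55',cx=(210,200),hw=128)
for u,v in((367,199),): print(np.nanmedian(c['W'][v-3:v+4,u-3:u+4,2]))
c=cam('side')
for X in((402.5,354.6,67),(427.5,-355.7,67)):
  u,v=np.round(proj(c,X)).astype(int); print('button z',np.nanmedian(c['W'][v-1:v+2,u-2:u+3,2]))
"
```

```text
top cap px [339. 124.] 104 [ 644. -263.  155.]
top cap px [302. 128.] 104 [ 635. -151.  155.]
top cap px [252. 132.] 102 [625.   3. 155.]
top cap px [226. 135.] 97 [619.  80. 155.]
top cap px [200. 138.] 102 [612. 160. 155.]
top cap px [170. 146.] 101 [589. 250. 155.]
crop origin 82 72
65.65513785369188
button z 66.27108448672861
button z 66.27933490665684
```

View pics/s55.png

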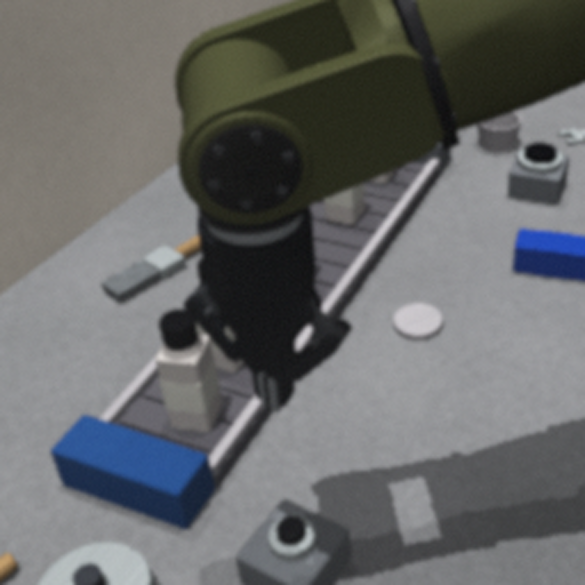

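View pics/t55.png

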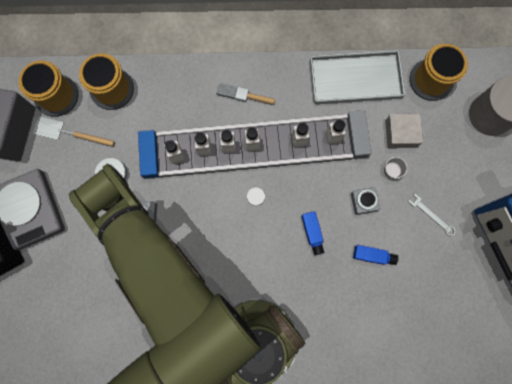

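All six caps show at 155 mm in the lane. Both buttons read about 66 mm (released), and the bystanders are in place. Handing in.

```bash
python3 -c "
from station import bot
print(bot.sign_off())"
```

```text
the job is handed in; nothing more can be done
None
```

I pressed the large pause button, stood all four fallen bottles in the lane, pressed the small start button, and handed the job in at about 57 s. Both button presses bottomed out, at 15 N for pause and 17 N for start.

**Method:** Each bottle was gripped by the cap and swung towards upright with quick upward jerks. It was then pushed against the deck or the table to finish, and released.

**Setback:** The last bottle toppled over the far rail just after its first release; I don't know whether my release or the announced knock did it. I picked it up, stood it again and checked it before and after lifting away. All of this happened before the start button was pressed.

**Last checks:**
- The top camera shows all six caps at full standing height (about 155 mm), between the rails and in the same places before and after the start press.
- Both button tops read about 66 mm against 67 mm nominal, so both are released.
- The tin lid, tin and steel weight look unmoved by eye; I did not measure them. Part of the weight was hidden by the arm in the last picture.
- The gripper was clear of everything.

**One disagreement:** The shut fingertips sit about 20 mm behind the reported TCP, so I found contact heights from the force readings instead.

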